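Fit the droppers, log the carousel, hang up the basket

ROBOT

A 6-joint arm with a two-finger parallel gripper is mounted at the origin on the work surface. World frame = base frame: x ahead of the robot, y to its left, z up, the work surface at z = 0. Lengths are in m, angles in rad, forces in N, time in s.
With the tool pointing down it reaches from about 0.25 to 0.725 m from the base axis. Payload 4 kg.
Tool frame: the origin (TCP) lies on the centre line of the jaws, within the pads' length; the fingertips stand 22 mm ahead of it and the grasp point (between the pads) lies 3 mm ahead of it (bot.tip_reach is the distance from the TCP to the fingertips, in m); z points along the fingers, y is the line along which they close (so a half turn about z gives the same grasp; the last joint's range is limited). The gripper opens to 85 mm and grips with 20 to 120 N. Pads are 22 mm wide; open, the fingers measure 114 mm over their backs; the gripper's body (76 mm by 85 mm) begins 54 mm behind the grasp point. The pads swing forward as they close: fully open they stand 13 mm farther back than shut.
Start: joints at [1.319, 0.241, 0.005, 1.335, 0, 1.571], TCP at [0.125, 0.484, 0.225] pointing down, gripper open.
Joint ranges: [-2.72, 2.72], [-1.05, 1.87], [-1.09, 1.28], [-1.99, 2.15], [-1.42, 1.44], [-3.14, 3.14]. Speed limits (rad/s): [2.79, 2.79, 3.14, 3.14, 3.14, 3.14].

INTERFACE

Orientations are given as a unit quaternion [x, y, z, w].
In Python, from workcell import bot gives the robot as it stands. The module is installed in compiled form; this text tells all that it offers.
- The arm moves only by the tool apply_moves, never from a script. Its argument "commands" is a list of rows, each a list of 4 numbers: the shift along the tool's x, y, z scaled (see below), then the turn about the tool's z scaled (see below). In form: [[tx, ty, tz, roll], ...]. A call has exactly 5 rows; each row shifts and turns the commanded pose from where the row before left it, along the tool's axes as they then stand; what a row does not reach is not made up. The controller multiplies each number of a shift by 20 mm and each number of a turn by 60 degrees. A row lasts 1/12 s, in which the tool goes at most 41.7 mm and 7.16 degrees, less where a joint would pass 70% of its speed; a pose out of reach is approached as far as the arm can. A call with a number of a shift or a turn outside -1 to 1 is refused whole. A call with a gripper value outside its range is refused whole. "claw" is the closure, from 0 (fully open) to 1 (shut), set as the call begins (left out, the last holds). The fingers move at their own pace and stop on an object; the grip force is fixed at half the most. Time passes only in rows, so rows that do not move let the fingers close, or fill a call up. It gives the time, the measured TCP pose, the force, the opening and the grip force at its end, in the units of the state.
- bot.get_obs(): the state, without advancing time (a new reading comes with each control period).
- bot.camera(name): name is "side" or "top"; returns a dict with "image" (384x512x3 uint8, blue, green, red), "camera_matrix" (3x3 intrinsics, pixels), "R" (3x3) and "t" (3): a world point X has camera coordinates R X + t. Camera axes: x right, y down, z forward; pixel columns grow to the right and rows downward; lengths in m; the calibration is good to about 2 mm. A picture is of the moment at which its call begins. There is no depth.
- bot.job_done(): hands the job in; it is judged then, once.
The state is a dict: "clock": time; "joint_pos": joint angles; "joint_vel": joint speeds; "tau": joint torques, N m; "eef_pos": TCP position; "tool_rot": TCP orientation; "ft_force": force on the tool from outside, world axes, zero at the start; "ft_torque": the same for the moment, N m; "grip_width": finger opening in m; "grasp_force": force on a finger pad.
Only numpy, scipy, OpenCV 4.12 (cv2) and the standard library are available. Lean on these libraries where they do the work, as an engineer would, in place of code of your own. Each camera call takes 0.05 s, during which the arm holds its last target. There are 200 camera calls.

TASK

Finish this batch of oil bottles: take every dropper out of the wire basket and put each into a free bottle on the carousel, pushed down until its collar sits on the bottle's rim. When all of them are in, turn the carousel steadily (no faster than about one turn in five seconds) through one full turn anticlockwise seen from above, so that every bottle passes the code reader and the white home mark faces the reader again. Hang the emptied basket by its handle on the drip hook, and leave everything else on the bench where it stands.

Things in the scene. Friction and masses are not known exactly. Their poses are not given: they have to be found in the camera images.
- carousel (a joint): Turning dark grey disc (270 mm across, top 34 mm above the bench) with five bottles in fixed clips and a black handwheel (136 mm across, rim at 158, hub to 172 mm) on a centre column. In rad, grows anticlockwise from above; about 0 at the start, when the white home mark (where no bottle stands) faces the reader; full turn = 6.283. No stop or spring; stays where left; needs 0.1 N m.
- carousel_base: Fixed grey round base of the carousel; origin on the bench on the disc's vertical axis. The code reader (black box 46 mm wide, 111 mm tall, its red window towards the bottles) is bolted to it on its own +x side, 169 to 211 mm from the axis.
- knob (a point): Middle of the black upright knob of the handwheel: 19 mm thick, 40 mm tall (from 165 to 205 mm above the bench), 52 mm from the disc's axis; it spins freely on its own pin. Turns with the disc; at joint 0 it lies on the home-mark side.
- basket: Stainless wire basket, 100 (its x) by 156 (its y) by 68 mm tall, 0.3 kg, loose; origin at the centre of its underside. Fixed in its top is a white holder plate (upper face 68 mm above the underside) with six 12 mm square holes at x = +-33, y = -48, 0, 48 mm, where the droppers stand. An upright rigid bail handle spans its middle along its y.
- bail (a point): Middle of the straight blue grip of the basket's bail: 10 mm thick, 108 mm long along the basket's y, 130 mm above the basket's underside.
- hook_stand: Fixed drip-hook stand: round steel foot 100 mm across, 16 mm post 210 mm tall (origin: foot centre, on the bench). At 190 mm height an 8 mm rod runs from the post along the stand's own -x; level to 98 mm out, then it turns up and ends 114 mm out, 216 mm above the bench.
- hook_seat (a point): Top of the level part of the hook rod, 80 mm out from the post's axis, 194 mm above the bench; its frame's x axis points back along the rod to the post. A hung basket's bail rests here (the grip's centre 5 mm above it); its bottom then hangs clear of the bench.
- amber_jar: Bystander: small closed amber jar, white cap, 42 mm across, 62 mm tall; origin under its centre.
- oil_bottle: Bystander: amber bottle, red cap, 38 mm across, 85 mm tall; origin under its centre.
- weigh_dish: Bystander: white weighing dish, 72 mm across, 22 mm tall; origin under its centre.
- spatula: Bystander: flat steel spatula with a wooden handle, lying on the bench, 170 mm long.
- dropper1: Dropper 1 (may be absent), 18 g: glass stem 7 mm thick, 60 mm long, pointed; above it a black collar 20 mm across, 12 mm tall, then a black rubber bulb 14 mm across, 32 mm tall (collar 60 to 72, bulb 72 to 104 mm above the point). Origin: the stem's point; z up along the dropper. At first it stands in a hole of the basket's holder, its collar on the plate.
- dropper2: Dropper 2 (may be absent), 18 g: glass stem 7 mm thick, 60 mm long, pointed; above it a black collar 20 mm across, 12 mm tall, then a black rubber bulb 14 mm across, 32 mm tall (collar 60 to 72, bulb 72 to 104 mm above the point). Origin: the stem's point; z up along the dropper. At first it stands in a hole of the basket's holder, its collar on the plate.
- dropper3: Dropper 3 (may be absent), 18 g: glass stem 7 mm thick, 60 mm long, pointed; above it a black collar 20 mm across, 12 mm tall, then a black rubber bulb 14 mm across, 32 mm tall (collar 60 to 72, bulb 72 to 104 mm above the point). Origin: the stem's point; z up along the dropper. At first it stands in a hole of the basket's holder, its collar on the plate.
- dropper4: Dropper 4 (may be absent), 18 g: glass stem 7 mm thick, 60 mm long, pointed; above it a black collar 20 mm across, 12 mm tall, then a black rubber bulb 14 mm across, 32 mm tall (collar 60 to 72, bulb 72 to 104 mm above the point). Origin: the stem's point; z up along the dropper. At first it stands in a hole of the basket's holder, its collar on the plate.
- dropper5: Dropper 5 (may be absent), 18 g: glass stem 7 mm thick, 60 mm long, pointed; above it a black collar 20 mm across, 12 mm tall, then a black rubber bulb 14 mm across, 32 mm tall (collar 60 to 72, bulb 72 to 104 mm above the point). Origin: the stem's point; z up along the dropper. At first it stands in a hole of the basket's holder, its collar on the plate.
- mouth1 (a point): Centre of the mouth of amber bottle 1 on the carousel (33 mm across, 79 mm tall; neck 18 mm outside, 12 mm opening): at the neck's upper rim, 113 mm above the bench, 110 mm from the disc's axis. Open and empty at first; turns with the disc. A seated dropper has its collar on this rim, its point 53 mm and its bulb's top 157 mm above the bench.
- mouth2 (a point): Centre of the mouth of amber bottle 2 on the carousel (33 mm across, 79 mm tall; neck 18 mm outside, 12 mm opening): at the neck's upper rim, 113 mm above the bench, 110 mm from the disc's axis. Open and empty at first; turns with the disc. A seated dropper has its collar on this rim, its point 53 mm and its bulb's top 157 mm above the bench.
- mouth3 (a point): Centre of the mouth of amber bottle 3 on the carousel (33 mm across, 79 mm tall; neck 18 mm outside, 12 mm opening): at the neck's upper rim, 113 mm above the bench, 110 mm from the disc's axis. Open and empty at first; turns with the disc. A seated dropper has its collar on this rim, its point 53 mm and its bulb's top 157 mm above the bench.
- mouth4 (a point): Centre of the mouth of amber bottle 4 on the carousel (33 mm across, 79 mm tall; neck 18 mm outside, 12 mm opening): at the neck's upper rim, 113 mm above the bench, 110 mm from the disc's axis. Open and empty at first; turns with the disc. A seated dropper has its collar on this rim, its point 53 mm and its bulb's top 157 mm above the bench.
- mouth5 (a point): Centre of the mouth of amber bottle 5 on the carousel (33 mm across, 79 mm tall; neck 18 mm outside, 12 mm opening): at the neck's upper rim, 113 mm above the bench, 110 mm from the disc's axis. Open and empty at first; turns with the disc. A seated dropper has its collar on this rim, its point 53 mm and its bulb's top 157 mm above the bench.
Mind the look-alikes: they are no part of the job. What is shaped like the basket but orange or yellow is not meant.

How it is judged:
By the outcome, as a careful person would: the job done as asked, in the order asked, and still so for the second after the job is handed in, with the robot touching nothing.
Of dropper1, dropper2, dropper3, dropper4, dropper5 only 3 to 5 are there at a start; the rules pass over those that are not, and their reading is None.
At some moment in a run one of basket may be knocked a few centimetres aside while the robot is not near it.
It also fails if it takes over 210 s, if anything falls off the work surface, if the arm or the gripper's body presses on something with over 40 N, if the wrist force passes 120 N, or if a joint passes its speed limit or range.

## Working session

There is one attempt and no reset: what is moved stays moved. The work goes in short steps, Python scripts to look and compute and a tool call to move; the robot and the scene stay as the last step left them, time stands still between calls to the robot, and variables do not carry over. Pictures are saved under pics/ and viewed, at most 14 in all, crops included, and the job is handed in when it is done.

Besides the shell and the picture viewer there is one more tool, called after "Emit:" by a JSON object that holds its "op" and its "data", one argument or row to a line. apply_moves: Moves the arm, as the interface text tells. Shifts and turns lie within -1 to 1; 1 stands for 20 mm of shift or 60 degrees of turn. Its arguments: {"type":"object","properties":{"commands":{"type":"array","items":{"type":"array","items":{"type":"number","minimum":-1,"maximum":1}}},"claw":{"type":"number"}},"required":["commands"]}

```bash
mkdir -p pics
cat > h.py <<'E'
import numpy as np, cv2
from workcell import bot
def cam(n):
    c=bot.camera(n); return c["image"],np.array(c["camera_matrix"]),np.array(c["R"]),np.array(c["t"])
def ray(c,uv,z):
    _,K,R,t=c; o=-R.T@t; d=R.T@np.linalg.inv(K)@np.array([uv[0],uv[1],1.]); return o+d*(z-o[2])/d[2]
def proj(c,X):
    _,K,R,t=c; p=K@(R@np.array(X,float)+t); return p[:2]/p[2]
E
python3 - <<'E'
from h import *
o=bot.get_obs();print({k:np.round(v,3).tolist() for k,v in o.items()})
for n in("top","side"):
    c=cam(n);cv2.imwrite(f"pics/{n}0.png",cv2.resize(c[0],(800,600),interpolation=cv2.INTER_CUBIC));print(n,np.round(-c[2].T@c[3],3),np.round(c[2],2).tolist(),c[1][0,0])
E
```

```text
{'clock': 0.0, 'joint_pos': [1.319, 0.241, 0.004, 1.335, -0.0, 1.571], 'joint_vel': [-0.0, -0.001, 0.001, 0.002, 0.002, -0.001], 'tau': [0.0, -37.232, 25.241, 0.017, 0.0, 0.0], 'eef_pos': [0.124, 0.484, 0.225], 'tool_rot': [0.126, 0.992, -0.001, -0.0], 'ft_force': [0.429, -0.322, 0.429], 'ft_torque': [0.002, -0.006, -0.0], 'grasp_force': 0.0, 'grip_width': 0.085}
top [0.256 0.012 1.176] [[0.02, -1.0, 0.0], [-0.98, -0.02, -0.18], [0.18, -0.0, -0.98]] 368.52966135576725
side [-0.013 -0.822  0.819] [[0.88, -0.47, 0.02], [-0.26, -0.52, -0.81], [0.39, 0.71, -0.58]] 402.10664059357293
```

View pics/top0.png

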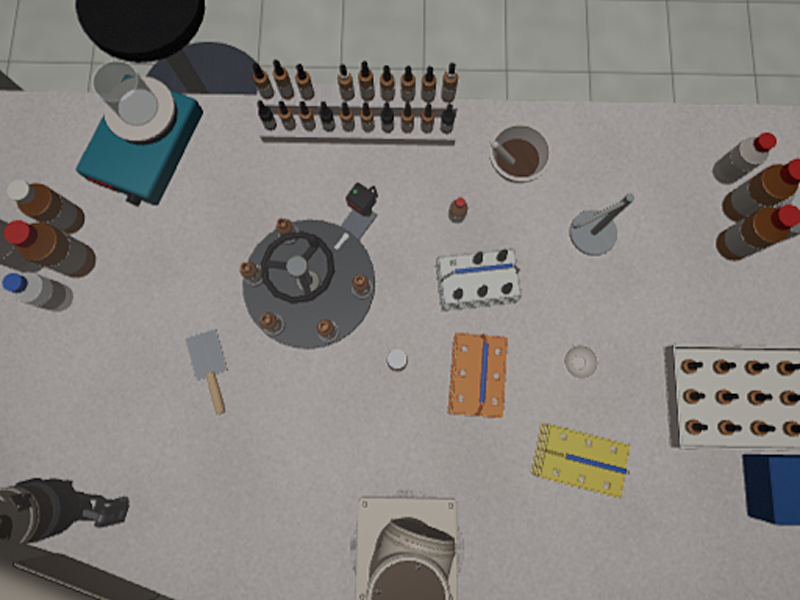

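View pics/side0.png

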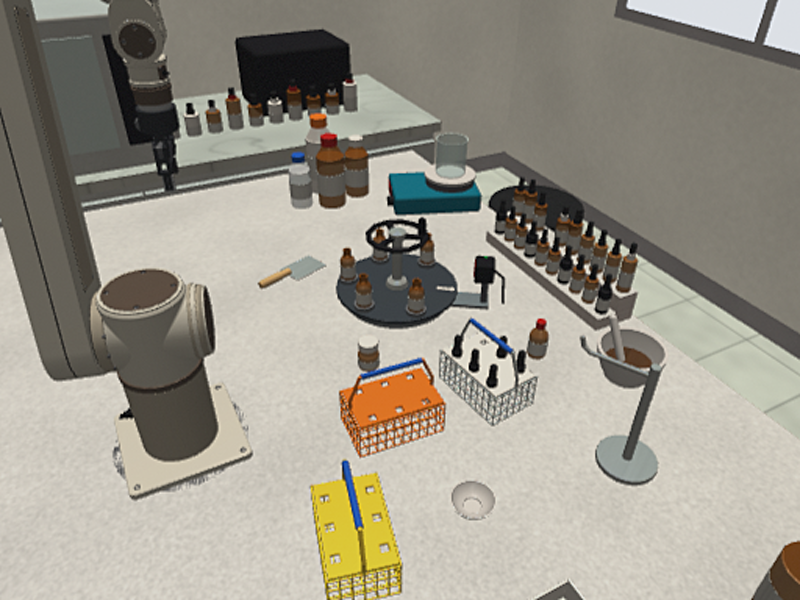

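Top view (800×600): three basket shapes: white/steel (480,280) with 5 droppers, orange (478,375) and yellow (585,460). The white/steel one is meant, since it is stainless and holds droppers. Its hole at upper left (453,262) is empty. The carousel is at (309,284), the hook stand at (595,232), the red-capped bottle at (458,209), the jar at (397,359) and the dish at (580,361).

```bash
cat > m.py <<'E'
from h import *
def blue(c,box):
    im=c[0];x0,y0,x1,y1=box
    h=cv2.cvtColor(im,cv2.COLOR_BGR2HSV);m=cv2.inRange(h,(105,120,50),(128,255,255))
    k=np.zeros_like(m);k[y0:y1,x0:x1]=m[y0:y1,x0:x1]
    n,l,s,ce=cv2.connectedComponentsWithStats(k)
    i=1+np.argmax(s[1:,4]);ys,xs=np.where(l==i)
    return cv2.minAreaRect(np.c_[xs,ys].astype(np.float32)),s[i]
def tri(c1,u1,c2,u2):
    P=[c[1]@np.c_[c[2],c[3]] for c in(c1,c2)]
    X=cv2.triangulatePoints(P[0],P[1],np.array(u1,float).reshape(2,1),np.array(u2,float).reshape(2,1)).ravel();return X[:3]/X[3]
E
python3 - <<'E'
from m import *
T=cam("top");S=cam("side")
bt=blue(T,(275,155,340,185));bs=blue(S,(290,200,335,240));print(bt,bs)
print("grip tri",tri(T,bt[0][0],S,bs[0][0]),"plane",ray(T,bt[0][0],.130),ray(S,bs[0][0],.130))
p=cv2.boxPoints(bt[0]);print("grip corners",np.round([ray(T,q,.13)[:2] for q in p],3).tolist())
# disc ellipse
g=cv2.cvtColor(T[0],cv2.COLOR_BGR2HSV);v=g[...,2]
m=((v<95)).astype(np.uint8)*255;k=np.zeros_like(m);k[135:228,150:245]=m[135:228,150:245]
k=cv2.morphologyEx(k,cv2.MORPH_OPEN,np.ones((5,5)));cs,_=cv2.findContours(k,0,1);cc=max(cs,key=cv2.contourArea)
hl=cv2.convexHull(cc);e=cv2.fitEllipse(hl);print("disc",e,ray(T,e[0],.034))
# brown necks
br=cv2.inRange(g,(3,90,70),(18,255,255));k=np.zeros_like(br);k[135:228,150:245]=br[135:228,150:245]
n,l,s,ce=cv2.connectedComponentsWithStats(k)
for i in range(1,n):
    if s[i,4]>8:print(s[i],ce[i],np.round(ray(T,ce[i],.113),3))
for n,c,b in(("t",T,(145,125,345,240)),("s",S,(195,125,435,320))):
    x0,y0,x1,y1=b;q=c[0][y0:y1,x0:x1];f=min(800/q.shape[1],600/q.shape[0]);cv2.imwrite(f"pics/crop{n}.png",cv2.resize(q,None,fx=f,fy=f,interpolation=cv2.INTER_CUBIC));print(f)
E
```

```text
(((309.4755859375, 171.28048706054688), (1.9877676963806152, 35.33809280395508), 83.6598129272461), array([292, 169,  36,   6,  73], dtype=int32)) (((314.0777893066406, 213.90762329101562), (32.77041244506836, 3.9453322887420654), 40.10091018676758), array([301, 204,  27,  22,  95], dtype=int32))
grip tri [ 0.52638613 -0.13325341  0.1303945 ] plane [ 0.52611369 -0.13313809  0.13      ] [ 0.52705911 -0.13289479  0.13      ]
grip corners [[0.522, -0.081], [0.536, -0.184], [0.53, -0.185], [0.516, -0.082]]
disc ((197.46453857421875, 181.1339874267578), (81.42552947998047, 84.19549560546875), 66.71880340576172) [0.51198638 0.20930964 0.034     ]
[177 140  10  10  67] [181.10447761 144.28358209] [0.607 0.25  0.113]
[154 168  10  10  67] [158.31343284 172.07462687] [0.52  0.313 0.113]
[226 176  10  10  75] [230.36       180.53333333] [0.498 0.099 0.113]
[167 201  10   9  67] [171.31343284 205.02985075] [0.422 0.268 0.113]
[203 205  10  10  74] [207.78378378 209.31081081] [0.411 0.162 0.113]
4.0
3.076923076923077
```

View pics/cropt.png

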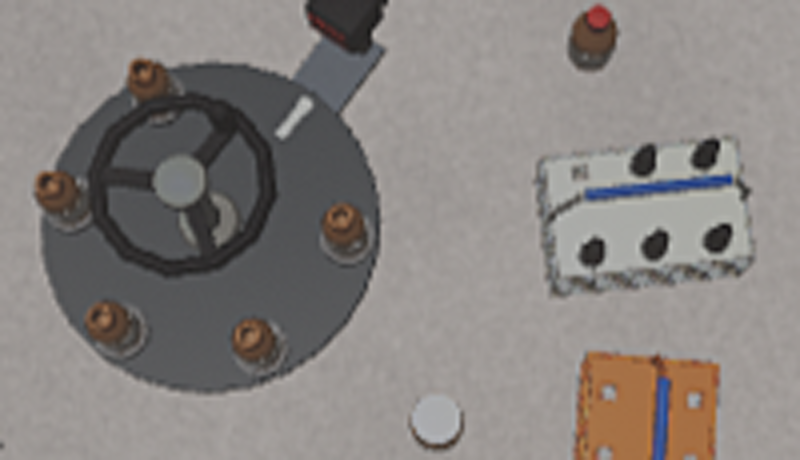

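View pics/crops.png

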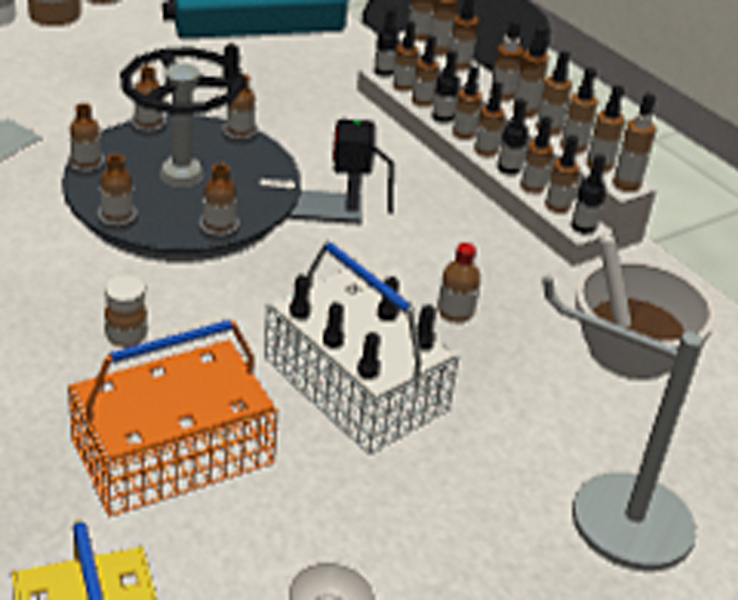

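Run:
```python
from m import *
from scipy.optimize import least_squares
import json
A=np.array([.512,.209])
def mouths(c,boxes_from):
    im=cv2.resize(c[0],None,fx=4,fy=4,interpolation=cv2.INTER_CUBIC)
    g=cv2.cvtColor(im,cv2.COLOR_BGR2HSV);m=cv2.inRange(g,(3,90,50),(18,255,255));out=[]
    for w in boxes_from:
        u=proj(c,[*w,.113]);b=proj(c,[*w,.095]);d=(u-b);L=np.linalg.norm(d);d/=L;nrm=np.array([-d[1],d[0]])
        ys,xs=np.where(m);P=np.c_[(xs-1.5)/4,(ys-1.5)/4];P=P[np.linalg.norm(P-(u+b)/2,axis=1)<8]
        s=P@d; tip=np.sort(s)[int(.005*len(s))-0 if 0 else -3]
        # scale: px per m horizontally along d
        p9=abs((proj(c,[w[0]+.009,w[1],.113])-u)@d),abs((proj(c,[w[0],w[1]+.009,.113])-u)@d)
        r=np.hypot(*p9)
        near=P[s>tip-2*r];lat=(near@nrm).min()/2+(near@nrm).max()/2
        q=d*(tip-r)+nrm*lat; out.append(q)
    return out
T=cam("top");S=cam("side")
W=[(.607,.25),(.52,.313),(.498,.099),(.422,.268),(.411,.162)]
a=mouths(T,W);b=mouths(S,W)
X=[]
for i in range(5):
    t=ray(T,a[i],.113);s=ray(S,b[i],.113);x=tri(T,a[i],S,b[i]);print(np.round(t[:2],4),np.round(s[:2],4),np.round(x,4));X.append((t[:2]+s[:2])/2)
for nm,X in(("avg",np.array(X)),("top",np.array([ray(T,q,.113)[:2] for q in a])),("side",np.array([ray(S,q,.113)[:2] for q in b]))):
    f=lambda p:np.r_[np.linalg.norm(X-p[:2],axis=1)-.110]
    r=least_squares(f,A);ang=np.degrees(np.arctan2(X[:,1]-r.x[1],X[:,0]-r.x[0]))
    print(nm,r.x,np.round(r.fun*1e3,1),np.round(ang,1))
print("hub",ray(T,(190,170.2),.172))
# mark
g=cv2.cvtColor(T[0],cv2.COLOR_BGR2GRAY)
k=(g[145:163,210:226]>150);ys,xs=np.where(k);p=np.array([xs.mean()+210,ys.mean()+145]);w=ray(T,p,.034);print("mark",p,w)
```

```text
[0.6137 0.2547] [0.616  0.2478] [0.6177 0.2549 0.1085]
[0.5249 0.3186] [0.5284 0.3229] [0.5249 0.3173 0.1166]
[0.5031 0.1008] [0.5039 0.0995] [0.5039 0.1006 0.1122]
[0.4247 0.2737] [0.4239 0.2697] [0.4254 0.2744 0.11  ]
[0.4147 0.1655] [0.4062 0.1667] [0.4104 0.167  0.1123]
avg [0.51312137 0.2098144 ] [-0.1  1.8  0.1 -1.7  1.6] [  22.2   83.   -95.   145.1 -156.9]
top [0.5142809  0.20971138] [-0.9 -0.6 -0.5  0.1 -1. ] [  24.4   84.4  -95.8  144.5 -156. ]
side [0.51206162 0.20995362] [ 0.6  4.2  0.8 -3.5  4.3] [  20.    81.8  -94.2  145.9 -157.8]
hub [0.51211923 0.20794439 0.172     ]
mark [218.4  153.64] [0.60386367 0.14639714 0.034     ]
```

Zoomed crops: the white/steel basket (crop 645,215) has five black bulbs and an empty hole at (580,172). The orange one beside it is only a look-alike. Mouths fit a 110 mm circle at 60° spacing to within 1 mm, and the home mark is at about −35.7°. First I'll raise the arm, line up the roll with the basket and set a partial claw opening.

Emit:
{"op": "apply_moves", "data": {
  "commands": [
    [0,0,-0.8,-0.0925],
    [0,0,-0.8,-0.0925],
    [0,0,-0.8,-0.0925],
    [0,0,-0.8,-0.0925],
    [0,0,-0.8,0]
  ],
  "claw": 0.58
}}

```text
clock: 0.72
eef_pos: [0.1245, 0.4841, 0.3061]
tool_rot: [-0.069, 0.998, -0.0, -0.0]
ft_force: [-0.5, 0.1, 0.2]
grip_width: 0.0358
grasp_force: 0.0
```

```bash
cat > go.py <<'E'
from m import *
import json
from scipy.spatial.transform import Rotation as Ro
def frame(): 
    o=bot.get_obs();R=Ro.from_quat(o["tool_rot"]).as_matrix();return o,R
def delta(target,start=None):
    o,R=frame();p=np.array(o["eef_pos"]) if start is None else np.array(start)
    return np.round(R.T@(np.array(target)-p)/.02,2)
def yaw():
    _,R=frame();return np.degrees(np.arctan2(R[1,1],R[0,1]))
def st():
    o,R=frame();print("t",round(o["clock"],2),"p",np.round(o["eef_pos"],4),"yaw",round(yaw(),1),"w",round(o["grip_width"],4),"gf",round(o["grasp_force"],1),"f",np.round(o["ft_force"],1),"j",np.round(o["joint_pos"],2),"tilt",np.round(R[2,2],5))
AX=np.array([.5137,.2095]);PH=24.3
def mouth(k):
    a=np.radians(PH+60*k);return AX+.11*np.array([np.cos(a),np.sin(a)])
def basket(c=None):
    T=c or cam("top");g=cv2.cvtColor(T[0],cv2.COLOR_BGR2HSV)
    w=cv2.inRange(g,(105,120,50),(128,255,255));n,l,s,ce=cv2.connectedComponentsWithStats(w)
    best=[]
    for i in range(1,n):
        if s[i,4]<35:continue
        X=ray(T,ce[i],.13)
        if not(.3<X[0]<.7 and -.35<X[1]<.05):continue
        ys,xs=np.where(l==i);r=cv2.minAreaRect(np.c_[xs,ys].astype(np.float32));P=np.c_[xs,ys]-ce[i]
        vv=np.linalg.svd(P,full_matrices=False)[2][0];q=[ray(T,ce[i]+vv*k,.13)[:2] for k in(-10,10)];d=q[1]-q[0]
        best.append((np.round(X[:2],4),round(np.degrees(np.arctan2(d[1],d[0]))%180,1),s[i,4],max(r[1])))
    return best
E
python3 - <<'E'
from go import *
st();T=cam("top");B=basket(T)
for b in B:print(b)
c,y=[(b[0],b[1]) for b in B if np.linalg.norm(b[0]-[.526,-.133])<.04][0]
a=np.radians(y);ey=np.array([np.cos(a),np.sin(a)]);ex=np.array([ey[1],-ey[0]])
# plate
g=cv2.cvtColor(T[0],cv2.COLOR_BGR2HSV)
for sx in(-1,1):
  for sy in(-1,0,1):
    h=c+ex*sx*.033+ey*sy*.048;u=proj(T,[*h,.095]);x,yy=np.round(u).astype(int)
    k=(T[0].max(2)<75);ys,xs=np.where(k[yy-6:yy+7,x-5:x+6])
    o=(xs.mean()+x-5,ys.mean()+yy-6) if len(xs)>8 else None
    print(sx,sy,np.round(h,4),len(xs),None if o is None else np.round(ray(T,o,.092)[:2]-h,4))
# hook foot
S=cam("side")
for n,cc,b in(("t",T,(355,115,415,170)),("s",S,(365,205,430,315))):
    x0,y0,x1,y1=b;q=cc[0][y0:y1,x0:x1];f=7 if n=="t" else 5;cv2.imwrite(f"pics/hook{n}.png",cv2.resize(q,None,fx=f,fy=f,interpolation=cv2.INTER_CUBIC))
E
python3 - <<'E'
import cv2,numpy as np
a=cv2.imread('pics/hookt.png');b=cv2.imread('pics/hooks.png');print(a.shape,b.shape)
h=max(a.shape[0],b.shape[0]);o=np.zeros((h,a.shape[1]+b.shape[1],3),np.uint8);o[:a.shape[0],:a.shape[1]]=a;o[:b.shape[0],a.shape[1]:]=b;cv2.imwrite('pics/hook.png',o)
E
```

```text
t 0.72 p [0.1245 0.4841 0.3061] yaw 98.0 w 0.0358 gf 0.0 f [-0.5  0.1  0.2] j [1.32 0.22 0.19 1.54 0.   1.18] tilt -1.0
(array([ 0.5263, -0.1337]), np.float64(97.5), np.int32(73), 35.33809280395508)
(array([ 0.3311, -0.1316]), np.float64(175.7), np.int32(84), 36.19350051879883)
-1 -1 [ 0.4998 -0.1856] 36 [-0.003   0.0035]
-1 0 [ 0.4936 -0.138 ] 33 [-0.0033  0.0028]
-1 1 [ 0.4873 -0.0904] 30 [-0.0034  0.0024]
1 -1 [ 0.5653 -0.177 ] 36 [-0.0029  0.0028]
1 0 [ 0.559  -0.1294] 36 [-0.003   0.0026]
1 1 [ 0.5528 -0.0818] 0 None
(385, 420, 3) (550, 325, 3)
```

View pics/hook.png

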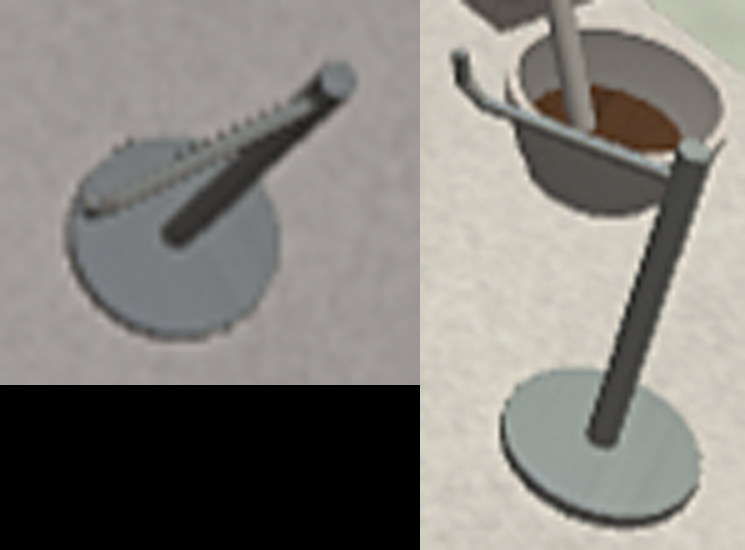

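The right crop shows the stand's foot, its post, and the rod running from the post top to the upturned tip at the left. I'll work out its axes later from these points; first, over to the basket.

Run:
```python
from go import *
T=cam("top");S=cam("side")
tp=lambda x,y:(x/7+355-.43,y/7+115-.43)
sp=lambda x,y:((x-420)/5+365-.4,y/5+205-.4)
for n,a,b,z in(("posttop",tp(336,80),sp(693,152),.21),("tip",tp(93,205),sp(460,55),.216),("foot",tp(174,240),sp(600,442),.008)):
    print(n,np.round(ray(T,a,z),3),np.round(ray(S,b,z),3),np.round(tri(T,a,S,b),3))
print(delta([.4863,-.0894,.30]),yaw())
```

```text
posttop [ 0.639 -0.381  0.21 ] [ 0.637 -0.386  0.21 ] [ 0.641 -0.383  0.206]
tip [ 0.584 -0.281  0.216] [ 0.582 -0.288  0.216] [ 0.586 -0.283  0.211]
foot [ 0.638 -0.382  0.008] [ 0.64  -0.385  0.008] [ 0.64  -0.383  0.006]
[-14.05 -30.86   0.25] 97.7551076961008
```

Emit:
{"op": "apply_moves", "data": {
  "commands": [
    [-0.46,-1,0,0],
    [-0.46,-1,0,0],
    [-0.46,-1,0,0],
    [-0.46,-1,0,0],
    [-0.46,-1,0,0]
  ]
}}

```text
clock: 1.33
eef_pos: [0.1837, 0.3898, 0.3036]
tool_rot: [-0.068, 0.998, -0.001, -0.001]
ft_force: [1.0, 0.0, 0.5]
grip_width: 0.0358
grasp_force: 0.0
```

Emit:
{"op": "apply_moves", "data": {
  "commands": [
    [-0.46,-1,0,0],
    [-0.46,-1,0,0],
    [-0.46,-1,0,0],
    [-0.46,-1,0,0],
    [-0.46,-1,0,0]
  ]
}}

```text
clock: 1.75
eef_pos: [0.2427, 0.2969, 0.3038]
tool_rot: [-0.068, 0.998, -0.001, -0.001]
ft_force: [0.7, 0.9, 1.3]
grip_width: 0.0356
grasp_force: 0.0
```

Emit:
{"op": "apply_moves", "data": {
  "commands": [
    [-0.46,-1,0,0],
    [-0.46,-1,0,0],
    [-0.46,-1,0,0],
    [-0.46,-1,0,0],
    [-0.46,-1,0,0]
  ]
}}

```text
clock: 2.17
eef_pos: [0.3016, 0.2042, 0.3039]
tool_rot: [-0.068, 0.998, -0.001, -0.001]
ft_force: [-0.4, -0.3, -0.0]
grip_width: 0.0361
grasp_force: 0.0
```

Emit:
{"op": "apply_moves", "data": {
  "commands": [
    [-0.46,-1,0,0],
    [-0.46,-1,0,0],
    [-0.46,-1,0,0],
    [-0.46,-1,0,0],
    [-0.46,-1,0,0]
  ]
}}

```text
clock: 2.58
eef_pos: [0.3607, 0.1115, 0.3039]
tool_rot: [-0.068, 0.998, -0.0, -0.001]
ft_force: [0.4, 0.1, -0.7]
grip_width: 0.0358
grasp_force: 0.0
```

Emit:
{"op": "apply_moves", "data": {
  "commands": [
    [-0.46,-1,0,0],
    [-0.46,-1,0,0],
    [-0.46,-1,0,0],
    [-0.46,-1,0,0],
    [-0.46,-1,0,0]
  ]
}}

```text
clock: 3.0
eef_pos: [0.4197, 0.0189, 0.3038]
tool_rot: [-0.068, 0.998, 0.0, -0.001]
ft_force: [0.2, 0.1, -0.6]
grip_width: 0.0354
grasp_force: 0.0
```

Emit:
{"op": "apply_moves", "data": {
  "commands": [
    [-0.46,-1,0,0],
    [-0.46,-1,0,0],
    [-0.46,-1,0,0],
    [-0.46,-1,0,0],
    [-0.2,-0.8,0,0]
  ]
}}

```text
clock: 3.42
eef_pos: [0.4738, -0.0709, 0.3034]
tool_rot: [-0.067, 0.998, 0.0, -0.001]
ft_force: [0.3, -1.0, -0.0]
grip_width: 0.0358
grasp_force: 0.0
```

Run:
```python
from go import *
st();print(basket());print(delta([.4863,-.0894,.15]))
```

```text
t 3.42 p [ 0.4738 -0.0709  0.3034] yaw 97.7 w 0.0358 gf 0.0 f [ 0.3 -1.  -0. ] j [-0.15  0.18  0.13  1.52 -0.   -0.28] tilt -1.0
[]
[-0.5  -0.88  7.65]
```

Emit:
{"op": "apply_moves", "data": {
  "commands": [
    [-0.25,-0.44,0.9,0],
    [-0.25,-0.44,0.9,0],
    [0,0,0.9,0],
    [0,0,0.9,0],
    [0,0,0.9,0]
  ]
}}

```text
clock: 3.88
eef_pos: [0.4846, -0.0855, 0.2129]
tool_rot: [-0.067, 0.998, 0.0, -0.001]
ft_force: [0.0, -0.3, 0.7]
grip_width: 0.0358
grasp_force: 0.0
```

Run:
```python
from go import *
S=cam("side");st();print(blue(S,(280,190,345,250)))
print(delta([.4863,-.0894,.105]))
q=S[0][175:285,250:360];cv2.imwrite("pics/a1.png",cv2.resize(q,None,fx=5,fy=5,interpolation=cv2.INTER_CUBIC))
```

```text
t 3.93 p [ 0.4824 -0.0851  0.2092] yaw 97.8 w 0.036 gf 0.0 f [-1.4  0.4 -2.2] j [-0.17  0.24 -0.04  1.3   0.   -0.31] tilt -0.99995
(((313.9590148925781, 213.9444122314453), (32.916717529296875, 3.988889694213867), 39.559669494628906), array([300, 204,  28,  22,  96], dtype=int32))
[-0.21 -0.26  5.21]
```

View pics/a1.png

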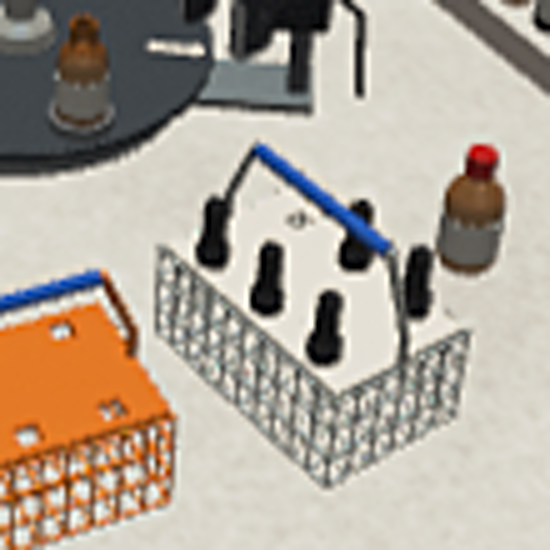

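The basket has not moved; its bulbs are at crop (215,225), (270,270) and (327,325).

Run:
```python
from go import *
S=cam("side")
for b in((214,213),(271,257),(328,306)):print(np.round(ray(S,(b[0]/5+250-.4,b[1]/5+175-.4),.105),4))
st();print(delta([.4863,-.0894,.105]))
```

```text
[ 0.4837 -0.0928  0.105 ]
[ 0.4918 -0.1394  0.105 ]
[ 0.4972 -0.1868  0.105 ]
t 3.98 p [ 0.4825 -0.0851  0.211 ] yaw 97.8 w 0.0355 gf 0.0 f [-0.  -0.2  0.1] j [-0.17  0.24 -0.04  1.3   0.   -0.31] tilt -0.99996
[-0.2  -0.26  5.3 ]
```

Emit:
{"op": "apply_moves", "data": {
  "commands": [
    [-0.06,-0.15,0.8,0],
    [-0.06,-0.15,0.9,0],
    [0,0,0.9,0],
    [0,0,0.9,0],
    [0,0,0.9,0]
  ]
}}

```text
clock: 4.4
eef_pos: [0.4891, -0.0912, 0.1272]
tool_rot: [-0.068, 0.998, -0.0, 0.0]
ft_force: [0.5, -0.8, 0.2]
grip_width: 0.0363
grasp_force: 0.0
```

Emit:
{"op": "apply_moves", "data": {
  "commands": [
    [0,0,0.45,0],
    [0,0,0.4,0],
    [0,0,0,0],
    [0,0,0,0],
    [0,0,0,0]
  ]
}}

```text
clock: 4.82
eef_pos: [0.4898, -0.0915, 0.1115]
tool_rot: [-0.068, 0.998, -0.0, 0.001]
ft_force: [0.2, 0.2, 0.4]
grip_width: 0.0357
grasp_force: 0.0
```

Emit:
{"op": "apply_moves", "data": {
  "commands": [
    [0,0,0,0],
    [0,0,0,0],
    [0,0,0,0],
    [0,0,0,0],
    [0,0,0,0]
  ],
  "claw": 1
}}

```text
clock: 5.23
eef_pos: [0.4891, -0.0914, 0.1106]
tool_rot: [-0.068, 0.998, -0.0, 0.0]
ft_force: [1.0, 0.9, 0.1]
grip_width: 0.0002
grasp_force: 0.0
```

Run:
```python
from go import *
st()
```

```text
t 5.23 p [ 0.4891 -0.0914  0.1106] yaw 97.8 w 0.0002 gf 0.0 f [1.  0.9 0.1] j [-0.18  0.32 -0.2   1.05 -0.   -0.32] tilt -1.0
```

Run:
```python
from go import *
S=cam("side");T=cam("top")
q=S[0][150:280,250:370];a=cv2.resize(q,None,fx=4,fy=4,interpolation=cv2.INTER_CUBIC)
q=T[0][130:230,260:340];b=cv2.resize(q,None,fx=4,fy=4,interpolation=cv2.INTER_CUBIC)
o=np.zeros((520,800,3),np.uint8);o[:,:480]=a;o[:400,480:]=b;cv2.imwrite("pics/a2.png",o)
```

```text
(no output)
```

View pics/a2.png

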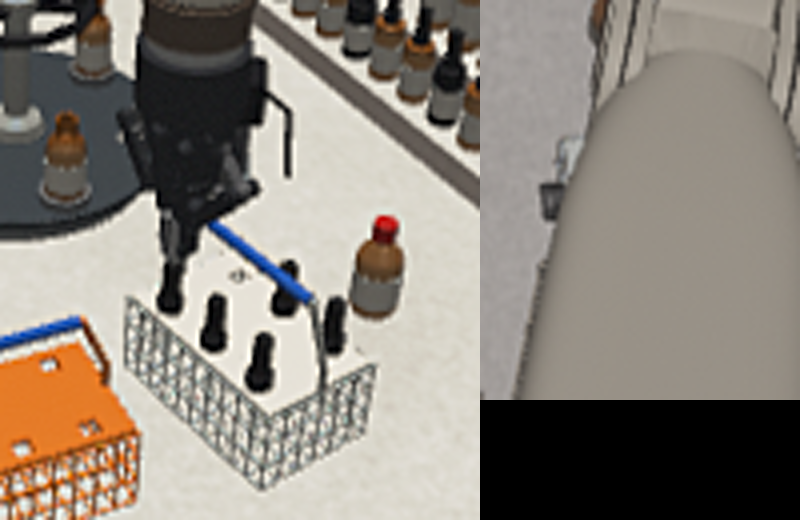

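Run:
```python
from go import *
S=cam("side");st();print(bot.tip_reach)
for z in(.0886,.1,.12):print(z,(proj(S,[.489,-.0914,z])-[250,150])*4+1.5)
for z in(.068,.08,.112):print(z,(proj(S,[.4865,-.0904,z])-[250,150])*4+1.5)
```

```text
t 5.38 p [ 0.489  -0.0914  0.1104] yaw 97.8 w -0.0002 gf 0.0 f [ 0.4 -0.2  0.1] j [-0.18  0.32 -0.2   1.05 -0.   -0.32] tilt -1.0
0.022
0.0886 [175.01812779 284.9933155 ]
0.1 [176.033547   272.54861522]
0.12 [177.84408781 250.35912191]
0.068 [169.5099532  307.32712351]
0.08 [170.5344637  294.49465329]
0.112 [173.32879068 259.49440911]
```

Emit:
{"op": "apply_moves", "data": {
  "commands": [
    [0,0,0,0],
    [0,0,0,0],
    [0,0,0,0],
    [0,0,0,0],
    [0,0,0,0]
  ],
  "claw": 0.58
}}

```text
clock: 5.8
eef_pos: [0.4889, -0.0914, 0.1104]
tool_rot: [-0.068, 0.998, 0.0, -0.0]
ft_force: [0.2, -0.1, -0.3]
grip_width: 0.0356
grasp_force: 0.0
```

Run:
```python
from go import *
S=cam("side");st()
q=S[0][195:235,270:325];a=cv2.resize(q,None,fx=12,fy=12,interpolation=cv2.INTER_CUBIC).astype(float)
a=np.clip(255*(a/255)**.45,0,255).astype(np.uint8)
for X,c in(((.489,-.0914,.0884),(0,0,255)),((.4865,-.0904,.112),(0,255,0)),((.4865,-.0904,.08),(0,255,0))):
    p=(proj(S,X)-[270,195])*12+5.5;cv2.circle(a,tuple(np.int32(p)),5,c,2)
cv2.imwrite("pics/a3.png",a)
```

```text
t 5.85 p [ 0.4889 -0.0914  0.1104] yaw 97.8 w 0.0357 gf 0.0 f [-0.3  0.4 -0.1] j [-0.18  0.32 -0.2   1.05  0.   -0.32] tilt -1.0
```

View pics/a3.png

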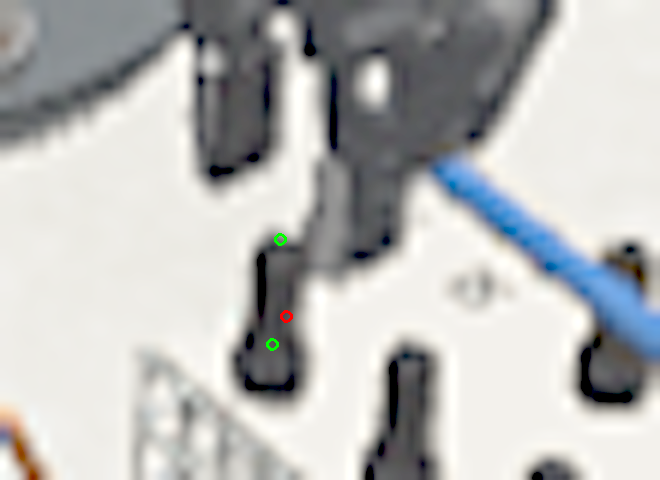

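The fingertips (220,180)/(350,270) sit level with the bulb top, about 22 mm higher than the pose suggests, so the pads closed above the bulb. I'll go down in small steps and check the force and the picture.

Emit:
{"op": "apply_moves", "data": {
  "commands": [
    [0,0,0.2,0],
    [0,0,0.2,0],
    [0,0,0.2,0],
    [0,0,0,0],
    [0,0,0,0]
  ]
}}

```text
clock: 6.27
eef_pos: [0.4885, -0.0913, 0.0978]
tool_rot: [-0.068, 0.998, 0.0, -0.001]
ft_force: [0.8, -0.3, 0.2]
grip_width: 0.0357
grasp_force: 0.0
```

Run:
```python
from go import *
S=cam("side");st()
q=S[0][195:235,270:325];a=cv2.resize(q,None,fx=12,fy=12,interpolation=cv2.INTER_CUBIC).astype(float)
a=np.clip(255*(a/255)**.45,0,255).astype(np.uint8)
cv2.imwrite("pics/a4.png",a)
```

```text
t 6.32 p [ 0.4888 -0.0913  0.0981] yaw 97.8 w 0.036 gf 0.0 f [ 0.2 -0.1  1.1] j [-0.18  0.33 -0.22  1.02  0.   -0.32] tilt -1.0
```

View pics/a4.png

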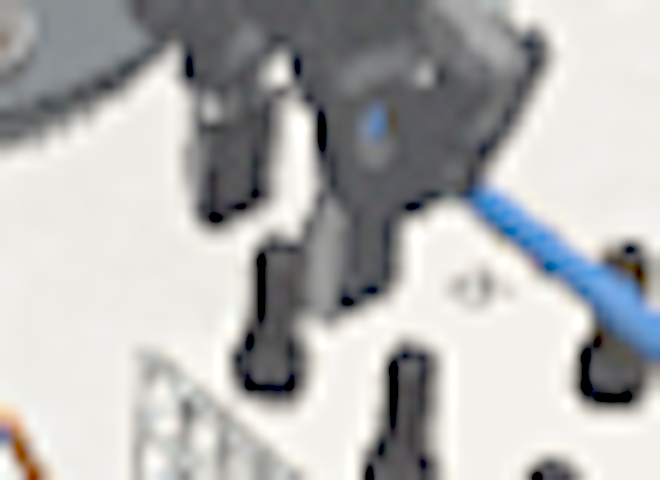

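Run:
```python
from go import *
T=cam("top");S=cam("side")
for z in(.203,.216,.235):
    print(z,proj(S,[.124,.484,z])*1.5625,proj(T,[.124,.484,z])*1.5625)
o=[cv2.imread("pics/side0.png")[130:210,120:210],cv2.imread("pics/top0.png")[470:550,50:140]]
o=[np.clip(255*(cv2.resize(x,None,fx=4,fy=4,interpolation=cv2.INTER_CUBIC)/255.)**.5,0,255).astype(np.uint8) for x in o]
cv2.imwrite("pics/a5.png",np.hstack(o))
```

```text
0.203 [175.19170493 198.92240532] [110.14998318 490.8184256 ]
0.216 [173.96407335 193.37583972] [106.07356424 491.9038151 ]
0.235 [172.14448877 185.15476964] [ 99.90752176 493.54558889]
```

View pics/a5.png

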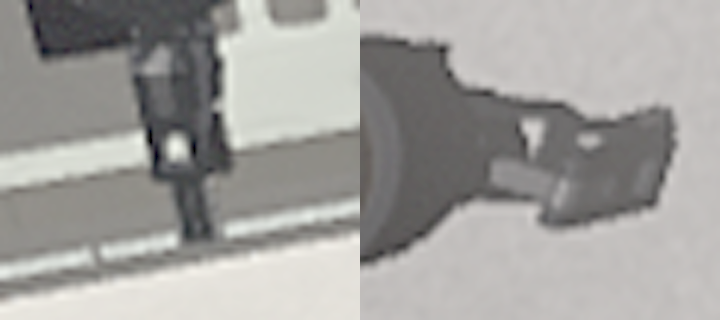

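Emit:
{"op": "apply_moves", "data": {
  "commands": [
    [0,0,0,0],
    [0,0,0,0],
    [0,0,0,0],
    [0,0,0,0],
    [0,0,0,0]
  ],
  "claw": 0.8
}}

```text
clock: 6.83
eef_pos: [0.489, -0.0914, 0.0985]
tool_rot: [-0.068, 0.998, -0.0, 0.0]
ft_force: [0.2, 0.4, 0.2]
grip_width: 0.0169
grasp_force: 0.0
```

Run:
```python
from go import *
S=cam("side");st()
```

```text
t 6.88 p [ 0.489  -0.0914  0.0985] yaw 97.8 w 0.017 gf 0.0 f [-0.1  0.1 -0.6] j [-0.18  0.33 -0.22  1.02 -0.   -0.32] tilt -1.0
```

Emit:
{"op": "apply_moves", "data": {
  "commands": [
    [0,0,0,0],
    [0,0,0,0],
    [0,0,0,0],
    [0,0,0,0],
    [0,0,0,0]
  ],
  "claw": 1
}}

```text
clock: 7.3
eef_pos: [0.4891, -0.0913, 0.0986]
tool_rot: [-0.068, 0.998, 0.0, 0.0]
ft_force: [-0.8, -0.0, 3.0]
grip_width: 0.0092
grasp_force: 58.7
```

Run:
```python
from go import *
S=cam("side");st()
q=S[0][195:235,270:325];a=cv2.resize(q,None,fx=12,fy=12,interpolation=cv2.INTER_CUBIC).astype(float)
a=np.clip(255*(a/255)**.45,0,255).astype(np.uint8)
cv2.imwrite("pics/a6.png",a)
```

```text
t 7.35 p [ 0.4891 -0.0913  0.0986] yaw 97.8 w 0.0093 gf 58.7 f [0.4 0.9 2.8] j [-0.18  0.33 -0.22  1.02  0.   -0.32] tilt -1.0
```

View pics/a6.png

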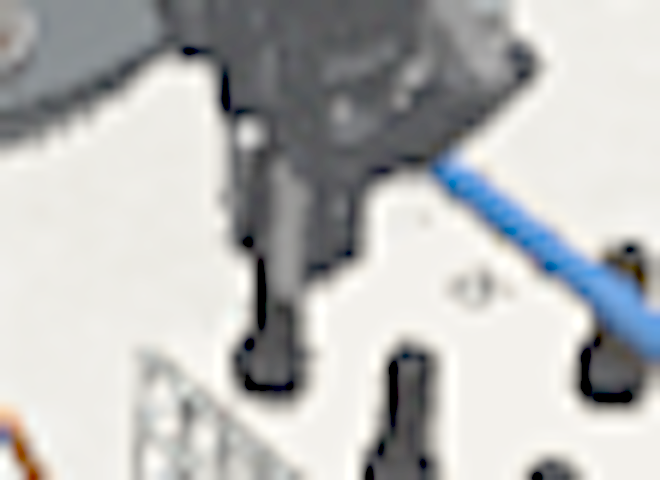

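Emit:
{"op": "apply_moves", "data": {
  "commands": [
    [0,0,0,0],
    [0,0,0,0],
    [0,0,0.15,0],
    [0,0,0.15,0],
    [0,0,0.15,0]
  ],
  "claw": 0.6
}}

```text
clock: 7.77
eef_pos: [0.4888, -0.0914, 0.0889]
tool_rot: [-0.068, 0.998, 0.0, -0.0]
ft_force: [-0.8, 0.4, -0.5]
grip_width: 0.0341
grasp_force: 0.0
```

Emit:
{"op": "apply_moves", "data": {
  "commands": [
    [0,0,0,0],
    [0,0,0,0],
    [0,0,0,0],
    [0,0,0,0],
    [0,0,0,0]
  ],
  "claw": 1
}}

```text
clock: 8.18
eef_pos: [0.4891, -0.0914, 0.0895]
tool_rot: [-0.068, 0.998, -0.0, 0.0]
ft_force: [-0.1, 0.1, -0.6]
grip_width: 0.0109
grasp_force: 58.5
```

Run:
```python
from go import *
st()
```

```text
t 8.18 p [ 0.4891 -0.0914  0.0895] yaw 97.8 w 0.0109 gf 58.5 f [-0.1  0.1 -0.6] j [-0.18  0.34 -0.23  1.   -0.   -0.32] tilt -1.0
```

Emit:
{"op": "apply_moves", "data": {
  "commands": [
    [0,0,-0.5,0],
    [0,0,-0.85,0],
    [0,0,-0.9,0],
    [0,0,-0.9,0],
    [0,0,-0.9,0]
  ]
}}

```text
clock: 8.6
eef_pos: [0.489, -0.0914, 0.1721]
tool_rot: [-0.068, 0.998, -0.0, 0.0]
ft_force: [0.6, -0.1, -0.5]
grip_width: 0.0114
grasp_force: 58.6
```

Emit:
{"op": "apply_moves", "data": {
  "commands": [
    [0,0,-0.9,0],
    [0,0,-0.9,0],
    [0,0,-0.9,0],
    [0,0,-0.9,0],
    [0,0,-0.9,0]
  ]
}}

```text
clock: 9.02
eef_pos: [0.4888, -0.0914, 0.2624]
tool_rot: [-0.068, 0.998, -0.0, 0.001]
ft_force: [0.1, -0.1, 0.1]
grip_width: 0.0112
grasp_force: 58.6
```

Emit:
{"op": "apply_moves", "data": {
  "commands": [
    [0.125,0.87,0,0],
    [0.125,0.87,0,0],
    [0.125,0.87,0,0],
    [0.125,0.87,0,0],
    [0.125,0.87,0,0]
  ]
}}

```text
clock: 9.43
eef_pos: [0.4645, -0.0062, 0.2614]
tool_rot: [-0.068, 0.998, -0.0, 0.001]
ft_force: [0.9, 1.2, -0.1]
grip_width: 0.0114
grasp_force: 58.6
```

Emit:
{"op": "apply_moves", "data": {
  "commands": [
    [0.125,0.87,0,0],
    [0.125,0.87,0,0],
    [0.125,0.87,0,0],
    [0.125,0.87,0,0],
    [0.125,0.87,0,0]
  ]
}}

```text
clock: 9.85
eef_pos: [0.4403, 0.0784, 0.2614]
tool_rot: [-0.068, 0.998, 0.0, 0.001]
ft_force: [-0.5, 0.6, 0.1]
grip_width: 0.0111
grasp_force: 58.6
```

Emit:
{"op": "apply_moves", "data": {
  "commands": [
    [0.125,0.87,0,0],
    [0.125,0.87,0,0],
    [0.125,0.87,0,0],
    [0.125,0.7,0,0],
    [0.125,0.7,0,0]
  ]
}}

```text
clock: 10.27
eef_pos: [0.4171, 0.1562, 0.2614]
tool_rot: [-0.068, 0.998, 0.0, 0.001]
ft_force: [0.7, 0.3, 0.2]
grip_width: 0.0109
grasp_force: 58.6
```

Run:
```python
from go import *
T=cam("top");S=cam("side");st();m=mouth(3);print(m,delta([*m,.25]))
print("mouth px side",proj(S,[*m,.113]),"top",proj(T,[*m,.113]))
p=bot.get_obs()["eef_pos"];print("tcp side",proj(S,p),proj(T,p))
q=S[0][110:230,180:280];a=cv2.resize(q,None,fx=5,fy=5,interpolation=cv2.INTER_CUBIC)
u=(proj(S,[*m,.113])-[180,110])*5+2;cv2.circle(a,tuple(np.int32(u)),4,(0,255,0),1)
q=T[0][170:230,175:235];b=cv2.resize(q,None,fx=5,fy=5,interpolation=cv2.INTER_CUBIC)
u=(proj(T,[*m,.113])-[175,170])*5+2;cv2.circle(b,tuple(np.int32(u)),4,(0,255,0),1)
o=np.zeros((600,800,3),np.uint8);o[:,:500]=a;o[:300,500:]=b;o=np.clip(255*(o/255.)**.6,0,255).astype(np.uint8);cv2.imwrite("pics/a7.png",o)
```

```text
t 10.37 p [0.4169 0.1568 0.2613] yaw 97.9 w 0.0113 gf 58.6 f [ 0.6 -0.   0.8] j [ 0.36  0.12 -0.05  1.4   0.    0.22] tilt -1.0
[0.41344564 0.16423342] [0.12 0.39 0.56]
mouth px side [231.61535994 175.84459509] top [206.90454899 208.41477978]
tcp side [232.37705095 134.89067666] [201.87898802 198.3492114 ]
```

View pics/a7.png

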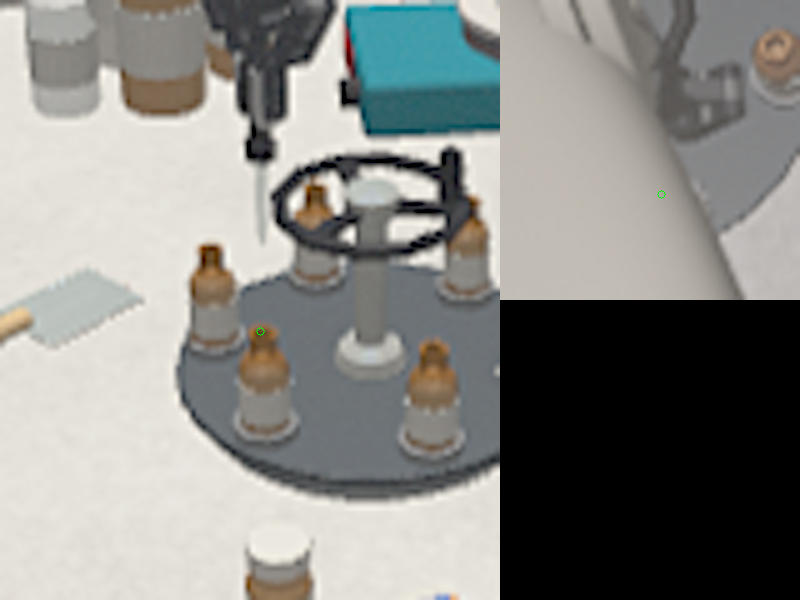

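Side crop: the dropper hangs from the gripper with its point near (263,243), close above the mouth at (264,330). The top view is blocked by the arm. From here I'll measure by numbers: stem columns and neck columns in the side view.

```bash
cat >> go.py <<'E'
def necks(S):
    "neck centre columns in the side view just below the rim, minus prediction (px)"
    im=cv2.resize(S[0],None,fx=4,fy=4,interpolation=cv2.INTER_CUBIC);g=cv2.cvtColor(im,cv2.COLOR_BGR2HSV)
    m=cv2.inRange(g,(3,100,30),(18,255,255));out={}
    for k in range(5):
        r=[]
        for z in(.103,.106,.109):
            u=proj(S,[*mouth(k),z]);row=int(round(u[1]*4+1.5));c0=int(u[0]*4)-22
            xs=np.where(m[row,c0:c0+46])[0]
            if 8<len(xs)<30:r.append((xs.min()+xs.max())/2/4+c0/4-.375-u[0])
        out[k]=np.round(r,2)
    return out
def stem(S,tcp,zpt):
    "dark/bright profile of stem columns below collar"
    im=cv2.cvtColor(S[0],cv2.COLOR_BGR2GRAY).astype(float);res=[]
    for z in np.arange(zpt-.01,zpt+.1,.005):
        u=proj(S,[tcp[0],tcp[1],z]);r=int(round(u[1]));c=int(round(u[0]));L=im[r,c-9:c+10]
        d=np.median(L)-L;d[d<12]=0
        res.append((round(z,3),r,c,round(float((d*np.arange(c-9,c+10)).sum()/d.sum()),2) if d.sum()>0 else None,int(d.max()),int((d>0).sum())))
    return res
E
python3 - <<'E'
from go import *
S=cam("side");p=bot.get_obs()["eef_pos"];st();print(necks(S))
for r in stem(S,p,.18):print(r)
E
```

```text
t 10.42 p [0.4172 0.156  0.2612] yaw 97.9 w 0.0111 gf 58.6 f [ 0.2  0.2 -1.1] j [ 0.36  0.12 -0.05  1.4  -0.    0.22] tilt -1.0
{0: array([], dtype=float64), 1: array([0.34, 0.48, 0.49]), 2: array([0.31, 0.22, 0.26]), 3: array([ 0.3 ,  0.33, -1.15]), 4: array([0.33, 0.44, 0.42])}
(np.float64(0.17), 161, 233, 237.32, 136, 6)
(np.float64(0.175), 160, 233, 237.72, 149, 6)
(np.float64(0.18), 159, 233, 239.17, 192, 6)
(np.float64(0.185), 157, 233, 239.11, 193, 8)
(np.float64(0.19), 156, 233, 238.67, 202, 9)
(np.float64(0.195), 154, 233, 237.79, 136, 9)
(np.float64(0.2), 153, 233, 237.72, 131, 8)
(np.float64(0.205), 152, 233, 237.76, 132, 8)
(np.float64(0.21), 150, 233, 237.35, 160, 9)
(np.float64(0.215), 149, 233, 237.18, 154, 8)
(np.float64(0.22), 147, 233, 238.19, 153, 9)
(np.float64(0.225), 146, 233, 238.48, 157, 8)
(np.float64(0.23), 144, 233, 239.18, 196, 9)
(np.float64(0.235), 143, 233, 238.08, 188, 9)
(np.float64(0.24), 141, 233, 231.97, 208, 8)
(np.float64(0.245), 140, 233, 231.84, 207, 7)
(np.float64(0.25), 138, 233, 231.74, 201, 7)
(np.float64(0.255), 137, 233, 231.83, 205, 6)
(np.float64(0.26), 135, 233, 231.88, 208, 7)
(np.float64(0.265), 134, 233, 232.78, 204, 8)
(np.float64(0.27), 132, 233, 232.91, 92, 9)
(np.float64(0.275), 131, 232, 232.05, 69, 7)
(np.float64(0.28), 129, 232, 232.19, 63, 7)
```

Run:
```python
from go import *
S=cam("side")
im=cv2.cvtColor(S[0],cv2.COLOR_BGR2GRAY).astype(int)
for r in range(133,164,2):print(r,im[r,224:240])
m=mouth(3);p=bot.get_obs()["eef_pos"]
for z in(.18,.2,.22,.24):print(z,np.round(proj(S,[p[0],p[1],z]),1))
```

```text
133 [209 211 214 219 195 132  31  64  74  34  16  22  16  64 176 222]
135 [208 208 211 214 221 222  48  31  68  65  82 169 184 227 217 212]
137 [211 211 210 212 216 203  42  11  14   8  79 206 225 213 212 211]
139 [209 208 205 210 211 104   8  22  26  28   5  88 231 214 212 212]
141 [208 208 207 211 209  96   0   9  13   7   0  87 225 209 211 214]
143 [204 206 206 205 209 213 179 121  89 101 172 223 213 217 191  91]
145 [207 206 208 206 202 202 207 186 135 148 218 214 189  87  12  15]
147 [205 205 205 203 203 202 202 182 136 152 199  90  13  14  21  79]
149 [204 203 203 201 200 202 203 182 138 140  24  20  20  66 185 234]
151 [205 204 203 203 204 206 209 201 140 146 109  18  17  88 223 196]
153 [210 207 204 204 205 206 211 210 136 140 107   9  25  50 112  78]
155 [209 209 208 209 208 208 213 210 135 152 215 134  17  11  22  30]
157 [215 212 212 211 208 206 209 208 167 149 220 218 221 155  68  13]
159 [147 225 213 210 208 208 211 213 208 188 213 213 214 218 180  73]
161 [ 91 231 214 209 210 211 210 210 209 207 206 207 210 213 165  71]
163 [ 71 181 207 214 210 208 209 210 213 214 214 214 196 168  91  71]
0.18 [233.4 158.7]
0.2 [233.2 153.1]
0.22 [233.1 147.3]
0.24 [232.9 141.4]
```

The dropper hangs upright, about 3 mm toward −x from the TCP. The collar height agrees with a point height of 0.18. Now to insert it.

Emit:
{"op": "apply_moves", "data": {
  "commands": [
    [0,0.22,0.7,0],
    [0,0.21,0.7,0],
    [0,0,0.7,0],
    [0,0,0.7,0],
    [0,0,0,0]
  ]
}}

```text
clock: 10.88
eef_pos: [0.4148, 0.1625, 0.2022]
tool_rot: [-0.067, 0.998, -0.001, -0.002]
ft_force: [0.0, -0.3, -0.0]
grip_width: 0.011
grasp_force: 58.6
```

Run:
```python
from go import *
S=cam("side");st();m=mouth(3);print(delta([m[0]+.0029,m[1]+.0004,.1345]))
im=cv2.cvtColor(S[0],cv2.COLOR_BGR2GRAY).astype(int)
for r in range(157,181,2):print(r,im[r,222:242])
```

```text
t 10.93 p [0.4155 0.1628 0.2035] yaw 97.7 w 0.0112 gf 58.6 f [-0.2  0.5  0.5] j [ 0.37  0.15 -0.17  1.26 -0.    0.24] tilt -1.0
[-0.06  0.09  3.45]
157 [210 211 216 214 216 216  97   0  10  13  10  13 102 236 223 157  68  13
  22  29]
159 [ 25  53 148 225 215 217 216 139 104  84 107 159 192 219 216 219 180  74
  53  39]
161 [ 41  26  92 232 214 210 212 216 192 139 166 216 209 208 210 212 165  72
  85  92]
163 [ 63  41  71 181 207 215 210 212 188 137 162 224 216 214 196 168  91  71
  85  91]
165 [ 78  73  73  75  99 211 222 214 177 135 127 119 113  45  52  49  84  83
  62  57]
167 [ 84  76  70  62  72 131 112  46  59  82  79  62  67  66  66  67  47  43
  45  59]
169 [58 58 57 60 80 94 62 65 72 89 81 62 66 66 66 66 69 68 65 61]
171 [100  96  75  77  82  74  64  65  67  89  81  64  66  67  66  67  66  67
  68  66]
173 [87 87 87 84 82 74 65 65 67 79 75 66 66 66 65 65 66 67 67 68]
175 [86 87 86 85 82 82 99 70 75 70 65 67 72 71 66 67 67 67 66 67]
177 [ 79  82  77  73  51  75 105  64  58  44  43  48  63  63  69  67  67  66
  66  67]
179 [70 69 82 70 75 68 44 65 35 38 45 44 39 57 68 67 66 66 67 67]
```

Emit:
{"op": "apply_moves", "data": {
  "commands": [
    [-0.05,0.05,0,0],
    [-0.04,0.04,0.2,0],
    [0,0,0.25,0],
    [0,0,0.3,0],
    [0,0,0.3,0]
  ]
}}

```text
clock: 11.35
eef_pos: [0.418, 0.1659, 0.1832]
tool_rot: [-0.068, 0.998, -0.0, 0.0]
ft_force: [0.1, -0.2, 0.4]
grip_width: 0.0111
grasp_force: 58.6
```

Emit:
{"op": "apply_moves", "data": {
  "commands": [
    [0,0,0.4,0],
    [0,0,0.4,0],
    [0,0,0.4,0],
    [0,0,0.3,0],
    [0,0,0,0]
  ]
}}

```text
clock: 11.77
eef_pos: [0.4167, 0.1657, 0.1516]
tool_rot: [-0.068, 0.998, -0.0, -0.001]
ft_force: [-0.1, 0.1, -1.1]
grip_width: 0.0114
grasp_force: 58.6
```

Run:
```python
from go import *
S=cam("side");st()
im=cv2.cvtColor(S[0],cv2.COLOR_BGR2GRAY).astype(int)
for r in range(161,187,2):print(r,im[r,222:242])
```

```text
t 11.82 p [0.4172 0.1658 0.1524] yaw 97.8 w 0.0109 gf 58.5 f [ 0.7 -0.6  0.1] j [ 0.38  0.19 -0.26  1.13  0.    0.24] tilt -1.0
161 [ 43  26  93 236 219 132  10  16  48  79  50  22  23  25  26 101 187  76
  86  92]
163 [ 63  43  72 183 215 222 140  94  28  75  58  16  23  30  33  65 106  73
  86  91]
165 [ 78  73  75  76 100 214 231 225   9  66  73  46  60  76  69  57  87  83
  61  58]
167 [ 85  77  71  64  71 133 117  34   8  17  16  21  45  69  68  66  47  44
  47  61]
169 [59 57 57 58 80 95 64 16 24 33 28 20 29 59 70 68 69 68 64 61]
171 [100  97  75  76  83  76  65  27  11  13  12  10  32  62  68  66  67  67
  66  67]
173 [87 87 86 85 82 75 64 68 70 75 78 73 68 67 67 67 67 67 68 67]
175 [88 88 85 84 83 82 99 68 77 79 79 69 71 71 67 66 67 67 66 67]
177 [ 81  81  77  72  52  75 105  64  58  58  64  53  62  62  67  66  67  67
  68  65]
179 [70 71 81 72 73 69 42 63 37 56 65 49 39 56 68 68 66 69 67 66]
181 [47 44 47 49 52 62 71 72 53 78 90 73 58 66 71 66 67 66 67 67]
183 [69 68 69 69 66 58 57 68 76 84 90 80 77 70 58 51 68 66 66 67]
185 [66 66 68 66 68 79 59 62 66 72 79 66 66 63 57 60 82 66 66 66]
```

Emit:
{"op": "apply_moves", "data": {
  "commands": [
    [0,0,0.3,0],
    [0,0,0.3,0],
    [0,0,0.2,0],
    [0,0,0.1,0],
    [0,0,0,0]
  ]
}}

```text
clock: 12.23
eef_pos: [0.4175, 0.1659, 0.1348]
tool_rot: [-0.068, 0.998, -0.0, -0.0]
ft_force: [0.7, -0.5, -0.2]
grip_width: 0.0115
grasp_force: 58.5
```

Run:
```python
from go import *
st()
```

```text
t 12.23 p [0.4175 0.1659 0.1348] yaw 97.8 w 0.0115 gf 58.5 f [ 0.7 -0.5 -0.2] j [ 0.38  0.21 -0.29  1.08  0.    0.24] tilt -1.0
```

Press a little further until force appears.

Emit:
{"op": "apply_moves", "data": {
  "commands": [
    [0,0,0.06,0],
    [0,0,0.06,0],
    [0,0,0.06,0],
    [0,0,0,0],
    [0,0,0,0]
  ]
}}

```text
clock: 12.65
eef_pos: [0.4184, 0.1662, 0.1337]
tool_rot: [-0.068, 0.998, 0.0, 0.001]
ft_force: [-3.6, -0.6, 11.2]
grip_width: 0.011
grasp_force: 59.7
```

Run:
```python
from go import *
st()
```

```text
t 12.65 p [0.4184 0.1662 0.1337] yaw 97.8 w 0.011 gf 59.7 f [-3.6 -0.6 11.2] j [ 0.38  0.21 -0.29  1.07 -0.    0.24] tilt -1.0
```

Emit:
{"op": "apply_moves", "data": {
  "commands": [
    [0,0,0,0],
    [0,0,0,0],
    [0,0,-0.3,0],
    [0,0,-0.8,0],
    [0,0,-1,0]
  ],
  "claw": 0.6
}}

```text
clock: 13.07
eef_pos: [0.4167, 0.1656, 0.1732]
tool_rot: [-0.068, 0.998, -0.0, -0.002]
ft_force: [0.7, 0.3, 0.3]
grip_width: 0.0343
grasp_force: 0.0
```

Emit:
{"op": "apply_moves", "data": {
  "commands": [
    [0,0,-1,0],
    [0,0,-1,0],
    [0,0,-1,0],
    [0,0,-0.4,0],
    [0,0,0,0]
  ]
}}

```text
clock: 13.48
eef_pos: [0.4192, 0.1666, 0.2439]
tool_rot: [-0.068, 0.998, 0.001, 0.002]
ft_force: [1.1, -0.4, -0.2]
grip_width: 0.034
grasp_force: 0.0
```

```bash
cat >> go.py <<'E'
def holes(c,y):
    a=np.radians(y);ey=np.array([np.cos(a),np.sin(a)]);ex=np.array([ey[1],-ey[0]])
    return {(sx,sy):c+ex*sx*.033+ey*sy*.048 for sx in(-1,1) for sy in(-1,0,1)}
def bk():
    B=[b for b in basket() if b[0][0]>.42];print(B);return B
def dark(S,k):
    "rows of dark (collar/bulb) above mouth k in side view, with columns"
    im=cv2.cvtColor(S[0],cv2.COLOR_BGR2GRAY).astype(int);o=[]
    for z in(.117,.121,.135,.145,.153,.16):
        u=proj(S,[*mouth(k),z]);r,c=int(round(u[1])),int(round(u[0]));o.append((z,im[r,c-5:c+7].tolist()))
    return o
E
python3 - <<'E'
from go import *
st();B=bk();S=cam("side")
for r in dark(S,3):print(r)
print(necks(S))
if B:
    H=holes(B[0][0],B[0][1])
    print({k:np.round(v,4).tolist() for k,v in H.items()})
    for k in((-1,0),(-1,1)):print(k,delta([*(H[k]+[-.001,-.001]),.25]))
E
```

```text
t 13.48 p [0.4192 0.1666 0.2439] yaw 97.8 w 0.034 gf 0.0 f [ 1.1 -0.4 -0.2] j [ 0.38  0.13 -0.08  1.35  0.    0.24] tilt -0.99999
[(array([ 0.5263, -0.1337]), np.float64(97.5), np.int32(73), 35.33809280395508)]
(0.117, [81, 100, 45, 8, 12, 13, 18, 12, 37, 72, 67, 66])
(0.121, [82, 74, 39, 17, 27, 26, 29, 29, 35, 71, 68, 66])
(0.135, [72, 73, 66, 66, 42, 23, 22, 20, 41, 72, 69, 67])
(0.145, [70, 131, 115, 49, 18, 17, 19, 20, 39, 72, 69, 66])
(0.153, [99, 211, 225, 215, 47, 11, 20, 29, 64, 51, 53, 54])
(0.16, [209, 216, 212, 214, 204, 187, 143, 153, 226, 216, 199, 198])
{0: array([], dtype=float64), 1: array([0.47, 0.6 , 0.49]), 2: array([0.31, 0.35, 0.38]), 3: array([0.3 , 0.2 , 0.23]), 4: array([0.21, 0.19, 0.17])}
{(-1, -1): [0.4998, -0.1856], (-1, 0): [0.4936, -0.138], (-1, 1): [0.4873, -0.0904], (1, -1): [0.5653, -0.177], (1, 0): [0.559, -0.1294], (1, 1): [0.5528, -0.0818]}
(-1, 0) [ -1.65 -15.61  -0.44]
(-1, 1) [ -1.66 -13.21  -0.44]
```

Emit:
{"op": "apply_moves", "data": {
  "commands": [
    [-0.1,-1,0,0],
    [-0.1,-1,0,0],
    [-0.1,-1,0,0],
    [-0.1,-1,0,0],
    [-0.1,-1,0,0]
  ]
}}

```text
clock: 14.0
eef_pos: [0.4403, 0.0673, 0.2399]
tool_rot: [-0.068, 0.998, -0.0, -0.002]
ft_force: [-0.2, -0.7, 0.8]
grip_width: 0.0342
grasp_force: 0.0
```

Emit:
{"op": "apply_moves", "data": {
  "commands": [
    [-0.1,-1,0,0],
    [-0.1,-1,0,0],
    [-0.1,-1,0,0],
    [-0.1,-1,0,0],
    [-0.1,-1,0,0]
  ]
}}

```text
clock: 14.42
eef_pos: [0.4638, -0.0304, 0.2399]
tool_rot: [-0.068, 0.998, 0.0, -0.002]
ft_force: [0.1, 0.1, -1.0]
grip_width: 0.0339
grasp_force: 0.0
```

Emit:
{"op": "apply_moves", "data": {
  "commands": [
    [-0.1,-1,0,0],
    [-0.1,-1,0,0],
    [-0.1,-1,0,0],
    [-0.1,-1,0,0],
    [-0.1,-1,0,0]
  ]
}}

```text
clock: 14.83
eef_pos: [0.4872, -0.1279, 0.2397]
tool_rot: [-0.068, 0.998, 0.001, -0.002]
ft_force: [-0.4, 0.6, 0.7]
grip_width: 0.0342
grasp_force: 0.0
```

Emit:
{"op": "apply_moves", "data": {
  "commands": [
    [-0.1,-0.6,0.6,0],
    [0,0,0.8,0],
    [0,0,0.8,0],
    [0,0,0.8,0],
    [0,0,0,0]
  ]
}}

```text
clock: 15.25
eef_pos: [0.4883, -0.1381, 0.1766]
tool_rot: [-0.068, 0.998, 0.002, -0.005]
ft_force: [-1.4, -0.4, -0.6]
grip_width: 0.034
grasp_force: 0.0
```

Run:
```python
from go import *
S=cam("side");st();print(blue(S,(280,190,345,250)));print(delta([.4926,-.139,.0892]))
```

```text
t 15.3 p [ 0.4893 -0.1382  0.1786] yaw 97.8 w 0.0341 gf 0.0 f [ 0.1  0.1 -0. ] j [-0.28  0.29 -0.06  1.23  0.   -0.41] tilt -0.99997
(((313.9590148925781, 213.9444122314453), (32.916717529296875, 3.988889694213867), 39.559669494628906), array([300, 204,  28,  22,  96], dtype=int32))
[-0.19 -0.07  4.47]
```

Emit:
{"op": "apply_moves", "data": {
  "commands": [
    [0,-0.04,0.9,0],
    [0,0,0.9,0],
    [0,0,0.9,0],
    [0,0,0.8,0],
    [0,0,0,0]
  ]
}}

```text
clock: 15.72
eef_pos: [0.4896, -0.1389, 0.1091]
tool_rot: [-0.068, 0.998, 0.001, -0.003]
ft_force: [-0.3, 0.2, -0.3]
grip_width: 0.0341
grasp_force: 0.0
```

Run:
```python
from go import *
S=cam("side");st();print(delta([.4926,-.139,.0892]))
```

```text
t 15.77 p [ 0.4906 -0.1391  0.1107] yaw 97.8 w 0.0342 gf 0.0 f [-0.2 -0.  -0.3] j [-0.28  0.34 -0.17  1.07  0.   -0.41] tilt -0.99999
[-0.1  -0.01  1.08]
```

Emit:
{"op": "apply_moves", "data": {
  "commands": [
    [0,0,0.4,0],
    [0,0,0.4,0],
    [0,0,0.28,0],
    [0,0,0,0],
    [0,0,0,0]
  ]
}}

```text
clock: 16.18
eef_pos: [0.4916, -0.1396, 0.09]
tool_rot: [-0.068, 0.998, 0.0, -0.0]
ft_force: [0.2, 0.3, 0.3]
grip_width: 0.0341
grasp_force: 0.0
```

Emit:
{"op": "apply_moves", "data": {
  "commands": [
    [0,0,0,0],
    [0,0,0,0],
    [0,0,0,0],
    [0,0,0,0],
    [0,0,0,0]
  ],
  "claw": 1
}}

```text
clock: 16.6
eef_pos: [0.4922, -0.1398, 0.0907]
tool_rot: [-0.068, 0.998, -0.0, 0.0]
ft_force: [-0.4, 0.1, 2.5]
grip_width: 0.0112
grasp_force: 58.6
```

Run:
```python
from go import *
st();p=np.array(bot.get_obs()["eef_pos"]);p[2]=.26
for k in range(5):print(k,np.round(mouth(k),4),delta([*mouth(k),.26],p))
```

```text
t 16.6 p [ 0.4922 -0.1398  0.0907] yaw 97.8 w 0.0112 gf 58.6 f [-0.4  0.1  2.5] j [-0.28  0.36 -0.2   1.01 -0.   -0.41] tilt -1.0
0 [0.614  0.2548] [-8.7  18.72 -0.  ]
1 [0.5246 0.319 ] [-4.710e+00  2.251e+01 -1.000e-02]
2 [0.4244 0.2737] [ 5.600e-01  2.094e+01 -1.000e-02]
3 [0.4134 0.1642] [ 1.840e+00  1.559e+01 -1.000e-02]
4 [0.5028 0.1   ] [-2.15 11.81 -0.  ]
```

Emit:
{"op": "apply_moves", "data": {
  "commands": [
    [0,0,-0.5,0],
    [0,0,-0.85,0],
    [0,0,-0.9,0],
    [0,0,-0.9,0],
    [0,0,-0.9,0]
  ]
}}

```text
clock: 17.02
eef_pos: [0.4917, -0.1396, 0.1726]
tool_rot: [-0.068, 0.998, 0.0, 0.0]
ft_force: [0.2, -0.7, 0.7]
grip_width: 0.0108
grasp_force: 58.5
```

Emit:
{"op": "apply_moves", "data": {
  "commands": [
    [0,0,-0.9,0],
    [0,0,-0.9,0],
    [0,0,-0.9,0],
    [0,0,-0.9,0],
    [0,0.3,-0.4,0]
  ]
}}

```text
clock: 17.43
eef_pos: [0.492, -0.1345, 0.2543]
tool_rot: [-0.067, 0.998, -0.001, 0.002]
ft_force: [0.5, -1.0, 0.6]
grip_width: 0.011
grasp_force: 58.6
```

Emit:
{"op": "apply_moves", "data": {
  "commands": [
    [-0.2,0.95,0,0],
    [-0.2,1,0,0],
    [-0.2,1,0,0],
    [-0.2,1,0,0],
    [-0.2,1,0,0]
  ]
}}

```text
clock: 17.85
eef_pos: [0.4969, -0.0316, 0.2511]
tool_rot: [-0.068, 0.998, 0.0, -0.0]
ft_force: [0.4, -0.3, -0.2]
grip_width: 0.0104
grasp_force: 58.6
```

Emit:
{"op": "apply_moves", "data": {
  "commands": [
    [-0.2,1,0,0],
    [-0.2,1,0,0],
    [-0.2,1,0,0],
    [-0.2,1,0,0],
    [-0.2,1,0,0]
  ]
}}

```text
clock: 18.27
eef_pos: [0.5031, 0.0702, 0.2511]
tool_rot: [-0.068, 0.998, 0.0, -0.0]
ft_force: [0.2, 0.6, 0.3]
grip_width: 0.0108
grasp_force: 58.6
```

Emit:
{"op": "apply_moves", "data": {
  "commands": [
    [-0.1,0.85,0,0],
    [0,0.4,0.7,0],
    [0,0,0.7,0],
    [0,0,0.7,0],
    [0,0,0,0]
  ]
}}

```text
clock: 18.68
eef_pos: [0.4999, 0.0943, 0.2063]
tool_rot: [-0.068, 0.998, -0.0, -0.003]
ft_force: [-0.4, 0.7, -0.2]
grip_width: 0.0114
grasp_force: 58.6
```

```bash
cat >> go.py <<'E'
def cols(S,tcp,dz,n=(.003,.012,.025,.04)):
    "stem column minus column predicted for TCP axis, heights above point; neck bias +.35 px"
    im=cv2.cvtColor(S[0],cv2.COLOR_BGR2GRAY).astype(int);zp=tcp[2]-dz
    for z in n+(.066,):
        u=proj(S,[tcp[0],tcp[1],zp+z]);r,c=int(round(u[1])),int(round(u[0]));print(round(z,3),r,round(u[0]-c,2),"c",c,im[r,c-6:c+7])
E
python3 - <<'E'
from go import *
S=cam("side");st();p=bot.get_obs()["eef_pos"];print(delta([*mouth(4),.1357]),proj(S,[*mouth(4),.113]));cols(S,p,.0827)
E
```

```text
t 18.73 p [0.5007 0.0941 0.2077] yaw 97.8 w 0.0108 gf 58.6 f [ 1.4 -1.1 -1. ] j [ 0.19  0.27 -0.    1.3   0.    0.05] tilt -0.99999
[-0.16  0.28  3.6 ] [265.86358987 178.94773869]
0.003 176 0.28 c 266 [63 66 69 65 67 72 83 64 65 66 67 68 67]
0.012 174 0.35 c 266 [66 67 67 66 68 77 87 69 67 65 67 68 67]
0.025 170 0.45 c 266 [66 66 66 68 66 75 87 78 50 45 43 45 47]
0.04 166 -0.44 c 267 [69 67 67 66 73 89 97 97 62 80 90 93 92]
0.066 159 -0.23 c 267 [26 12 11 14 29 26 24 28 21 40 63 58 59]
```

Emit:
{"op": "apply_moves", "data": {
  "commands": [
    [-0.08,0.14,0,0],
    [-0.08,0.14,0,0],
    [0,0,0,0],
    [0,0,0,0],
    [0,0,0,0]
  ]
}}

```text
clock: 19.15
eef_pos: [0.5051, 0.1, 0.2098]
tool_rot: [-0.068, 0.998, 0.0, 0.0]
ft_force: [-0.9, 0.4, -0.1]
grip_width: 0.011
grasp_force: 58.6
```

Run:
```python
from go import *
S=cam("side");st();p=bot.get_obs()["eef_pos"];print(delta([*mouth(4),.1357]),necks(S)[4]);cols(S,p,.0827)
```

```text
t 19.2 p [0.505  0.0999 0.2096] yaw 97.8 w 0.0106 gf 58.6 f [-0.2 -0.1  0. ] j [0.2  0.28 0.01 1.3  0.   0.06] tilt -1.0
[0.11 0.02 3.7 ] [0.21 0.19 0.17]
0.003 174 -0.37 c 267 [67 68 69 67 66 76 76 67 67 66 67 67 66]
0.012 172 -0.3 c 267 [66 67 66 66 69 83 86 66 68 67 64 61 62]
0.025 168 -0.2 c 267 [66 67 68 65 67 80 80 85 89 72 62 51 51]
0.04 164 -0.08 c 267 [65 62 60 58 60 73 79 78 84 86 91 90 88]
0.066 157 0.13 c 267 [193 189  96   4   8  21  30  26  24  24  62  85  93]
```

Emit:
{"op": "apply_moves", "data": {
  "commands": [
    [0.04,0,0.3,0],
    [0,0,0.3,0],
    [0,0,0.3,0],
    [0,0,0.4,0],
    [0,0,0.4,0]
  ]
}}

```text
clock: 19.62
eef_pos: [0.5037, 0.0997, 0.1741]
tool_rot: [-0.068, 0.998, -0.0, -0.0]
ft_force: [-0.1, 0.1, 0.2]
grip_width: 0.0109
grasp_force: 58.6
```

Emit:
{"op": "apply_moves", "data": {
  "commands": [
    [0,0,0.4,0],
    [0,0,0.4,0],
    [0,0,0.4,0],
    [0,0,0.3,0],
    [0,0,0,0]
  ]
}}

```text
clock: 20.03
eef_pos: [0.5029, 0.0996, 0.1434]
tool_rot: [-0.068, 0.998, -0.0, -0.002]
ft_force: [-0.6, -0.3, -0.2]
grip_width: 0.0111
grasp_force: 58.6
```

Emit:
{"op": "apply_moves", "data": {
  "commands": [
    [0,0,0.25,0],
    [0,0,0.15,0],
    [0,0,0.1,0],
    [0,0,0.06,0],
    [0,0,0,0]
  ]
}}

```text
clock: 20.45
eef_pos: [0.5053, 0.0999, 0.1356]
tool_rot: [-0.068, 0.998, 0.0, 0.002]
ft_force: [-0.9, -1.2, 4.5]
grip_width: 0.0106
grasp_force: 59.1
```

Emit:
{"op": "apply_moves", "data": {
  "commands": [
    [0,0,0.05,0],
    [0,0,0.04,0],
    [0,0,0,0],
    [0,0,0,0],
    [0,0,0,0]
  ]
}}

```text
clock: 20.87
eef_pos: [0.5065, 0.0999, 0.1354]
tool_rot: [-0.068, 0.998, 0.0, 0.004]
ft_force: [-0.9, -0.9, 11.3]
grip_width: 0.0107
grasp_force: 59.7
```

Emit:
{"op": "apply_moves", "data": {
  "commands": [
    [0,0,0,0],
    [0,0,0,0],
    [0,0,-0.3,0],
    [0,0,-0.8,0],
    [0,0,-1,0]
  ],
  "claw": 0.6
}}

```text
clock: 21.28
eef_pos: [0.5024, 0.0996, 0.1732]
tool_rot: [-0.068, 0.998, -0.0, -0.002]
ft_force: [0.5, 1.2, 0.2]
grip_width: 0.0345
grasp_force: 0.0
```

Emit:
{"op": "apply_moves", "data": {
  "commands": [
    [0,0,-1,0],
    [0,0,-1,0],
    [0,0,-0.8,0],
    [0,0,-0.4,0],
    [0,0,0,0]
  ]
}}

```text
clock: 21.7
eef_pos: [0.505, 0.1001, 0.2402]
tool_rot: [-0.068, 0.998, 0.0, 0.002]
ft_force: [-0.4, 1.1, -0.2]
grip_width: 0.0339
grasp_force: 0.0
```

Run:
```python
from go import *
st();B=bk();S=cam("side")
for r in dark(S,4):print(r)
print(necks(S))
H=holes(np.array([.5263,-.1337]),97.5)
print(blue(S,(280,190,345,250)))
for k in H:print(k,delta([*(H[k]+[-.001,-.001]),.24]))
```

```text
t 21.7 p [0.505  0.1001 0.2402] yaw 97.8 w 0.0339 gf 0.0 f [-0.4  1.1 -0.2] j [0.2  0.26 0.07 1.38 0.   0.06] tilt -0.99999
[(array([ 0.5263, -0.1337]), np.float64(97.5), np.int32(73), 35.33809280395508)]
(0.117, [62, 69, 66, 38, 14, 15, 14, 14, 13, 37, 72, 68])
(0.121, [64, 69, 69, 37, 19, 27, 25, 28, 26, 34, 72, 69])
(0.135, [67, 67, 68, 69, 41, 19, 22, 18, 32, 74, 69, 67])
(0.145, [65, 67, 69, 70, 40, 16, 19, 20, 25, 50, 46, 46])
(0.153, [67, 67, 68, 67, 50, 25, 32, 31, 32, 68, 57, 56])
(0.16, [65, 67, 67, 66, 68, 72, 102, 62, 79, 84, 91, 91])
{0: array([], dtype=float64), 1: array([-0.28, -0.27, -0.26]), 2: array([0.19, 0.22, 0.26]), 3: array([ 0.68,  0.7 , -1.4 ]), 4: array([0.83, 0.81, 0.92])}
(((314.0777893066406, 213.90762329101562), (32.77041244506836, 3.9453322887420654), 40.10091018676758), array([301, 204,  27,  22,  95], dtype=int32))
(-1, -1) [  2.18 -14.16  -0.12]
(-1, 0) [  2.17 -11.76  -0.12]
(-1, 1) [ 2.16 -9.36 -0.12]
(1, -1) [ -1.12 -14.17  -0.12]
(1, 0) [ -1.13 -11.77  -0.12]
(1, 1) [-1.14 -9.37 -0.12]
```

Both are seated (dark from collar to bulb top). The disc has crept about +1.1°, so I'll allow for that. Now the third dropper, hole (−1,−1).

Emit:
{"op": "apply_moves", "data": {
  "commands": [
    [0.15,-1,0,0],
    [0.15,-1,0,0],
    [0.15,-1,0,0],
    [0.15,-1,0,0],
    [0.15,-1,0,0]
  ]
}}

```text
clock: 22.22
eef_pos: [0.5015, -0.0021, 0.2363]
tool_rot: [-0.068, 0.998, 0.0, -0.002]
ft_force: [0.0, 0.5, -0.1]
grip_width: 0.0341
grasp_force: 0.0
```

Emit:
{"op": "apply_moves", "data": {
  "commands": [
    [0.15,-1,0,0],
    [0.15,-1,0,0],
    [0.15,-1,0,0],
    [0.15,-1,0,0],
    [0.15,-1,0,0]
  ]
}}

```text
clock: 22.63
eef_pos: [0.5002, -0.1032, 0.2363]
tool_rot: [-0.068, 0.998, 0.0, -0.002]
ft_force: [0.3, 0.2, 0.4]
grip_width: 0.0338
grasp_force: 0.0
```

Emit:
{"op": "apply_moves", "data": {
  "commands": [
    [0.15,-1,0,0],
    [0.15,-1,0,0],
    [0.15,-1,0,0],
    [0.15,-1,0,0],
    [0.05,-0.16,0.6,0]
  ]
}}

```text
clock: 23.05
eef_pos: [0.5, -0.1896, 0.2262]
tool_rot: [-0.066, 0.998, -0.001, 0.001]
ft_force: [0.7, -0.5, 0.6]
grip_width: 0.0345
grasp_force: 0.0
```

Emit:
{"op": "apply_moves", "data": {
  "commands": [
    [0,0,0.9,0],
    [0,0,0.9,0],
    [0,0,0.9,0],
    [0,0,0,0],
    [0,0,0,0]
  ]
}}

```text
clock: 23.47
eef_pos: [0.498, -0.186, 0.1701]
tool_rot: [-0.068, 0.998, 0.001, -0.002]
ft_force: [0.9, -0.6, -0.1]
grip_width: 0.0342
grasp_force: 0.0
```

Run:
```python
from go import *
S=cam("side");st();print(blue(S,(280,190,345,250))[0]);print(delta([.4988,-.1866,.0900]))
```

```text
t 23.52 p [ 0.4991 -0.1864  0.1716] yaw 97.8 w 0.0343 gf 0.0 f [0.  0.5 0.2] j [-0.36  0.34 -0.01  1.23 -0.   -0.49] tilt -1.0
((313.5975646972656, 214.37803649902344), (32.95266342163086, 3.279649019241333), 38.65980529785156)
[ 0.01 -0.01  4.08]
```

Emit:
{"op": "apply_moves", "data": {
  "commands": [
    [0.04,0,0.9,0],
    [0,0,0.9,0],
    [0,0,0.9,0],
    [0,0,0.8,0],
    [0,0,0.58,0]
  ]
}}

```text
clock: 23.93
eef_pos: [0.4992, -0.1867, 0.0905]
tool_rot: [-0.068, 0.998, -0.0, 0.0]
ft_force: [0.4, 0.0, -0.0]
grip_width: 0.0343
grasp_force: 0.0
```

Emit:
{"op": "apply_moves", "data": {
  "commands": [
    [0,0,0,0],
    [0,0,0,0],
    [0,0,0,0],
    [0,0,0,0],
    [0,0,0,0]
  ]
}}

```text
clock: 24.35
eef_pos: [0.4998, -0.187, 0.0919]
tool_rot: [-0.068, 0.998, -0.001, 0.001]
ft_force: [0.4, 0.5, -0.3]
grip_width: 0.0344
grasp_force: 0.0
```

Emit:
{"op": "apply_moves", "data": {
  "commands": [
    [0,0,0,0],
    [0,0,0,0],
    [0,0,0,0],
    [0,0,0,0],
    [0,0,0,0]
  ],
  "claw": 1
}}

```text
clock: 24.77
eef_pos: [0.4993, -0.1868, 0.0913]
tool_rot: [-0.068, 0.998, -0.0, 0.001]
ft_force: [-0.4, 0.7, 5.4]
grip_width: 0.011
grasp_force: 58.7
```

```bash
sed -i 's/PH=24.3/PH=25.4/' go.py
python3 - <<'E'
from go import *
st();p=np.array(bot.get_obs()["eef_pos"]);p[2]=.26
for k in range(3):print(k,np.round(mouth(k),4),delta([*(mouth(k)+[.0025,0]),.26],p))
E
```

```text
t 24.77 p [ 0.4993 -0.1868  0.0913] yaw 97.8 w 0.011 gf 58.7 f [-0.4  0.7  5.4] j [-0.36  0.4  -0.14  1.03  0.   -0.49] tilt -1.0
0 [0.6131 0.2567] [-8.76 21.18  0.  ]
1 [0.5225 0.3191] [-4.700e+00  2.489e+01 -1.000e-02]
2 [0.4232 0.272 ] [ 5.500e-01  2.323e+01 -1.000e-02]
```

Emit:
{"op": "apply_moves", "data": {
  "commands": [
    [0,0,-0.5,0],
    [0,0,-0.85,0],
    [0,0,-0.9,0],
    [0,0,-0.9,0],
    [0,0,-0.9,0]
  ]
}}

```text
clock: 25.18
eef_pos: [0.4984, -0.1867, 0.1725]
tool_rot: [-0.068, 0.998, 0.0, -0.0]
ft_force: [-0.3, -0.0, -0.6]
grip_width: 0.0109
grasp_force: 58.7
```

Emit:
{"op": "apply_moves", "data": {
  "commands": [
    [0,0,-0.9,0],
    [0,0,-0.9,0],
    [0,0,-0.9,0],
    [0,0,-0.9,0],
    [0,0.2,-0.8,0]
  ]
}}

```text
clock: 25.6
eef_pos: [0.4982, -0.1832, 0.261]
tool_rot: [-0.067, 0.998, -0.0, 0.0]
ft_force: [0.0, 0.4, 0.1]
grip_width: 0.0111
grasp_force: 58.7
```

Emit:
{"op": "apply_moves", "data": {
  "commands": [
    [0.024,1,0,0],
    [0.024,1,0,0],
    [0.024,1,0,0],
    [0.024,1,0,0],
    [0.024,1,0,0]
  ]
}}

```text
clock: 26.02
eef_pos: [0.4818, -0.0832, 0.2598]
tool_rot: [-0.068, 0.998, -0.0, -0.0]
ft_force: [-0.0, -0.6, -0.9]
grip_width: 0.0107
grasp_force: 58.7
```

Emit:
{"op": "apply_moves", "data": {
  "commands": [
    [0.024,1,0,0],
    [0.024,1,0,0],
    [0.024,1,0,0],
    [0.024,1,0,0],
    [0.024,1,0,0]
  ]
}}

```text
clock: 26.43
eef_pos: [0.4659, 0.0156, 0.2598]
tool_rot: [-0.068, 0.998, -0.0, -0.0]
ft_force: [0.9, -0.3, -0.1]
grip_width: 0.0109
grasp_force: 58.7
```

Emit:
{"op": "apply_moves", "data": {
  "commands": [
    [0.024,1,0,0],
    [0.024,1,0,0],
    [0.024,1,0,0],
    [0.024,1,0,0],
    [0.024,1,0,0]
  ]
}}

```text
clock: 26.85
eef_pos: [0.45, 0.1143, 0.2598]
tool_rot: [-0.068, 0.998, -0.0, -0.0]
ft_force: [1.5, -0.7, -0.7]
grip_width: 0.0104
grasp_force: 58.7
```

Emit:
{"op": "apply_moves", "data": {
  "commands": [
    [0.024,1,0,0],
    [0.024,1,0,0],
    [0.024,1,0,0],
    [0.024,1,0,0],
    [0.024,1,0,0]
  ]
}}

```text
clock: 27.27
eef_pos: [0.4342, 0.213, 0.2598]
tool_rot: [-0.068, 0.998, -0.0, -0.0]
ft_force: [0.4, -0.3, 0.6]
grip_width: 0.0108
grasp_force: 58.7
```

Emit:
{"op": "apply_moves", "data": {
  "commands": [
    [0.02,1,0,0],
    [0.02,1,0,0],
    [0.02,0.8,0,0],
    [0,0.2,0,0],
    [0,0,0,0]
  ]
}}

```text
clock: 27.68
eef_pos: [0.425, 0.2722, 0.2595]
tool_rot: [-0.069, 0.998, -0.0, -0.0]
ft_force: [-0.5, 0.1, -0.6]
grip_width: 0.0111
grasp_force: 58.7
```

Run:
```python
from go import *
S=cam("side");st();p=bot.get_obs()["eef_pos"];m=mouth(2);print(delta([m[0]+.0025,m[1],.205]),proj(S,[*m,.113]),necks(S));cols(S,p,.0833)
```

```text
t 27.73 p [0.4252 0.2713 0.2595] yaw 97.8 w 0.0109 gf 58.7 f [ 0.4 -0.1  0.3] j [ 0.57  0.24  0.09  1.42 -0.    0.43] tilt -1.0
[-0.03  0.03  2.73] [221.06126508 159.45841687] {0: array([], dtype=float64), 1: array([0.27, 0.28, 0.29]), 2: array([0.31, 0.35, 0.26]), 3: array([ 0.17,  0.2 , -1.65]), 4: array([0.22, 0.2 , 0.3 ])}
0.003 142 -0.15 c 221 [203 205 206 206 201 163 164 207 202 203 204 206 203]
0.012 140 -0.27 c 221 [206 207 207 209 202 134 158 212 205 205 204 203 201]
0.025 136 -0.44 c 221 [206 205 206 207 189 136 159 216 211 208 207 210 210]
0.04 132 0.36 c 220 [ 44  52  88  95 141 144 146 163 210 204 206 207 208]
0.066 125 0.01 c 220 [ 82  77  71  25  10  19  18   5  27  84 114  62  65]
```

Emit:
{"op": "apply_moves", "data": {
  "commands": [
    [-0.03,0.03,0.7,0],
    [0,0,0.7,0],
    [0,0,0.7,0],
    [0,0,0.6,0],
    [0,0,0,0]
  ]
}}

```text
clock: 28.15
eef_pos: [0.4247, 0.27, 0.2032]
tool_rot: [-0.067, 0.998, -0.001, -0.002]
ft_force: [0.1, -0.1, 0.1]
grip_width: 0.0107
grasp_force: 58.7
```

Run:
```python
from go import *
S=cam("side");st();p=bot.get_obs()["eef_pos"];m=mouth(2);print(delta([m[0]+.0025,m[1],.1363]),proj(S,[*m,.113]));cols(S,p,.0833)
```

```text
t 28.2 p [0.4253 0.2705 0.2046] yaw 97.7 w 0.0107 gf 58.7 f [-1.1  0.3 -0. ] j [ 0.57  0.26 -0.02  1.29 -0.    0.43] tilt -0.99999
[-0.04  0.08  3.41] [221.06126508 159.45841687]
0.003 157 -0.33 c 222 [208 209 209 212 211 164 190 219 212 209 209 209 206]
0.012 154 -0.44 c 222 [207 209 210 212 188 134 163 218 210 205 203 204 205]
0.025 151 0.4 c 221 [203 202 201 204 205 163 134 159 210 204 203 200 200]
0.04 147 0.21 c 221 [200 199 202 205 202 164 137 174 207 204 203 201 201]
0.066 140 -0.12 c 221 [208 213 213  46  13  23  24  12  61 174 213 204 201]
```

Emit:
{"op": "apply_moves", "data": {
  "commands": [
    [-0.03,0.04,0.2,0],
    [0,0,0.25,0],
    [0,0,0.3,0],
    [0,0,0.4,0],
    [0,0,0.4,0]
  ]
}}

```text
clock: 28.62
eef_pos: [0.4264, 0.273, 0.1741]
tool_rot: [-0.068, 0.998, -0.0, 0.0]
ft_force: [-0.6, -0.9, -0.0]
grip_width: 0.0107
grasp_force: 58.7
```

Emit:
{"op": "apply_moves", "data": {
  "commands": [
    [0,0,0.4,0],
    [0,0,0.4,0],
    [0,0,0.4,0],
    [0,0,0.3,0],
    [0,0,0,0]
  ]
}}

```text
clock: 29.03
eef_pos: [0.4255, 0.2726, 0.1428]
tool_rot: [-0.068, 0.998, -0.001, -0.001]
ft_force: [0.1, -0.4, -0.4]
grip_width: 0.011
grasp_force: 58.7
```

Emit:
{"op": "apply_moves", "data": {
  "commands": [
    [0,0,0.2,0],
    [0,0,0.15,0],
    [0,0,0.1,0],
    [0,0,0.04,0],
    [0,0,0,0]
  ]
}}

```text
clock: 29.45
eef_pos: [0.4272, 0.2741, 0.1363]
tool_rot: [-0.068, 0.998, 0.001, 0.001]
ft_force: [-1.5, 0.7, 5.2]
grip_width: 0.0105
grasp_force: 59.2
```

Emit:
{"op": "apply_moves", "data": {
  "commands": [
    [0,0,0.05,0],
    [0,0,0.04,0],
    [0,0,0,0],
    [0,0,0,0],
    [0,0,0,0]
  ]
}}

```text
clock: 29.87
eef_pos: [0.4281, 0.275, 0.1361]
tool_rot: [-0.068, 0.998, 0.002, 0.003]
ft_force: [-3.0, 0.2, 11.4]
grip_width: 0.0112
grasp_force: 59.9
```

Emit:
{"op": "apply_moves", "data": {
  "commands": [
    [0,0,0,0],
    [0,0,0,0],
    [0,0,-0.3,0],
    [0,0,-0.8,0],
    [0,0,-1,0]
  ],
  "claw": 0.6
}}

```text
clock: 30.28
eef_pos: [0.4252, 0.2723, 0.174]
tool_rot: [-0.068, 0.998, -0.001, -0.002]
ft_force: [0.2, 0.8, 0.5]
grip_width: 0.0342
grasp_force: 0.0
```

Emit:
{"op": "apply_moves", "data": {
  "commands": [
    [0,0,-1,0],
    [0,0,-1,0],
    [0,0,-0.8,0],
    [0,0,-0.4,0],
    [0,0,0,0]
  ]
}}

```text
clock: 30.7
eef_pos: [0.4274, 0.2737, 0.241]
tool_rot: [-0.068, 0.998, 0.001, 0.002]
ft_force: [-0.1, -0.6, -1.0]
grip_width: 0.034
grasp_force: 0.0
```

Run:
```python
from go import *
st();B=bk();S=cam("side")
for r in dark(S,2):print(r)
print(necks(S));print(blue(S,(270,180,355,260))[0])
H=holes(*B[0][:2]) if B else holes(np.array([.5263,-.1337]),97.5)
for k in H:print(k,delta([*(H[k]+[-.001,-.001]),.24]))
```

```text
t 30.7 p [0.4274 0.2737 0.241 ] yaw 97.8 w 0.034 gf 0.0 f [-0.1 -0.6 -1. ] j [0.57 0.25 0.05 1.37 0.   0.43] tilt -0.99999
[(array([ 0.5263, -0.1337]), np.float64(97.5), np.int32(73), 35.33809280395508)]
(0.117, [210, 213, 214, 104, 0, 11, 16, 4, 64, 180, 219, 210])
(0.121, [208, 214, 212, 66, 13, 26, 26, 6, 63, 178, 218, 211])
(0.135, [207, 210, 220, 226, 0, 16, 8, 64, 173, 219, 206, 205])
(0.145, [203, 202, 214, 220, 0, 15, 12, 61, 174, 211, 201, 201])
(0.153, [208, 206, 205, 150, 0, 12, 2, 83, 221, 204, 201, 200])
(0.16, [201, 200, 203, 206, 210, 177, 97, 148, 194, 210, 204, 202])
{0: array([], dtype=float64), 1: array([1.02, 1.03, 1.04]), 2: array([0.31, 0.35, 0.51]), 3: array([-0.2 , -0.18, -0.4 ]), 4: array([-0.28, -0.3 , -0.45])}
((314.0819396972656, 213.90162658691406), (32.777442932128906, 3.8411061763763428), 39.80557632446289)
(-1, -1) [ -0.49 -23.26  -0.07]
(-1, 0) [ -0.5  -20.86  -0.07]
(-1, 1) [ -0.51 -18.46  -0.07]
(1, -1) [ -3.79 -23.27  -0.07]
(1, 0) [ -3.8  -20.87  -0.08]
(1, 1) [ -3.81 -18.47  -0.08]
```

Emit:
{"op": "apply_moves", "data": {
  "commands": [
    [-0.18,-1,0,0],
    [-0.18,-1,0,0],
    [-0.18,-1,0,0],
    [-0.18,-1,0,0],
    [-0.18,-1,0,0]
  ]
}}

```text
clock: 31.22
eef_pos: [0.457, 0.1753, 0.2372]
tool_rot: [-0.068, 0.998, -0.0, -0.002]
ft_force: [0.1, -0.7, -0.0]
grip_width: 0.0341
grasp_force: 0.0
```

Emit:
{"op": "apply_moves", "data": {
  "commands": [
    [-0.18,-1,0,0],
    [-0.18,-1,0,0],
    [-0.18,-1,0,0],
    [-0.18,-1,0,0],
    [-0.18,-1,0,0]
  ]
}}

```text
clock: 31.63
eef_pos: [0.4883, 0.0787, 0.2372]
tool_rot: [-0.068, 0.998, -0.0, -0.002]
ft_force: [-0.1, 1.1, -0.2]
grip_width: 0.0345
grasp_force: 0.0
```

Emit:
{"op": "apply_moves", "data": {
  "commands": [
    [-0.18,-1,0,0],
    [-0.18,-1,0,0],
    [-0.18,-1,0,0],
    [-0.18,-1,0,0],
    [-0.18,-1,0,0]
  ]
}}

```text
clock: 32.05
eef_pos: [0.5197, -0.0178, 0.2371]
tool_rot: [-0.068, 0.998, 0.0, -0.002]
ft_force: [0.2, 0.5, -0.3]
grip_width: 0.0339
grasp_force: 0.0
```

Emit:
{"op": "apply_moves", "data": {
  "commands": [
    [-0.18,-1,0,0],
    [-0.18,-1,0,0],
    [-0.18,-1,0,0],
    [-0.18,-1,0,0],
    [-0.18,-1,0,0]
  ]
}}

```text
clock: 32.47
eef_pos: [0.5511, -0.1143, 0.237]
tool_rot: [-0.068, 0.998, 0.0, -0.002]
ft_force: [0.1, 0.2, -0.1]
grip_width: 0.034
grasp_force: 0.0
```

Emit:
{"op": "apply_moves", "data": {
  "commands": [
    [-0.1,-0.87,0,0],
    [-0.1,0,0.8,0],
    [0,0,0.9,0],
    [0,0,0.9,0],
    [0,0,0,0]
  ]
}}

```text
clock: 32.88
eef_pos: [0.5547, -0.1296, 0.1811]
tool_rot: [-0.068, 0.998, 0.002, -0.005]
ft_force: [-0.5, -0.4, -1.3]
grip_width: 0.0343
grasp_force: 0.0
```

```bash
sed -i 's/PH=25.4/PH=24.3/' go.py
python3 - <<'E'
from go import *
S=cam("side");st();print(blue(S,(270,180,355,260)));print(delta([.558,-.1304,.0905]))
E
```

```text
t 32.93 p [ 0.5556 -0.1297  0.1833] yaw 97.8 w 0.034 gf 0.0 f [ 0.4  0.  -0.2] j [-0.23  0.41  0.13  1.3   0.   -0.36] tilt -0.99997
(((313.9590148925781, 213.9444122314453), (32.916717529296875, 3.988889694213867), 39.559669494628906), array([300, 204,  28,  22,  96], dtype=int32))
[-0.15 -0.06  4.64]
```

Emit:
{"op": "apply_moves", "data": {
  "commands": [
    [0,-0.03,0.9,0],
    [0,0,0.9,0],
    [0,0,0.9,0],
    [0,0,0.9,0],
    [0,0,0.5,0]
  ]
}}

```text
clock: 33.35
eef_pos: [0.5574, -0.1304, 0.1036]
tool_rot: [-0.068, 0.998, 0.0, -0.001]
ft_force: [-0.8, -0.3, -0.5]
grip_width: 0.0343
grasp_force: 0.0
```

Emit:
{"op": "apply_moves", "data": {
  "commands": [
    [0,0,0.5,0],
    [0,0,0,0],
    [0,0,0,0],
    [0,0,0,0],
    [0,0,0,0]
  ]
}}

```text
clock: 33.77
eef_pos: [0.5592, -0.131, 0.0963]
tool_rot: [-0.068, 0.998, -0.0, 0.001]
ft_force: [-0.7, 0.7, -1.4]
grip_width: 0.0341
grasp_force: 0.0
```

Run:
```python
from go import *
st();print(delta([.558,-.1304,.0905]))
```

```text
t 33.77 p [ 0.5592 -0.131   0.0963] yaw 97.8 w 0.0341 gf 0.0 f [-0.7  0.7 -1.4] j [-0.23  0.47 -0.01  1.09 -0.   -0.37] tilt -1.0
[0.06 0.04 0.29]
```

Emit:
{"op": "apply_moves", "data": {
  "commands": [
    [0.04,0.02,0.15,0],
    [0,0,0.15,0],
    [0,0,0,0],
    [0,0,0,0],
    [0,0,0,0]
  ]
}}

```text
clock: 34.18
eef_pos: [0.5574, -0.1305, 0.089]
tool_rot: [-0.068, 0.998, 0.0, -0.0]
ft_force: [-0.1, -0.3, 0.8]
grip_width: 0.0343
grasp_force: 0.0
```

Emit:
{"op": "apply_moves", "data": {
  "commands": [
    [0,0,0,0],
    [0,0,0,0],
    [0,0,0,0],
    [0,0,0,0],
    [0,0,0,0]
  ],
  "claw": 1
}}

```text
clock: 34.6
eef_pos: [0.5576, -0.1305, 0.0892]
tool_rot: [-0.068, 0.998, -0.0, 0.0]
ft_force: [-0.0, 0.4, 1.8]
grip_width: 0.0111
grasp_force: 58.5
```

Run:
```python
from go import *
st();p=np.array(bot.get_obs()["eef_pos"]);p[2]=.3
for k in range(2):print(k,np.round(mouth(k),4),delta([*(mouth(k)+[.0025,0]),.3],p))
```

```text
t 34.6 p [ 0.5576 -0.1305  0.0892] yaw 97.8 w 0.0111 gf 58.5 f [-0.   0.4  1.8] j [-0.23  0.47 -0.02  1.07  0.   -0.37] tilt -1.0
0 [0.614  0.2548] [-5.52 18.69 -0.  ]
1 [0.5246 0.319 ] [-1.53 22.47 -0.  ]
```

Emit:
{"op": "apply_moves", "data": {
  "commands": [
    [0,0,-0.5,0],
    [0,0,-0.9,0],
    [0,0,-1,0],
    [0,0,-1,0],
    [0,0,-1,0]
  ]
}}

```text
clock: 35.02
eef_pos: [0.5572, -0.1305, 0.1785]
tool_rot: [-0.068, 0.998, -0.0, -0.0]
ft_force: [0.4, -0.1, 0.1]
grip_width: 0.0113
grasp_force: 58.5
```

Emit:
{"op": "apply_moves", "data": {
  "commands": [
    [0,0,-1,0],
    [0,0,-1,0],
    [0,0,-1,0],
    [0,0,-1,0],
    [0,0,-1,0]
  ]
}}

```text
clock: 35.43
eef_pos: [0.5571, -0.1304, 0.2787]
tool_rot: [-0.068, 0.998, -0.0, 0.0]
ft_force: [0.0, 0.4, 0.5]
grip_width: 0.0108
grasp_force: 58.5
```

Emit:
{"op": "apply_moves", "data": {
  "commands": [
    [0,0.4,-1,0],
    [-0.07,1,-0.6,0],
    [-0.07,1,0,0],
    [-0.07,1,0,0],
    [-0.07,1,0,0]
  ]
}}

```text
clock: 35.85
eef_pos: [0.5509, -0.0418, 0.3101]
tool_rot: [-0.068, 0.998, -0.0, 0.001]
ft_force: [0.7, 1.0, -0.3]
grip_width: 0.0111
grasp_force: 58.6
```

Emit:
{"op": "apply_moves", "data": {
  "commands": [
    [-0.07,1,0,0],
    [-0.07,1,0,0],
    [-0.07,1,0,0],
    [-0.07,1,0,0],
    [-0.07,1,0,0]
  ]
}}

```text
clock: 36.27
eef_pos: [0.5441, 0.0584, 0.3098]
tool_rot: [-0.068, 0.998, 0.0, 0.0]
ft_force: [0.7, 0.2, 0.1]
grip_width: 0.0113
grasp_force: 58.6
```

Emit:
{"op": "apply_moves", "data": {
  "commands": [
    [-0.07,1,0,0],
    [-0.07,1,0,0],
    [-0.07,1,0,0],
    [-0.07,1,0,0],
    [-0.07,1,0,0]
  ]
}}

```text
clock: 36.68
eef_pos: [0.5375, 0.1584, 0.3097]
tool_rot: [-0.068, 0.998, 0.0, 0.0]
ft_force: [0.3, -0.9, -0.3]
grip_width: 0.0108
grasp_force: 58.6
```

Emit:
{"op": "apply_moves", "data": {
  "commands": [
    [-0.07,1,0,0],
    [-0.07,1,0,0],
    [-0.07,1,0,0],
    [-0.07,1,0,0],
    [-0.07,1,0,0]
  ]
}}

```text
clock: 37.1
eef_pos: [0.5309, 0.2584, 0.3097]
tool_rot: [-0.068, 0.998, 0.0, 0.0]
ft_force: [-0.1, -0.3, 0.8]
grip_width: 0.0111
grasp_force: 58.6
```

Emit:
{"op": "apply_moves", "data": {
  "commands": [
    [-0.07,1,0,0],
    [-0.07,1,0,0],
    [-0.07,0.9,0,0],
    [0,0.2,0,0],
    [0,0,0,0]
  ]
}}

```text
clock: 37.52
eef_pos: [0.5266, 0.3206, 0.309]
tool_rot: [-0.069, 0.998, -0.0, -0.0]
ft_force: [0.0, -0.2, 0.3]
grip_width: 0.0112
grasp_force: 58.6
```

Run:
```python
from go import *
S=cam("side");st();p=bot.get_obs()["eef_pos"];m=mouth(1);print(delta([m[0]+.0025,m[1],.2025]),proj(S,[*m,.113]),necks(S));cols(S,p,.0812);print(bk())
```

```text
t 37.57 p [0.5268 0.3195 0.3091] yaw 97.8 w 0.0112 gf 58.6 f [ 0.3 -0.6 -0.1] j [ 0.55  0.48  0.56  1.66 -0.    0.41] tilt -1.0
[-0.01 -0.03  5.33] [242.12603886 146.84264898] {0: array([], dtype=float64), 1: array([0.47, 0.48, 0.49]), 2: array([0.31, 0.35, 0.38]), 3: array([0.3 , 0.08, 0.1 ]), 4: array([0.21, 0.31, 0.17])}
0.003 116 0.23 c 242 [191 217 210 208 209 205 148 196 210 206 208 211 160]
0.012 114 0.2 c 242 [191 215 209 208 208 191 134 181 213 206 209 210 163]
0.025 110 0.15 c 242 [209 207 205 207 206 165 136 164 211 206 204 206 207]
0.04 106 0.1 c 242 [221 207 204 206 205 165 135 168 212 208 206 205 205]
0.066 99 0.01 c 242 [ 74  71  69  33   2  14  12   7  23  93 166 176 174]
[(array([ 0.5262, -0.1332]), np.float64(97.4), np.int32(72), 35.33348846435547)]
[(array([ 0.5262, -0.1332]), np.float64(97.4), np.int32(72), 35.33348846435547)]
```

Emit:
{"op": "apply_moves", "data": {
  "commands": [
    [0,0,0.9,0],
    [0,0,0.9,0],
    [0,0,0.9,0],
    [0,0,0.9,0],
    [0,0,0.7,0]
  ]
}}

```text
clock: 38.03
eef_pos: [0.5269, 0.3177, 0.2219]
tool_rot: [-0.067, 0.998, -0.0, -0.0]
ft_force: [0.1, 0.4, 0.5]
grip_width: 0.0111
grasp_force: 58.6
```

Emit:
{"op": "apply_moves", "data": {
  "commands": [
    [0,0,0.7,0],
    [0,0,0.2,0],
    [0,0,0,0],
    [0,0,0,0],
    [0,0,0,0]
  ]
}}

```text
clock: 38.45
eef_pos: [0.5277, 0.3194, 0.2064]
tool_rot: [-0.067, 0.998, 0.0, 0.001]
ft_force: [0.2, -0.2, 0.7]
grip_width: 0.0112
grasp_force: 58.6
```

Run:
```python
from go import *
S=cam("side");st();p=bot.get_obs()["eef_pos"];m=mouth(1);print(delta([m[0]+.0025,m[1],.1342]),proj(S,[*m,.113]));cols(S,p,.0812)
```

```text
t 38.5 p [0.5278 0.3196 0.2065] yaw 97.7 w 0.0109 gf 58.6 f [0.1 0.1 0.4] j [ 0.54  0.48  0.31  1.39 -0.    0.41] tilt -1.0
[ 0.05 -0.03  3.61] [242.12603886 146.84264898]
0.003 143 -0.19 c 243 [217 191  92  94   7  14  12  10   5   0  13  27  31]
0.012 141 -0.22 c 243 [208 212 215 219 218 160 140 178 100  94   5  26  28]
0.025 137 -0.26 c 243 [213 211 212 212 209 168 139 180 214 210 209 210 212]
0.04 133 -0.31 c 243 [212 212 212 214 212 170 139 183 219 213 213 215 217]
0.066 127 -0.39 c 243 [212 217 214  99   0  21  19   2  66 180 168   4  34]
```

Emit:
{"op": "apply_moves", "data": {
  "commands": [
    [0.05,-0.02,0.25,0],
    [0,0,0.3,0],
    [0,0,0.3,0],
    [0,0,0.4,0],
    [0,0,0.4,0]
  ]
}}

```text
clock: 38.92
eef_pos: [0.5259, 0.319, 0.171]
tool_rot: [-0.068, 0.998, -0.0, -0.0]
ft_force: [0.8, -0.2, -0.0]
grip_width: 0.0114
grasp_force: 58.6
```

Emit:
{"op": "apply_moves", "data": {
  "commands": [
    [0,0,0.4,0],
    [0,0,0.4,0],
    [0,0,0.4,0],
    [0,0,0.3,0],
    [0,0,0,0]
  ]
}}

```text
clock: 39.33
eef_pos: [0.5251, 0.3184, 0.1399]
tool_rot: [-0.068, 0.998, -0.001, -0.001]
ft_force: [-1.1, -0.0, 0.1]
grip_width: 0.011
grasp_force: 58.6
```

Emit:
{"op": "apply_moves", "data": {
  "commands": [
    [0,0,0.2,0],
    [0,0,0.15,0],
    [0,0,0.1,0],
    [0,0,0.04,0],
    [0,0,0,0]
  ]
}}

```text
clock: 39.75
eef_pos: [0.527, 0.3193, 0.1341]
tool_rot: [-0.068, 0.998, 0.001, 0.002]
ft_force: [-2.3, -0.3, 4.8]
grip_width: 0.0114
grasp_force: 59.1
```

Emit:
{"op": "apply_moves", "data": {
  "commands": [
    [0,0,0.05,0],
    [0,0,0.04,0],
    [0,0,0,0],
    [0,0,0,0],
    [0,0,0,0]
  ]
}}

```text
clock: 40.17
eef_pos: [0.5279, 0.3193, 0.134]
tool_rot: [-0.068, 0.998, 0.001, 0.003]
ft_force: [-0.4, -2.7, 10.3]
grip_width: 0.0111
grasp_force: 59.7
```

Emit:
{"op": "apply_moves", "data": {
  "commands": [
    [0,0,0,0],
    [0,0,0,0],
    [0,0,-0.3,0],
    [0,0,-0.8,0],
    [0,0,-1,0]
  ],
  "claw": 0.6
}}

```text
clock: 40.58
eef_pos: [0.5248, 0.3183, 0.1709]
tool_rot: [-0.068, 0.998, -0.001, -0.002]
ft_force: [0.1, 1.1, -0.1]
grip_width: 0.0339
grasp_force: 0.0
```

Emit:
{"op": "apply_moves", "data": {
  "commands": [
    [0,0,-1,0],
    [0,0,-1,0],
    [0,0,-1,0],
    [0,0,-1,0],
    [0,0,-0.4,0]
  ]
}}

```text
clock: 41.0
eef_pos: [0.527, 0.3196, 0.2636]
tool_rot: [-0.068, 0.998, 0.001, 0.002]
ft_force: [0.2, 0.4, 1.1]
grip_width: 0.0341
grasp_force: 0.0
```

Run:
```python
from go import *
st();B=bk();S=cam("side")
for r in dark(S,1):print(r)
print(necks(S));print(blue(S,(270,180,355,260))[0])
H=holes(np.array([.5263,-.1335]),97.5)
print(delta([*(H[1,-1]+[-.001,-.001]),.26]))
```

```text
t 41.0 p [0.527  0.3196 0.2636] yaw 97.8 w 0.0341 gf 0.0 f [0.2 0.4 1.1] j [0.55 0.47 0.43 1.53 0.   0.41] tilt -0.99999
[(array([ 0.5263, -0.1337]), np.float64(97.5), np.int32(73), 35.33809280395508)]
(0.117, [11, 12, 25, 72, 6, 15, 17, 6, 52, 161, 233, 151])
(0.121, [88, 12, 18, 17, 16, 19, 13, 18, 49, 136, 168, 55])
(0.135, [206, 211, 219, 220, 107, 7, 19, 31, 73, 102, 6, 20])
(0.145, [209, 212, 217, 217, 105, 2, 12, 46, 147, 236, 225, 208])
(0.153, [211, 211, 215, 211, 97, 1, 9, 36, 134, 220, 210, 209])
(0.16, [211, 210, 211, 213, 217, 182, 149, 195, 220, 211, 208, 206])
{0: array([1.93]), 1: array([0.72, 0.73, 0.61]), 2: array([0.44, 0.47, 0.26]), 3: array([-0.2 , -0.17, -1.9 ]), 4: array([-0.29, -0.31])}
((313.7576904296875, 214.31153869628906), (32.801971435546875, 2.7188796997070312), 37.87498474121094)
[  1.52 -24.89   0.07]
```

Emit:
{"op": "apply_moves", "data": {
  "commands": [
    [0.06,-1,0,0],
    [0.06,-1,0,0],
    [0.06,-1,0,0],
    [0.06,-1,0,0],
    [0.06,-1,0,0]
  ]
}}

```text
clock: 41.52
eef_pos: [0.5328, 0.218, 0.2582]
tool_rot: [-0.068, 0.998, -0.001, -0.002]
ft_force: [-0.2, 0.0, -0.9]
grip_width: 0.034
grasp_force: 0.0
```

Emit:
{"op": "apply_moves", "data": {
  "commands": [
    [0.06,-1,0,0],
    [0.06,-1,0,0],
    [0.06,-1,0,0],
    [0.06,-1,0,0],
    [0.06,-1,0,0]
  ]
}}

```text
clock: 41.93
eef_pos: [0.5403, 0.1181, 0.2583]
tool_rot: [-0.068, 0.998, -0.0, -0.002]
ft_force: [0.9, -0.3, -0.4]
grip_width: 0.0346
grasp_force: 0.0
```

Emit:
{"op": "apply_moves", "data": {
  "commands": [
    [0.06,-1,0,0],
    [0.06,-1,0,0],
    [0.06,-1,0,0],
    [0.06,-1,0,0],
    [0.06,-1,0,0]
  ]
}}

```text
clock: 42.35
eef_pos: [0.5479, 0.0184, 0.2584]
tool_rot: [-0.068, 0.998, 0.0, -0.002]
ft_force: [0.3, -0.2, 0.5]
grip_width: 0.0341
grasp_force: 0.0
```

Emit:
{"op": "apply_moves", "data": {
  "commands": [
    [0.06,-1,0,0],
    [0.06,-1,0,0],
    [0.06,-1,0,0],
    [0.06,-1,0,0],
    [0.06,-1,0,0]
  ]
}}

```text
clock: 42.77
eef_pos: [0.5555, -0.0814, 0.2583]
tool_rot: [-0.068, 0.998, 0.0, -0.002]
ft_force: [0.5, -0.1, 0.3]
grip_width: 0.0343
grasp_force: 0.0
```

Emit:
{"op": "apply_moves", "data": {
  "commands": [
    [0.06,-1,0,0],
    [0.06,-1,0,0],
    [0.06,-1,0,0],
    [0.06,-1,0,0],
    [0.06,-0.8,0,0]
  ]
}}

```text
clock: 43.18
eef_pos: [0.5627, -0.1777, 0.2581]
tool_rot: [-0.067, 0.998, 0.0, -0.002]
ft_force: [0.5, -0.3, 0.1]
grip_width: 0.0344
grasp_force: 0.0
```

Emit:
{"op": "apply_moves", "data": {
  "commands": [
    [0,0,0.8,0],
    [0,0,0.9,0],
    [0,0,0.9,0],
    [0,0,0.9,0],
    [0,0,0,0]
  ]
}}

```text
clock: 43.6
eef_pos: [0.56, -0.1755, 0.1843]
tool_rot: [-0.068, 0.998, 0.002, -0.005]
ft_force: [-0.6, -0.8, -1.4]
grip_width: 0.0336
grasp_force: 0.0
```

```bash
sed -i 's/PH=24.3/PH=23.6/' go.py
python3 - <<'E'
from go import *
S=cam("side");st();print(blue(S,(270,180,355,260)));print(delta([.5643,-.178,.0905]),necks(S))
E
```

```text
t 43.65 p [ 0.561  -0.1757  0.1866] yaw 97.8 w 0.0342 gf 0.0 f [ 0.2 -0.5  0.3] j [-0.3   0.44  0.19  1.33 -0.   -0.44] tilt -0.99997
(((313.6884460449219, 214.2576904296875), (32.97737503051758, 2.7188796997070312), 37.87498474121094), array([300, 204,  28,  22,  86], dtype=int32))
[-0.18 -0.15  4.8 ] {0: array([], dtype=float64), 1: array([0.36, 0.37, 0.38]), 2: array([0.35, 0.26, 0.17]), 3: array([0.11, 0.14, 0.17]), 4: array([ 0.1 ,  0.08, -0.07])}
```

Emit:
{"op": "apply_moves", "data": {
  "commands": [
    [-0.03,-0.05,0.9,0],
    [0,-0.05,0.9,0],
    [0,0,0.9,0],
    [0,0,0.9,0],
    [0,0,0.6,0]
  ]
}}

```text
clock: 44.07
eef_pos: [0.5639, -0.1782, 0.1053]
tool_rot: [-0.068, 0.998, 0.0, -0.001]
ft_force: [-0.2, -0.3, 0.4]
grip_width: 0.0341
grasp_force: 0.0
```

Emit:
{"op": "apply_moves", "data": {
  "commands": [
    [0,0,0.5,0],
    [0,0,0,0],
    [0,0,0,0],
    [0,0,0,0],
    [0,0,0,0]
  ]
}}

```text
clock: 44.48
eef_pos: [0.5653, -0.1787, 0.0978]
tool_rot: [-0.068, 0.998, -0.0, 0.001]
ft_force: [-0.6, -0.4, 0.6]
grip_width: 0.034
grasp_force: 0.0
```

Run:
```python
from go import *
st();print(delta([.5643,-.178,.0905]))
```

```text
t 44.48 p [ 0.5653 -0.1787  0.0978] yaw 97.8 w 0.034 gf 0.0 f [-0.6 -0.4  0.6] j [-0.31  0.5   0.05  1.11  0.   -0.44] tilt -1.0
[0.05 0.04 0.36]
```

Emit:
{"op": "apply_moves", "data": {
  "commands": [
    [0.03,0.03,0.2,0],
    [0,0,0.15,0],
    [0,0,0,0],
    [0,0,0,0],
    [0,0,0,0]
  ]
}}

```text
clock: 44.9
eef_pos: [0.5636, -0.1778, 0.0894]
tool_rot: [-0.068, 0.998, 0.0, -0.0]
ft_force: [0.2, -0.2, 1.5]
grip_width: 0.0343
grasp_force: 0.0
```

Emit:
{"op": "apply_moves", "data": {
  "commands": [
    [0,0,0,0],
    [0,0,0,0],
    [0,0,0,0],
    [0,0,0,0],
    [0,0,0,0]
  ],
  "claw": 1
}}

```text
clock: 45.32
eef_pos: [0.5638, -0.1779, 0.0896]
tool_rot: [-0.068, 0.998, -0.0, 0.0]
ft_force: [0.6, 0.1, 0.8]
grip_width: 0.011
grasp_force: 58.6
```

Run:
```python
from go import *
st();p=np.array(bot.get_obs()["eef_pos"]);p[2]=.3
for k in range(1):print(k,np.round(mouth(k),4),delta([*(mouth(k)+[.0025,0]),.3],p))
```

```text
t 45.32 p [ 0.5638 -0.1779  0.0896] yaw 97.8 w 0.011 gf 58.6 f [0.6 0.1 0.8] j [-0.31  0.51  0.03  1.1   0.   -0.44] tilt -1.0
0 [0.6145 0.2535] [-5.55 21.01 -0.  ]
```

Emit:
{"op": "apply_moves", "data": {
  "commands": [
    [0,0,-0.5,0],
    [0,0,-0.9,0],
    [0,0,-1,0],
    [0,0,-1,0],
    [0,0,-1,0]
  ]
}}

```text
clock: 45.73
eef_pos: [0.5635, -0.1778, 0.1788]
tool_rot: [-0.068, 0.998, -0.0, -0.0]
ft_force: [-0.0, -0.1, 0.3]
grip_width: 0.0109
grasp_force: 58.5
```

Emit:
{"op": "apply_moves", "data": {
  "commands": [
    [0,0,-1,0],
    [0,0,-1,0],
    [0,0,-1,0],
    [0,0,-1,0],
    [0,0.2,-1,0]
  ]
}}

```text
clock: 46.15
eef_pos: [0.5629, -0.1744, 0.279]
tool_rot: [-0.067, 0.998, -0.0, 0.0]
ft_force: [-0.5, -1.6, -0.1]
grip_width: 0.0105
grasp_force: 58.6
```

Emit:
{"op": "apply_moves", "data": {
  "commands": [
    [-0.26,0.8,-0.4,0],
    [-0.26,1,0,0],
    [-0.26,1,0,0],
    [-0.26,1,0,0],
    [-0.26,1,0,0]
  ]
}}

```text
clock: 46.57
eef_pos: [0.5758, -0.0745, 0.2862]
tool_rot: [-0.068, 0.998, -0.0, 0.0]
ft_force: [-0.4, 0.0, -1.4]
grip_width: 0.0112
grasp_force: 58.6
```

Emit:
{"op": "apply_moves", "data": {
  "commands": [
    [-0.26,1,0,0],
    [-0.26,1,0,0],
    [-0.26,1,0,0],
    [-0.26,1,0,0],
    [-0.26,1,0,0]
  ]
}}

```text
clock: 46.98
eef_pos: [0.588, 0.0283, 0.2861]
tool_rot: [-0.068, 0.998, -0.0, 0.0]
ft_force: [0.5, -0.5, 0.2]
grip_width: 0.0111
grasp_force: 58.5
```

Emit:
{"op": "apply_moves", "data": {
  "commands": [
    [-0.26,1,0,0],
    [-0.26,1,0,0],
    [-0.26,1,0,0],
    [-0.26,1,0,0],
    [-0.26,1,0,0]
  ]
}}

```text
clock: 47.4
eef_pos: [0.6002, 0.1309, 0.2861]
tool_rot: [-0.068, 0.998, -0.0, 0.0]
ft_force: [0.2, -0.4, -0.1]
grip_width: 0.011
grasp_force: 58.5
```

Emit:
{"op": "apply_moves", "data": {
  "commands": [
    [-0.26,1,0,0],
    [-0.26,1,0,0],
    [-0.26,1,0,0],
    [-0.26,1,0,0],
    [-0.26,1,0,0]
  ]
}}

```text
clock: 47.82
eef_pos: [0.6124, 0.2334, 0.286]
tool_rot: [-0.068, 0.998, -0.0, 0.0]
ft_force: [-1.0, -0.2, -0.2]
grip_width: 0.0111
grasp_force: 58.5
```

Emit:
{"op": "apply_moves", "data": {
  "commands": [
    [-0.2,0.7,0,0],
    [-0.15,0.3,0,0],
    [0,0,0,0],
    [0,0,0,0],
    [0,0,0,0]
  ]
}}

```text
clock: 48.23
eef_pos: [0.6169, 0.2522, 0.2856]
tool_rot: [-0.067, 0.998, -0.0, -0.0]
ft_force: [0.6, -0.5, -0.6]
grip_width: 0.0109
grasp_force: 58.6
```

Run:
```python
from go import *
S=cam("side");st();p=bot.get_obs()["eef_pos"];m=mouth(0);print(delta([m[0]+.0025,m[1],.2029]),proj(S,[*m,.113]),necks(S));cols(S,p,.0816);print(bk())
im=cv2.cvtColor(S[0],cv2.COLOR_BGR2GRAY).astype(int)
u=proj(S,[*m,.113]);r,c=np.int32(np.round(u))
for q in range(r-2,r+12,2):print(q,c,im[q,c-8:c+9])
```

```text
t 48.28 p [0.6169 0.2521 0.2857] yaw 97.7 w 0.0114 gf 58.6 f [-0.5 -0.5 -0.5] j [ 0.39  0.6   0.7   1.67 -0.    0.25] tilt -1.0
[-0.01  0.07  4.14] [273.06701823 149.50952958] {0: array([], dtype=float64), 1: array([0.36, 0.37, 0.38]), 2: array([0.35, 0.26, 0.17]), 3: array([ 0.11,  0.14, -1.71]), 4: array([ 0.1 ,  0.08, -0.07])}
0.003 125 -0.19 c 275 [89 91 89 91 89 90 95 85 89 88 88 87 87]
0.012 123 -0.1 c 275 [90 90 91 91 91 91 94 89 92 93 95 95 84]
0.025 119 0.04 c 275 [89 90 91 93 81 57 75 57 32 38 35 34 34]
0.04 115 0.21 c 275 [ 89  92  91  53  40  77  92 116 183 203 213 212 218]
0.066 108 0.49 c 275 [214 214 218 216  41  10  19  25  16  45 138 196 187]
[(array([ 0.5263, -0.1337]), np.float64(97.5), np.int32(73), 35.33809280395508)]
[(array([ 0.5263, -0.1337]), np.float64(97.5), np.int32(73), 35.33809280395508)]
271 150 [203 203 203 203 203 204 203 203 203 203 205 197 192 213 210 203 202]
273 150 [204 202 203 203 204 203 204 202 203 204 204 203 186 156 144 204 143]
275 150 [203 203 203 203 204 203 203 203 203 204 204 204 204 191 181 155 162]
277 150 [203 204 203 204 203 203 204 203 203 203 202 203 203 203 185 206 181]
279 150 [203 203 203 202 203 203 204 203 203 203 203 203 203 204 202 181 180]
281 150 [203 203 204 204 203 203 203 203 204 203 203 202 204 204 205 204 185]
283 150 [203 203 204 203 203 202 204 203 203 203 203 202 203 203 204 204 195]
```

Emit:
{"op": "apply_moves", "data": {
  "commands": [
    [0,0.06,0.8,0],
    [0,0,0.9,0],
    [0,0,0.9,0],
    [0,0,0.9,0],
    [0,0,0.6,0]
  ]
}}

```text
clock: 48.75
eef_pos: [0.616, 0.2531, 0.2018]
tool_rot: [-0.067, 0.998, -0.0, -0.001]
ft_force: [0.8, -1.1, -0.3]
grip_width: 0.0116
grasp_force: 58.6
```

Emit:
{"op": "apply_moves", "data": {
  "commands": [
    [0,0,0,0],
    [0,0,0,0],
    [0,0,0,0],
    [0,0,0,0],
    [0,0,0,0]
  ]
}}

```text
clock: 49.17
eef_pos: [0.6174, 0.2546, 0.205]
tool_rot: [-0.068, 0.998, 0.0, 0.001]
ft_force: [-0.6, 0.3, 0.4]
grip_width: 0.0109
grasp_force: 58.6
```

Run:
```python
from go import *
S=cam("side");st();p=bot.get_obs()["eef_pos"];m=mouth(0);print(delta([m[0]+.0022,m[1],.1346]),proj(S,[*m,.113]));cols(S,p,.0816)
im=S[0].astype(int)
u=proj(S,[*m,.113]);c,r=np.int32(np.round(u))
for q in range(r-1,r+11,2):print(q,c-8,(im[q,c-8:c+9,2]-im[q,c-8:c+9,0]))
```

```text
t 49.22 p [0.6172 0.2546 0.2047] yaw 97.8 w 0.0112 gf 58.6 f [ 1.1  0.4 -0.3] j [ 0.39  0.6   0.49  1.46 -0.    0.26] tilt -1.0
[ 0.04 -0.05  3.5 ] [273.06701823 149.50952958]
0.003 146 -0.29 c 274 [ 10  17  16   5  90 211 163 218 212 208 205 204 203]
0.012 144 -0.2 c 274 [ 18  20  16   8  52 140 150 200 213 210 209 208 207]
0.025 140 -0.07 c 274 [ 35   9  19  30 123 202 139 164 214 208 208 210 208]
0.04 137 0.08 c 274 [150 153 172 170 169 143 126 161 199 191 191 198 229]
0.066 130 0.34 c 274 [43 43 44 41 18 14 18 22 19 24 45 42 44]
149 265 [17 16  9  0 -5 -1 -2 -4 23 80 73 42 12 16 16 18 17]
151 265 [-5 -3 -3 -2  1 -1 -1 -3 -2 26 46 33 14 15 15 17 16]
153 265 [ 6  8  8  5 -2 -2 -2 -6  1 35 40 24 18 15 16 17 17]
155 265 [18 16 17  7 -4 -5 -5 30 79 89 79 79 47 15 16 16 16]
157 265 [-3 -2 -2 -4 -4 12 43 63 59 58 58 58 40 23 15 17 17]
159 265 [ 1  7 12 12 13 44 43 42 39 38 37 40 29 21 16 17 16]
```

Emit:
{"op": "apply_moves", "data": {
  "commands": [
    [0.03,-0.03,0.25,0],
    [0,0,0.3,0],
    [0,0,0.3,0],
    [0,0,0.4,0],
    [0,0,0.4,0]
  ]
}}

```text
clock: 49.63
eef_pos: [0.6159, 0.2537, 0.1692]
tool_rot: [-0.068, 0.998, -0.0, -0.0]
ft_force: [-1.0, -0.4, -1.0]
grip_width: 0.011
grasp_force: 58.6
```

Emit:
{"op": "apply_moves", "data": {
  "commands": [
    [0,0,0.4,0],
    [0,0,0.4,0],
    [0,0,0.3,0],
    [0,0,0.3,0],
    [0,0,0,0]
  ]
}}

```text
clock: 50.05
eef_pos: [0.6153, 0.2535, 0.1405]
tool_rot: [-0.068, 0.998, -0.0, -0.001]
ft_force: [-0.5, 1.0, 0.2]
grip_width: 0.0113
grasp_force: 58.6
```

Emit:
{"op": "apply_moves", "data": {
  "commands": [
    [0,0,0.2,0],
    [0,0,0.15,0],
    [0,0,0.1,0],
    [0,0,0.04,0],
    [0,0,0,0]
  ]
}}

```text
clock: 50.47
eef_pos: [0.6167, 0.2539, 0.1346]
tool_rot: [-0.068, 0.998, 0.0, 0.001]
ft_force: [-2.5, -1.1, 6.1]
grip_width: 0.011
grasp_force: 59.2
```

Emit:
{"op": "apply_moves", "data": {
  "commands": [
    [0,0,0.05,0],
    [0,0,0.04,0],
    [0,0,0,0],
    [0,0,0,0],
    [0,0,0,0]
  ]
}}

```text
clock: 50.88
eef_pos: [0.617, 0.254, 0.1345]
tool_rot: [-0.068, 0.998, 0.001, 0.002]
ft_force: [-3.6, -1.1, 11.0]
grip_width: 0.0108
grasp_force: 59.8
```

Emit:
{"op": "apply_moves", "data": {
  "commands": [
    [0,0,0,0],
    [0,0,0,0],
    [0,0,-0.3,0],
    [0,0,-0.8,0],
    [0,0,-1,0]
  ],
  "claw": 0.6
}}

```text
clock: 51.3
eef_pos: [0.6149, 0.2533, 0.1711]
tool_rot: [-0.068, 0.998, -0.001, -0.002]
ft_force: [0.6, 0.3, 0.2]
grip_width: 0.0342
grasp_force: 0.0
```

Emit:
{"op": "apply_moves", "data": {
  "commands": [
    [0,0,-1,0],
    [0,0,-1,0],
    [0,0,-1,0],
    [0,0,-1,0],
    [0,0,-0.9,0]
  ]
}}

```text
clock: 51.72
eef_pos: [0.6162, 0.2539, 0.2722]
tool_rot: [-0.068, 0.998, 0.0, 0.0]
ft_force: [0.1, -0.2, 0.3]
grip_width: 0.0344
grasp_force: 0.0
```

Run:
```python
from go import *
st();B=bk();T=cam("top");S=cam("side");print(necks(S))
for k in range(5):
    print(k);
    for r in dark(S,k)[::2]:print(r)
a=np.radians(PH-60);k=AX+.052*np.array([np.cos(a),np.sin(a)]);print("knob",k,"side px",proj(S,[*k,.185]),"top px",proj(T,[*k,.205]),delta([*k,.25]))
im=cv2.cvtColor(S[0],cv2.COLOR_BGR2GRAY).astype(int)
for z in(.178,.185,.195,.202,.207):
    u=np.int32(np.round(proj(S,[*k,z])));print(z,u,im[u[1],u[0]-8:u[0]+9])
im=cv2.cvtColor(T[0],cv2.COLOR_BGR2GRAY).astype(int);u=np.int32(np.round(proj(T,[*k,.205])))
for r in range(u[1]-6,u[1]+7,1):print(r,u[0]-8,im[r,u[0]-8:u[0]+9])
```

```text
t 51.72 p [0.6162 0.2539 0.2722] yaw 97.8 w 0.0344 gf 0.0 f [ 0.1 -0.2  0.3] j [0.39 0.59 0.66 1.64 0.   0.26] tilt -1.0
[(array([ 0.5263, -0.1337]), np.float64(97.5), np.int32(73), 35.33809280395508)]
{0: array([], dtype=float64), 1: array([0.36, 0.37, 0.38]), 2: array([0.35, 0.26, 0.17]), 3: array([0.11, 0.14, 0.17]), 4: array([ 0.1 ,  0.08, -0.19])}
0
(0.117, [3, 14, 20, 18, 25, 33, 8, 7, 93, 229, 210, 201])
(0.135, [15, 20, 21, 15, 22, 21, 13, 44, 139, 224, 211, 207])
(0.153, [184, 94, 108, 155, 150, 8, 17, 36, 132, 220, 212, 212])
1
(0.117, [11, 14, 26, 71, 7, 18, 15, 7, 52, 162, 235, 151])
(0.135, [209, 213, 222, 222, 110, 7, 18, 32, 74, 104, 7, 19])
(0.153, [213, 213, 216, 212, 99, 0, 13, 37, 135, 223, 213, 212])
2
(0.117, [213, 215, 215, 102, 0, 15, 19, 3, 48, 154, 225, 214])
(0.135, [211, 212, 220, 224, 51, 13, 11, 64, 174, 223, 208, 203])
(0.153, [211, 210, 214, 216, 0, 14, 10, 60, 175, 212, 205, 201])
3
(0.117, [81, 81, 119, 30, 13, 17, 19, 14, 20, 51, 69, 67])
(0.135, [76, 76, 66, 69, 16, 21, 16, 25, 49, 72, 68, 67])
(0.153, [88, 181, 229, 220, 0, 17, 15, 29, 76, 50, 53, 
[... 857 characters left out ...]
191 [55 48 51 58 58 70 77 80 81 81 79 79 78 78 78 77 77]
149 191 [48 49 48 48 43 43 58 70 73 72 75 80 79 78 78 79 77]
150 191 [58 55 52 53 50 48 44 47 48 45 57 71 80 80 77 78 77]
151 191 [50 41 42 42 45 51 48 47 51 48 42 46 69 77 80 80 78]
152 191 [56 55 61 60 53 44 45 48 54 50 47 39 40 57 70 81 79]
153 191 [64 74 84 85 77 66 46 47 51 51 47 42 40 43 42 70 81]
154 191 [64 62 79 82 83 86 53 46 47 49 44 41 41 44 44 48 71]
155 191 [71 57 74 81 81 83 70 43 41 41 42 41 43 43 49 42 47]
156 191 [108  67  64  80  81  82  86  54  41  41  43  42  41  42  52  49  41]
157 191 [122  78  59  77  80  82  85  62  44  41  42  40  41  43  43  52  48]
158 191 [80 84 61 71 81 84 78 58 49 47 48 41 44 62 51 45 50]
```

Emit:
{"op": "apply_moves", "data": {
  "commands": [
    [0.9,-0.8,0,0],
    [0.9,-0.8,0,0],
    [0.9,-0.8,0,0],
    [0.86,-0.93,0,0],
    [0,0,0,0]
  ],
  "claw": 0.45
}}

```text
clock: 52.28
eef_pos: [0.551, 0.1747, 0.2692]
tool_rot: [-0.067, 0.998, -0.001, -0.003]
ft_force: [-0.1, 0.4, -0.0]
grip_width: 0.0467
grasp_force: 0.0
```

Emit:
{"op": "apply_moves", "data": {
  "commands": [
    [0,0,0.5,0],
    [0,0,0.6,0],
    [0,0,0.6,0],
    [0,0,0.4,0],
    [0,0,0,0]
  ]
}}

```text
clock: 52.7
eef_pos: [0.5531, 0.1779, 0.2254]
tool_rot: [-0.068, 0.998, -0.001, -0.003]
ft_force: [0.8, 0.6, -0.8]
grip_width: 0.0468
grasp_force: 0.0
```

Run:
```python
from go import *
st();a=np.radians(PH-60);k=AX+.052*np.array([np.cos(a),np.sin(a)]);print(delta([*k,.187]))
```

```text
t 52.7 p [0.5531 0.1779 0.2254] yaw 97.8 w 0.0468 gf 0.0 f [ 0.8  0.6 -0.8] j [0.31 0.41 0.24 1.41 0.   0.18] tilt -0.99998
[-0.14  0.02  1.92]
```

Emit:
{"op": "apply_moves", "data": {
  "commands": [
    [-0.06,0.02,0.4,0],
    [0,0,0.5,0],
    [0,0,0.5,0],
    [0,0,0.5,0],
    [0,0,0,0]
  ]
}}

```text
clock: 53.12
eef_pos: [0.5543, 0.1783, 0.1878]
tool_rot: [-0.068, 0.998, -0.001, -0.002]
ft_force: [0.4, 0.3, -1.2]
grip_width: 0.0469
grasp_force: 0.0
```

Run:
```python
from go import *
st();a=np.radians(PH-60);k=AX+.052*np.array([np.cos(a),np.sin(a)]);print(delta([*k,.187]));S=cam("side")
```

```text
t 53.12 p [0.5543 0.1783 0.1878] yaw 97.8 w 0.0469 gf 0.0 f [ 0.4  0.3 -1.2] j [ 0.31  0.43  0.17  1.32 -0.    0.18] tilt -0.99999
[-0.06  0.01  0.04]
```

Emit:
{"op": "apply_moves", "data": {
  "commands": [
    [0,0,0,0],
    [0,0,0,0],
    [0,0,0,0],
    [0,0,0,0],
    [0,0,0,0]
  ],
  "claw": 1
}}

```text
clock: 53.58
eef_pos: [0.5567, 0.1781, 0.1918]
tool_rot: [-0.067, 0.998, -0.0, 0.001]
ft_force: [2.0, -3.5, 2.8]
grip_width: 0.0113
grasp_force: 57.7
```

Run:
```python
from go import *
st();S=cam("side");print(necks(S))
```

```text
t 53.58 p [0.5567 0.1781 0.1918] yaw 97.7 w 0.0113 gf 57.7 f [ 2.  -3.5  2.8] j [ 0.31  0.42  0.17  1.32 -0.    0.18] tilt -1.0
{0: array([], dtype=float64), 1: array([-0.01,  0.12,  0.26]), 2: array([0.1 , 0.26]), 3: array([0.61, 0.64, 0.54]), 4: array([0.6 , 0.7 , 0.43])}
```

Run:
```python
from go import *
S=cam("side");T=cam("top")
q=S[0][115:165,240:300];a=cv2.resize(q,None,fx=8,fy=8,interpolation=cv2.INTER_CUBIC)
p=bot.get_obs()["eef_pos"]
for z,c in((.205,(0,255,0)),(.165,(0,255,0)),(p[2],(0,0,255)),(p[2]-.022,(255,0,255))):
    u=(proj(S,[p[0],p[1],z])-[240,115])*8+3.5;cv2.circle(a,tuple(np.int32(u)),3,c,1)
q=T[0][130:180,175:215];b=cv2.resize(q,None,fx=8,fy=8,interpolation=cv2.INTER_CUBIC)
o=np.hstack([a,b]);o=np.clip(255*(o/255.)**.5,0,255).astype(np.uint8);cv2.imwrite("pics/k1.png",o);print(o.shape)
```

```text
(400, 800, 3)
```

View pics/k1.png

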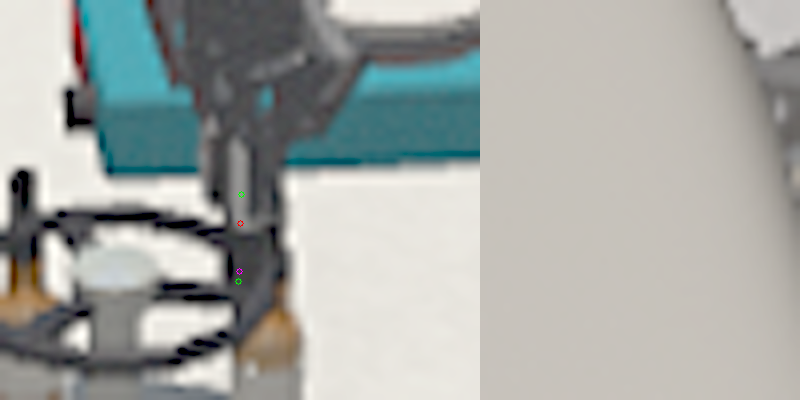

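The fingertips (crop 238,228) hold only the knob's upper part, and the knob is about 4 mm to the right. The pose reads about 18 mm too low, as it did at the basket. I'll regrip lower and better centred.

Emit:
{"op": "apply_moves", "data": {
  "commands": [
    [0,0,0,0],
    [0,0,0,0],
    [0,0,0,0],
    [-0.08,0,0.1,0],
    [-0.08,0,0.2,0]
  ],
  "claw": 0.45
}}

```text
clock: 54.15
eef_pos: [0.5589, 0.1798, 0.1848]
tool_rot: [-0.068, 0.998, 0.0, 0.0]
ft_force: [-0.3, 0.2, 0.2]
grip_width: 0.0472
grasp_force: 0.0
```

Emit:
{"op": "apply_moves", "data": {
  "commands": [
    [0,0,0.2,0],
    [0,0,0.15,0],
    [0,0,0,0],
    [0,0,0,0],
    [0,0,0,0]
  ]
}}

```text
clock: 54.57
eef_pos: [0.5589, 0.1792, 0.1778]
tool_rot: [-0.068, 0.998, 0.0, -0.0]
ft_force: [-0.0, -0.2, 1.2]
grip_width: 0.0469
grasp_force: 0.0
```

Run:
```python
from go import *
st();S=cam("side");print(necks(S))
```

```text
t 54.57 p [0.5589 0.1792 0.1778] yaw 97.8 w 0.0469 gf 0.0 f [-0.  -0.2  1.2] j [0.31 0.44 0.16 1.29 0.   0.17] tilt -1.0
{0: array([], dtype=float64), 1: array([-0.01,  0.12,  0.26]), 2: array([0.22, 0.26, 0.3 ]), 3: array([ 0.61, -1.48,  0.67]), 4: array([0.73, 0.7 , 0.56])}
```

Emit:
{"op": "apply_moves", "data": {
  "commands": [
    [0,0,0,0],
    [0,0,0,0],
    [0,0,0,0],
    [0,0,0,0],
    [0,0,0,0]
  ],
  "claw": 1
}}

```text
clock: 55.03
eef_pos: [0.5594, 0.1787, 0.1784]
tool_rot: [-0.068, 0.998, -0.0, 0.001]
ft_force: [1.1, -2.9, 3.2]
grip_width: 0.0157
grasp_force: 58.6
```

Run:
```python
from go import *
st();S=cam("side");print(necks(S))
```

```text
t 55.03 p [0.5594 0.1787 0.1784] yaw 97.7 w 0.0157 gf 58.6 f [ 1.1 -2.9  3.2] j [ 0.31  0.44  0.16  1.29 -0.    0.17] tilt -1.0
{0: array([], dtype=float64), 1: array([-0.14, -0.  ,  0.13]), 2: array([0.1 , 0.13, 0.05]), 3: array([0.86, 0.77, 0.67]), 4: array([0.85, 0.7 , 0.68])}
```

Run:
```python
import numpy as np
for c in range(24):
    print(c,[[round(.136*np.cos(np.radians(-131.5+3*i)),3),round(.136*np.cos(np.radians(-41.5+3*i)),3),0,0] for i in range(5*c,5*c+5)])
```

```text
0 [[np.float64(-0.09), np.float64(0.102), 0, 0], [np.float64(-0.085), np.float64(0.106), 0, 0], [np.float64(-0.079), np.float64(0.111), 0, 0], [np.float64(-0.073), np.float64(0.115), 0, 0], [np.float64(-0.067), np.float64(0.118), 0, 0]]
1 [[np.float64(-0.061), np.float64(0.122), 0, 0], [np.float64(-0.054), np.float64(0.125), 0, 0], [np.float64(-0.048), np.float64(0.127), 0, 0], [np.float64(-0.041), np.float64(0.13), 0, 0], [np.float64(-0.034), np.float64(0.132), 0, 0]]
2 [[np.float64(-0.027), np.float64(0.133), 0, 0], [np.float64(-0.02), np.float64(0.135), 0, 0], [np.float64(-0.013), np.float64(0.135), 0, 0], [np.float64(-0.006), np.float64(0.136), 0, 0], [np.float64(0.001), np.float64(0.136), 0, 0]]
3 [[np.float64(0.008), np.float64(0.136), 0, 0], [np.float64(0.015), np.float64(0.135), 0, 0], [np.float64(0.022), np.float64(0.134), 0, 0], [np.float64(0.029), np.float64(0.133), 0, 0], [np.float64(0.036), np.float64(0.131), 0, 0]]
4 [[np.float64(0.043), np.float64(0.129), 0, 0], [np.float64(0.05), np.float64(0.127), 0, 0], [np.float64(0.056), np.float64(0.124), 0, 0], [np.float64(0.063
[... 3901 characters left out ...]
64(-0.136), np.float64(0.008), 0, 0], [np.float64(-0.135), np.float64(0.015), 0, 0], [np.float64(-0.134), np.float64(0.022), 0, 0], [np.float64(-0.133), np.float64(0.029), 0, 0], [np.float64(-0.131), np.float64(0.036), 0, 0]]
22 [[np.float64(-0.129), np.float64(0.043), 0, 0], [np.float64(-0.127), np.float64(0.05), 0, 0], [np.float64(-0.124), np.float64(0.056), 0, 0], [np.float64(-0.121), np.float64(0.063), 0, 0], [np.float64(-0.117), np.float64(0.069), 0, 0]]
23 [[np.float64(-0.113), np.float64(0.075), 0, 0], [np.float64(-0.109), np.float64(0.081), 0, 0], [np.float64(-0.105), np.float64(0.087), 0, 0], [np.float64(-0.1), np.float64(0.092), 0, 0], [np.float64(-0.095), np.float64(0.097), 0, 0]]
```

Emit:
{"op": "apply_moves", "data": {
  "commands": [
    [-0.09,0.102,0,0],
    [-0.085,0.106,0,0],
    [-0.079,0.111,0,0],
    [-0.073,0.115,0,0],
    [-0.067,0.118,0,0]
  ]
}}

```text
clock: 55.5
eef_pos: [0.566, 0.1915, 0.1784]
tool_rot: [-0.068, 0.998, 0.0, 0.001]
ft_force: [0.9, -2.7, 5.6]
grip_width: 0.0157
grasp_force: 58.9
```

Emit:
{"op": "apply_moves", "data": {
  "commands": [
    [-0.061,0.122,0,0],
    [-0.054,0.125,0,0],
    [-0.048,0.127,0,0],
    [-0.041,0.13,0,0],
    [-0.034,0.132,0,0]
  ]
}}

```text
clock: 55.92
eef_pos: [0.5689, 0.205, 0.1784]
tool_rot: [-0.068, 0.998, 0.0, 0.001]
ft_force: [1.5, -2.2, 5.3]
grip_width: 0.0155
grasp_force: 58.9
```

Emit:
{"op": "apply_moves", "data": {
  "commands": [
    [-0.027,0.133,0,0],
    [-0.02,0.135,0,0],
    [-0.013,0.135,0,0],
    [-0.006,0.136,0,0],
    [0.001,0.136,0,0]
  ]
}}

```text
clock: 56.33
eef_pos: [0.5681, 0.2187, 0.1784]
tool_rot: [-0.068, 0.998, 0.0, 0.001]
ft_force: [1.3, -2.8, 5.7]
grip_width: 0.0156
grasp_force: 59.0
```

Smooth, with low force. I'll carry on without pausing.

Emit:
{"op": "apply_moves", "data": {
  "commands": [
    [0.008,0.136,0,0],
    [0.015,0.135,0,0],
    [0.022,0.134,0,0],
    [0.029,0.133,0,0],
    [0.036,0.131,0,0]
  ]
}}

```text
clock: 56.75
eef_pos: [0.5639, 0.2316, 0.1784]
tool_rot: [-0.068, 0.998, 0.0, 0.0]
ft_force: [-1.0, -2.1, 6.2]
grip_width: 0.0158
grasp_force: 59.0
```

Emit:
{"op": "apply_moves", "data": {
  "commands": [
    [0.043,0.129,0,0],
    [0.05,0.127,0,0],
    [0.056,0.124,0,0],
    [0.063,0.121,0,0],
    [0.069,0.117,0,0]
  ]
}}

```text
clock: 57.17
eef_pos: [0.5565, 0.2429, 0.1783]
tool_rot: [-0.068, 0.998, 0.0, 0.0]
ft_force: [0.7, -3.4, 6.5]
grip_width: 0.0154
grasp_force: 59.0
```

Emit:
{"op": "apply_moves", "data": {
  "commands": [
    [0.075,0.113,0,0],
    [0.081,0.109,0,0],
    [0.087,0.105,0,0],
    [0.092,0.1,0,0],
    [0.097,0.095,0,0]
  ]
}}

```text
clock: 57.58
eef_pos: [0.5466, 0.2518, 0.1783]
tool_rot: [-0.068, 0.998, -0.0, 0.0]
ft_force: [0.5, -3.9, 6.6]
grip_width: 0.0158
grasp_force: 59.0
```

Emit:
{"op": "apply_moves", "data": {
  "commands": [
    [0.102,0.09,0,0],
    [0.106,0.085,0,0],
    [0.111,0.079,0,0],
    [0.115,0.073,0,0],
    [0.118,0.067,0,0]
  ]
}}

```text
clock: 58.0
eef_pos: [0.5348, 0.2579, 0.1784]
tool_rot: [-0.068, 0.998, -0.0, 0.001]
ft_force: [1.4, -4.0, 6.0]
grip_width: 0.0157
grasp_force: 59.0
```

Emit:
{"op": "apply_moves", "data": {
  "commands": [
    [0.122,0.061,0,0],
    [0.125,0.054,0,0],
    [0.127,0.048,0,0],
    [0.13,0.041,0,0],
    [0.132,0.034,0,0]
  ]
}}

```text
clock: 58.42
eef_pos: [0.5219, 0.2608, 0.1784]
tool_rot: [-0.068, 0.998, -0.0, 0.001]
ft_force: [2.3, -4.9, 5.6]
grip_width: 0.0159
grasp_force: 59.0
```

Run:
```python
from go import *
st();o=bot.get_obs();d=np.array(o["eef_pos"])[:2]-AX-[.003,0];print(np.degrees(np.arctan2(d[1],d[0])),np.linalg.norm(d))
```

```text
t 58.42 p [0.5219 0.2608 0.1784] yaw 97.8 w 0.0159 gf 59.0 f [ 2.3 -4.9  5.6] j [ 0.46  0.43  0.15  1.29 -0.    0.33] tilt -1.0
84.18504306718474 0.051536168532614626
```

Emit:
{"op": "apply_moves", "data": {
  "commands": [
    [0.133,0.027,0,0],
    [0.135,0.02,0,0],
    [0.135,0.013,0,0],
    [0.136,0.006,0,0],
    [0.136,-0.001,0,0]
  ]
}}

```text
clock: 58.83
eef_pos: [0.5088, 0.2603, 0.1784]
tool_rot: [-0.068, 0.998, -0.0, 0.001]
ft_force: [3.8, -4.4, 4.5]
grip_width: 0.0158
grasp_force: 58.9
```

Emit:
{"op": "apply_moves", "data": {
  "commands": [
    [0.136,-0.008,0,0],
    [0.135,-0.015,0,0],
    [0.134,-0.022,0,0],
    [0.133,-0.029,0,0],
    [0.131,-0.036,0,0]
  ]
}}

```text
clock: 59.25
eef_pos: [0.4962, 0.2567, 0.1784]
tool_rot: [-0.068, 0.998, -0.0, 0.002]
ft_force: [3.3, -2.5, 4.2]
grip_width: 0.0159
grasp_force: 58.8
```

Emit:
{"op": "apply_moves", "data": {
  "commands": [
    [0.129,-0.043,0,0],
    [0.127,-0.05,0,0],
    [0.124,-0.056,0,0],
    [0.121,-0.063,0,0],
    [0.117,-0.069,0,0]
  ]
}}

```text
clock: 59.67
eef_pos: [0.485, 0.2499, 0.1784]
tool_rot: [-0.068, 0.998, 0.0, 0.002]
ft_force: [4.9, -0.9, 2.4]
grip_width: 0.0157
grasp_force: 58.7
```

Emit:
{"op": "apply_moves", "data": {
  "commands": [
    [0.113,-0.075,0,0],
    [0.109,-0.081,0,0],
    [0.105,-0.087,0,0],
    [0.1,-0.092,0,0],
    [0.095,-0.097,0,0]
  ]
}}

```text
clock: 60.08
eef_pos: [0.4754, 0.2401, 0.1784]
tool_rot: [-0.068, 0.998, 0.001, 0.002]
ft_force: [4.6, -1.2, 3.8]
grip_width: 0.0153
grasp_force: 58.7
```

Emit:
{"op": "apply_moves", "data": {
  "commands": [
    [0.09,-0.102,0,0],
    [0.085,-0.106,0,0],
    [0.079,-0.111,0,0],
    [0.073,-0.115,0,0],
    [0.067,-0.118,0,0]
  ]
}}

```text
clock: 60.5
eef_pos: [0.4687, 0.2281, 0.1783]
tool_rot: [-0.068, 0.998, 0.001, 0.001]
ft_force: [5.3, 1.5, 3.6]
grip_width: 0.0156
grasp_force: 58.8
```

Emit:
{"op": "apply_moves", "data": {
  "commands": [
    [0.061,-0.122,0,0],
    [0.054,-0.125,0,0],
    [0.048,-0.127,0,0],
    [0.041,-0.13,0,0],
    [0.034,-0.132,0,0]
  ]
}}

```text
clock: 60.92
eef_pos: [0.4653, 0.2149, 0.1783]
tool_rot: [-0.068, 0.998, 0.001, 0.001]
ft_force: [3.8, 2.2, 5.3]
grip_width: 0.0157
grasp_force: 58.9
```

Emit:
{"op": "apply_moves", "data": {
  "commands": [
    [0.027,-0.133,0,0],
    [0.02,-0.135,0,0],
    [0.013,-0.135,0,0],
    [0.006,-0.136,0,0],
    [-0.001,-0.136,0,0]
  ]
}}

```text
clock: 61.33
eef_pos: [0.4655, 0.2013, 0.1783]
tool_rot: [-0.068, 0.998, 0.001, 0.0]
ft_force: [4.3, 3.9, 5.3]
grip_width: 0.0155
grasp_force: 59.0
```

Emit:
{"op": "apply_moves", "data": {
  "commands": [
    [-0.008,-0.136,0,0],
    [-0.015,-0.135,0,0],
    [-0.022,-0.134,0,0],
    [-0.029,-0.133,0,0],
    [-0.036,-0.131,0,0]
  ]
}}

```text
clock: 61.75
eef_pos: [0.4691, 0.1886, 0.1783]
tool_rot: [-0.068, 0.998, 0.002, -0.0]
ft_force: [2.9, 4.4, 5.4]
grip_width: 0.0155
grasp_force: 59.1
```

Run:
```python
from go import *
st();o=bot.get_obs();d=np.array(o["eef_pos"])[:2]-AX-[.003,0];print(np.degrees(np.arctan2(d[1],d[0])),np.linalg.norm(d))
```

```text
t 61.75 p [0.4691 0.1886 0.1783] yaw 97.8 w 0.0155 gf 59.1 f [2.9 4.4 5.4] j [ 0.38  0.28 -0.07  1.22  0.    0.24] tilt -0.99999
-156.32479130850783 0.052000622253183616
```

Emit:
{"op": "apply_moves", "data": {
  "commands": [
    [-0.043,-0.129,0,0],
    [-0.05,-0.127,0,0],
    [-0.056,-0.124,0,0],
    [-0.063,-0.121,0,0],
    [-0.069,-0.117,0,0]
  ]
}}

```text
clock: 62.17
eef_pos: [0.4757, 0.1772, 0.1783]
tool_rot: [-0.068, 0.998, 0.002, -0.001]
ft_force: [1.1, 3.9, 6.9]
grip_width: 0.0156
grasp_force: 59.2
```

Emit:
{"op": "apply_moves", "data": {
  "commands": [
    [-0.075,-0.113,0,0],
    [-0.081,-0.109,0,0],
    [-0.087,-0.105,0,0],
    [-0.092,-0.1,0,0],
    [-0.097,-0.095,0,0]
  ]
}}

```text
clock: 62.58
eef_pos: [0.485, 0.1679, 0.1783]
tool_rot: [-0.068, 0.998, 0.002, -0.001]
ft_force: [-0.9, 3.7, 8.8]
grip_width: 0.0156
grasp_force: 59.4
```

Emit:
{"op": "apply_moves", "data": {
  "commands": [
    [-0.102,-0.09,0,0],
    [-0.106,-0.085,0,0],
    [-0.111,-0.079,0,0],
    [-0.115,-0.073,0,0],
    [-0.118,-0.067,0,0]
  ]
}}

```text
clock: 63.0
eef_pos: [0.4965, 0.1611, 0.1783]
tool_rot: [-0.068, 0.998, 0.001, -0.002]
ft_force: [-0.9, 1.3, 11.0]
grip_width: 0.0159
grasp_force: 59.5
```

Emit:
{"op": "apply_moves", "data": {
  "commands": [
    [-0.122,-0.061,0,0],
    [-0.125,-0.054,0,0],
    [-0.127,-0.048,0,0],
    [-0.13,-0.041,0,0],
    [-0.132,-0.034,0,0]
  ]
}}

```text
clock: 63.42
eef_pos: [0.5094, 0.1574, 0.1783]
tool_rot: [-0.068, 0.998, 0.0, -0.002]
ft_force: [-2.5, -0.3, 10.5]
grip_width: 0.0158
grasp_force: 59.6
```

Emit:
{"op": "apply_moves", "data": {
  "commands": [
    [-0.133,-0.027,0,0],
    [-0.135,-0.02,0,0],
    [-0.135,-0.013,0,0],
    [-0.136,-0.006,0,0],
    [-0.136,0.001,0,0]
  ]
}}

```text
clock: 63.83
eef_pos: [0.523, 0.1573, 0.1782]
tool_rot: [-0.068, 0.998, -0.0, -0.002]
ft_force: [-2.2, -2.2, 10.7]
grip_width: 0.0157
grasp_force: 59.6
```

Emit:
{"op": "apply_moves", "data": {
  "commands": [
    [-0.136,0.008,0,0],
    [-0.135,0.015,0,0],
    [-0.134,0.022,0,0],
    [-0.133,0.029,0,0],
    [-0.131,0.036,0,0]
  ]
}}

```text
clock: 64.25
eef_pos: [0.5363, 0.1607, 0.1783]
tool_rot: [-0.068, 0.998, -0.001, -0.002]
ft_force: [-1.1, -3.8, 10.1]
grip_width: 0.0154
grasp_force: 59.5
```

Emit:
{"op": "apply_moves", "data": {
  "commands": [
    [-0.129,0.043,0,0],
    [-0.127,0.05,0,0],
    [-0.124,0.056,0,0],
    [-0.121,0.063,0,0],
    [-0.117,0.069,0,0]
  ]
}}

```text
clock: 64.67
eef_pos: [0.5484, 0.1675, 0.1783]
tool_rot: [-0.067, 0.998, -0.001, -0.001]
ft_force: [0.0, -4.4, 9.1]
grip_width: 0.0157
grasp_force: 59.4
```

Emit:
{"op": "apply_moves", "data": {
  "commands": [
    [-0.113,0.075,0,0],
    [-0.109,0.081,0,0],
    [-0.105,0.087,0,0],
    [-0.1,0.092,0,0],
    [-0.07,0.07,0,0]
  ]
}}

```text
clock: 65.08
eef_pos: [0.5579, 0.1769, 0.1783]
tool_rot: [-0.067, 0.998, -0.001, -0.001]
ft_force: [2.3, -4.2, 8.4]
grip_width: 0.0157
grasp_force: 59.3
```

Run:
```python
from go import *
st();o=bot.get_obs();d=np.array(o["eef_pos"])[:2]-AX-[.003,0];print(np.degrees(np.arctan2(d[1],d[0])),np.linalg.norm(d));S=cam("side");print(necks(S))
```

```text
t 65.08 p [0.5579 0.1769 0.1783] yaw 97.7 w 0.0157 gf 59.3 f [ 2.3 -4.2  8.4] j [ 0.31  0.43  0.16  1.3  -0.    0.17] tilt -1.0
-38.29847107408769 0.052553734772208045
{0: array([], dtype=float64), 1: array([1.11, 1.25, 1.26]), 2: array([0.35, 0.38, 0.55]), 3: array([-0.51, -0.36, -1.83]), 4: array([-0.65, -0.55, -0.57])}
```

Emit:
{"op": "apply_moves", "data": {
  "commands": [
    [-0.03,0.03,0,0],
    [-0.03,0.03,0,0],
    [0,0,0,0],
    [0,0,0,0],
    [0,0,0,0]
  ]
}}

```text
clock: 65.55
eef_pos: [0.5591, 0.1785, 0.1783]
tool_rot: [-0.067, 0.998, -0.001, -0.0]
ft_force: [3.1, -4.2, 6.9]
grip_width: 0.0158
grasp_force: 59.2
```

```bash
sed -i 's/PH=23.6/PH=24.3/' go.py
python3 - <<'E'
from go import *
st();S=cam("side");print(necks(S))
E
```

```text
t 65.55 p [0.5591 0.1785 0.1783] yaw 97.7 w 0.0158 gf 59.2 f [ 3.1 -4.2  6.9] j [ 0.31  0.44  0.16  1.3  -0.    0.18] tilt -1.0
{0: array([], dtype=float64), 1: array([0.47, 0.35, 0.49]), 2: array([0.31, 0.22, 0.13]), 3: array([ 0.3 , -1.67, -1.4 ]), 4: array([0.33, 0.31, 0.17])}
```

Emit:
{"op": "apply_moves", "data": {
  "commands": [
    [0,0,0,0],
    [0,0,0,0],
    [0,0,0,0],
    [0,0,-0.4,0],
    [0,0,-0.6,0]
  ],
  "claw": 0.45
}}

```text
clock: 66.02
eef_pos: [0.5576, 0.1797, 0.1961]
tool_rot: [-0.068, 0.998, -0.0, -0.003]
ft_force: [0.3, -0.1, 0.0]
grip_width: 0.0468
grasp_force: 0.0
```

Emit:
{"op": "apply_moves", "data": {
  "commands": [
    [0,0,-0.9,0],
    [0,0,-0.9,0],
    [0,0,-0.9,0],
    [0,0,-0.5,0],
    [0,0,0,0]
  ]
}}

```text
clock: 66.43
eef_pos: [0.5604, 0.1805, 0.2646]
tool_rot: [-0.068, 0.998, 0.001, 0.002]
ft_force: [-0.5, -0.5, 0.1]
grip_width: 0.0468
grasp_force: 0.0
```

Run:
```python
from go import *
st();S=cam("side");print(necks(S));B=bk();T=cam("top");g=cv2.cvtColor(T[0],cv2.COLOR_BGR2GRAY)
print("blueside",blue(S,(260,170,370,270))[0])
for k in range(5):print(k,[r[1][3:9] for r in dark(S,k)[:1]],dark(S,k)[-1][1][3:9])
```

```text
t 66.43 p [0.5604 0.1805 0.2646] yaw 97.8 w 0.0468 gf 0.0 f [-0.5 -0.5  0.1] j [0.31 0.41 0.34 1.5  0.   0.18] tilt -0.99999
{0: array([], dtype=float64), 1: array([0.34, 0.35, 0.49]), 2: array([0.31, 0.22, 0.13]), 3: array([ 0.3 , -1.67, -1.52]), 4: array([0.33, 0.31, 0.17])}
[(array([ 0.5263, -0.1337]), np.float64(97.5), np.int32(73), 35.33809280395508)]
blueside ((313.7576904296875, 214.31153869628906), (32.801971435546875, 2.7188796997070312), 37.87498474121094)
0 [[20, 21, 30, 21, 17, 102]] [227, 210, 102, 79, 169, 234]
1 [[39, 14, 17, 11, 8, 97]] [216, 198, 193, 194, 201, 218]
2 [[67, 2, 15, 13, 3, 65]] [213, 184, 143, 150, 198, 213]
3 [[8, 15, 16, 17, 14, 30]] [214, 204, 187, 152, 197, 211]
4 [[8, 15, 16, 16, 13, 25]] [69, 65, 64, 84, 84, 67]
```

Carousel is home and everything is seated. Next the basket: I'll roll to grip across the bail, off its middle (28 mm toward −y) so that the rod passes beside the fingers.

Emit:
{"op": "apply_moves", "data": {
  "commands": [
    [0,0,0,0.1],
    [0,0,0,0.116],
    [0,0,0,0.116],
    [0,0,0,0.116],
    [0,0,0,0.116]
  ]
}}

```text
clock: 67.0
eef_pos: [0.5586, 0.1797, 0.2599]
tool_rot: [0.228, 0.974, -0.001, -0.002]
ft_force: [-0.8, 0.1, 0.8]
grip_width: 0.0471
grasp_force: 0.0
```

Emit:
{"op": "apply_moves", "data": {
  "commands": [
    [0,0,0,0.116],
    [0,0,0,0.116],
    [0,0,0,0.116],
    [0,0,0,0.116],
    [0,0,0,0.116]
  ]
}}

```text
clock: 67.42
eef_pos: [0.5586, 0.1797, 0.2599]
tool_rot: [0.509, 0.861, -0.001, -0.001]
ft_force: [0.6, 0.6, 0.3]
grip_width: 0.047
grasp_force: 0.0
```

Emit:
{"op": "apply_moves", "data": {
  "commands": [
    [0,0,0,0.116],
    [0,0,0,0.116],
    [0,0,0,0.1],
    [0,0,0,0],
    [0,0,0,0]
  ]
}}

```text
clock: 67.83
eef_pos: [0.5589, 0.1798, 0.2604]
tool_rot: [0.647, 0.763, -0.001, -0.001]
ft_force: [0.3, -0.6, -0.6]
grip_width: 0.0467
grasp_force: 0.0
```

Run:
```python
from go import *
st();B=bk();c=B[0][0] if B else np.array([.5263,-.1337]);a=np.radians(B[0][1] if B else 97.5)
g=c-.028*np.array([np.cos(a),np.sin(a)]);print(g,delta([*g,.24]))
```

```text
t 67.83 p [0.5589 0.1798 0.2604] yaw 9.4 w 0.0467 gf 0.0 f [ 0.3 -0.6 -0.6] j [0.31 0.41 0.34 1.5  0.   1.72] tilt -1.0
[(array([ 0.5263, -0.1337]), np.float64(97.5), np.int32(73), 35.33809280395508)]
[ 0.52995473 -0.16146046] [-16.6   -4.21   1.05]
```

Emit:
{"op": "apply_moves", "data": {
  "commands": [
    [-1,-0.25,0,0],
    [-1,-0.25,0,0],
    [-1,-0.25,0,0],
    [-1,-0.25,0,0],
    [-1,-0.25,0,0]
  ]
}}

```text
clock: 68.3
eef_pos: [0.5505, 0.0764, 0.2614]
tool_rot: [0.647, 0.762, -0.0, -0.0]
ft_force: [-1.3, -0.1, -0.9]
grip_width: 0.0467
grasp_force: 0.0
```

Emit:
{"op": "apply_moves", "data": {
  "commands": [
    [-1,-0.25,0,0],
    [-1,-0.25,0,0],
    [-1,-0.25,0,0],
    [-1,-0.25,0,0],
    [-1,-0.25,0,0]
  ]
}}

```text
clock: 68.72
eef_pos: [0.5418, -0.0265, 0.2614]
tool_rot: [0.647, 0.762, -0.0, -0.0]
ft_force: [0.4, -0.6, -0.6]
grip_width: 0.047
grasp_force: 0.0
```

Emit:
{"op": "apply_moves", "data": {
  "commands": [
    [-1,-0.25,0,0],
    [-1,-0.25,0,0],
    [-1,-0.25,0,0],
    [-1,-0.25,0,0],
    [-1,-0.25,0,0]
  ]
}}

```text
clock: 69.13
eef_pos: [0.5331, -0.1291, 0.2614]
tool_rot: [0.647, 0.762, -0.0, -0.0]
ft_force: [-0.7, 0.6, -0.6]
grip_width: 0.0472
grasp_force: 0.0
```

Emit:
{"op": "apply_moves", "data": {
  "commands": [
    [-1,-0.25,0,0],
    [-0.6,-0.2,0.3,0.032],
    [0,0,0.4,0],
    [0,0,0,0],
    [0,0,0,0]
  ]
}}

```text
clock: 69.55
eef_pos: [0.5291, -0.1603, 0.2466]
tool_rot: [0.66, 0.751, -0.0, -0.001]
ft_force: [0.1, 0.3, 0.3]
grip_width: 0.0472
grasp_force: 0.0
```

Run:
```python
from go import *
S=cam("side");st();print(blue(S,(260,170,370,270))[0]);print(delta([.5300,-.1614,.117]))
```

```text
t 69.6 p [ 0.5295 -0.1602  0.2472] yaw 7.4 w 0.0471 gf 0.0 f [0.3 0.7 0.2] j [-0.29  0.34  0.2   1.43  0.    1.15] tilt -1.0
((313.6884460449219, 214.2576904296875), (32.97737503051758, 2.7188796997070312), 37.87498474121094)
[-0.07  0.02  6.51]
```

Emit:
{"op": "apply_moves", "data": {
  "commands": [
    [0,0,0.8,0],
    [0,0,0.9,0],
    [0,0,0.9,0],
    [0,0,0.9,0],
    [0,0,0.7,0]
  ]
}}

```text
clock: 70.02
eef_pos: [0.5297, -0.1598, 0.1627]
tool_rot: [0.66, 0.751, -0.0, -0.0]
ft_force: [-0.0, 0.1, 0.1]
grip_width: 0.0471
grasp_force: 0.0
```

Emit:
{"op": "apply_moves", "data": {
  "commands": [
    [0,0,0.7,0],
    [0,0,0.6,0],
    [0,0,0.5,0],
    [0,0,0.4,0],
    [0,0,0,0]
  ]
}}

```text
clock: 70.43
eef_pos: [0.5289, -0.1603, 0.1182]
tool_rot: [0.66, 0.751, -0.001, -0.001]
ft_force: [-0.9, -0.2, 1.6]
grip_width: 0.0473
grasp_force: 0.0
```

Run:
```python
from go import *
S=cam("side");st();print(delta([.5300,-.1614,.117]));print(blue(S,(260,170,370,270))[0])
```

```text
t 70.48 p [ 0.5294 -0.1606  0.1192] yaw 7.3 w 0.0471 gf 0.0 f [-0.1 -0.8  0.4] j [-0.29  0.41 -0.04  1.12  0.    1.15] tilt -1.0
[-0.04  0.03  0.11]
((322.0122375488281, 220.60975646972656), (12.02538013458252, 2.4987800121307373), 38.65980911254883)
```

Emit:
{"op": "apply_moves", "data": {
  "commands": [
    [0,0,0.1,0],
    [0,0,0,0],
    [0,0,0,0],
    [0,0,0,0],
    [0,0,0,0]
  ],
  "claw": 1
}}

```text
clock: 70.9
eef_pos: [0.5297, -0.1615, 0.1185]
tool_rot: [0.661, 0.751, 0.0, 0.0]
ft_force: [-1.1, 0.9, 3.1]
grip_width: 0.007
grasp_force: 58.7
```

Emit:
{"op": "apply_moves", "data": {
  "commands": [
    [0,0,0,0],
    [0,0,-0.2,0],
    [0,0,-0.4,0],
    [0,0,-0.5,0],
    [0,0,-0.5,0]
  ]
}}

```text
clock: 71.32
eef_pos: [0.5296, -0.1612, 0.1503]
tool_rot: [0.661, 0.751, -0.0, -0.0]
ft_force: [0.7, 0.2, -3.3]
grip_width: 0.0073
grasp_force: 58.6
```

Run:
```python
from go import *
S=cam("side");st();print(blue(S,(260,150,370,270)))
```

```text
t 71.37 p [ 0.5312 -0.1616  0.153 ] yaw 7.3 w 0.0075 gf 58.7 f [ 0.4 -0.6 -1.9] j [-0.3   0.39  0.02  1.2   0.    1.15] tilt -0.99999
(((309.03997802734375, 200.27999877929688), (18.000001907348633, 3.200000047683716), 36.86989212036133), array([301, 195,  16,  12,  56], dtype=int32))
```

Emit:
{"op": "apply_moves", "data": {
  "commands": [
    [0,0,-0.6,0],
    [0,0,-0.7,0],
    [0,0,-0.8,0],
    [0,0,-0.8,0],
    [0,0,-0.5,0]
  ]
}}

```text
clock: 71.78
eef_pos: [0.5306, -0.1614, 0.2201]
tool_rot: [0.661, 0.751, 0.001, 0.001]
ft_force: [0.6, 0.5, -3.9]
grip_width: 0.0076
grasp_force: 58.8
```

Emit:
{"op": "apply_moves", "data": {
  "commands": [
    [0,0,0,0.06],
    [0,0,0,0.1],
    [0,0,0,0.1],
    [0,0,0,0.1],
    [0,0,0,0.1]
  ]
}}

```text
clock: 72.2
eef_pos: [0.5298, -0.1612, 0.218]
tool_rot: [0.822, 0.569, 0.0, 0.0]
ft_force: [-0.3, -0.2, -3.5]
grip_width: 0.0074
grasp_force: 58.7
```

Emit:
{"op": "apply_moves", "data": {
  "commands": [
    [0,0,0,0.1],
    [0,0,0,0.1],
    [0,0,0,0.1],
    [0,0,0,0.1],
    [0,0,0,0.1]
  ]
}}

```text
clock: 72.62
eef_pos: [0.5297, -0.1612, 0.2179]
tool_rot: [0.941, 0.337, -0.0, -0.0]
ft_force: [0.8, 0.0, -3.6]
grip_width: 0.0071
grasp_force: 58.8
```

Emit:
{"op": "apply_moves", "data": {
  "commands": [
    [0,0,0,0.1],
    [0,0,0,0.08],
    [0,0,0,0],
    [0,0,0,0],
    [0,0,0,0]
  ]
}}

```text
clock: 73.03
eef_pos: [0.5297, -0.1612, 0.2178]
tool_rot: [0.968, 0.25, -0.0, -0.0]
ft_force: [-0.7, 0.0, -3.3]
grip_width: 0.0072
grasp_force: 58.7
```

Run:
```python
from go import *
S=cam("side");T=cam("top");st()
for n,c,b in(("s",S,(250,130,400,270)),("t",T,(250,120,400,230))):
    print(n,blue(c,b))
print(delta([.523,-.229,.222]))
```

```text
t 73.13 p [ 0.5298 -0.1612  0.2178] yaw -61.0 w 0.007 gf 58.7 f [ 0.2  0.2 -3.7] j [-0.3   0.35  0.14  1.36  0.    2.34] tilt -1.0
s (((259.5188903808594, 232.56605529785156), (2.472489595413208, 20.192001342773438), 74.05460357666016), array([250, 229,  20,   8,  53], dtype=int32))
t (((313.8730773925781, 142.28237915039062), (17.49152183532715, 2.3753912448883057), 59.74356460571289), array([309, 135,  10,  16,  42], dtype=int32))
[-1.94  2.8  -0.21]
```

Emit:
{"op": "apply_moves", "data": {
  "commands": [
    [-0.35,0.5,-0.05,0],
    [-0.45,0.65,-0.05,0],
    [-0.45,0.65,-0.05,0],
    [-0.45,0.65,-0.05,0],
    [-0.24,0.35,0,0]
  ]
}}

```text
clock: 73.55
eef_pos: [0.5226, -0.2315, 0.222]
tool_rot: [0.969, 0.249, -0.0, 0.001]
ft_force: [-0.6, -1.1, -3.4]
grip_width: 0.007
grasp_force: 58.7
```

Emit:
{"op": "apply_moves", "data": {
  "commands": [
    [0,0,0,0],
    [0,0,0,0],
    [0,0,0,0],
    [0,0,0,0],
    [0,0,0,0]
  ]
}}

```text
clock: 73.97
eef_pos: [0.523, -0.2282, 0.2218]
tool_rot: [0.968, 0.25, -0.0, -0.0]
ft_force: [0.2, 0.4, -3.4]
grip_width: 0.0073
grasp_force: 58.7
```

Run:
```python
from go import *
S=cam("side");T=cam("top");st()
def blobs(c,box):
    x0,y0,x1,y1=box;h=cv2.cvtColor(c[0],cv2.COLOR_BGR2HSV);m=cv2.inRange(h,(105,120,40),(128,255,255));k=np.zeros_like(m);k[y0:y1,x0:x1]=m[y0:y1,x0:x1]
    n,l,s,ce=cv2.connectedComponentsWithStats(k)
    for i in range(1,n):
        if s[i,4]>8:
            ys,xs=np.where(l==i);r=cv2.minAreaRect(np.c_[xs,ys].astype(np.float32));bp=cv2.boxPoints(r);e=[(bp[0]+bp[1])/2,(bp[2]+bp[3])/2] if np.linalg.norm(bp[0]-bp[1])<np.linalg.norm(bp[1]-bp[2]) else [(bp[1]+bp[2])/2,(bp[3]+bp[0])/2]
            print(s[i].tolist(),[np.round(q,1).tolist() for q in e],[np.round(ray(c,q,.233)[:2],4).tolist() for q in e])
print("S");blobs(S,(270,120,420,260));print("T");blobs(T,(290,110,420,200))
p=np.array(bot.get_obs()["eef_pos"]);a=np.radians(yaw()+90);e=np.array([np.cos(a),np.sin(a)])
c=p[:2]+.028*e;print("bail c",c,"ends",c+.054*e,c-.054*e)
P=np.array([.639,-.383]);r=np.array([-.479,.878]);print("out,lat of center",(c-P)@r,(c-P)@np.array([r[1],-r[0]]))
o=np.hstack([cv2.resize(S[0][140:290,280:430],None,fx=2.66,fy=2.66,interpolation=cv2.INTER_CUBIC),cv2.resize(T[0][90:240,280:430],None,fx=2.66,fy=2.66,interpolation=cv2.INTER_CUBIC)]);print(o.shape);cv2.imwrite("pics/hk.png",o)
```

```text
t 74.07 p [ 0.523  -0.2284  0.2218] yaw -61.0 w 0.0073 gf 58.7 f [-0.3  0.2 -3.9] j [-0.41  0.38  0.2   1.38  0.    2.22] tilt -1.0
S
[334, 200, 6, 9, 29] [[339.6000061035156, 200.39999389648438], [334.70001220703125, 207.8000030517578]] [[0.5319, -0.2199], [0.5035, -0.2385]]
T
[334, 138, 12, 18, 49] [[334.8999938964844, 137.5], [345.29998779296875, 154.8000030517578]] [[0.5943, -0.1877], [0.5465, -0.2145]]
bail c [ 0.54747615 -0.21482006] ends [ 0.59472675 -0.1886785 ] [ 0.50022555 -0.24096161]
out,lat of center 0.19150191079812445 0.00020025370906282057
(399, 798, 3)
```

View pics/hk.png

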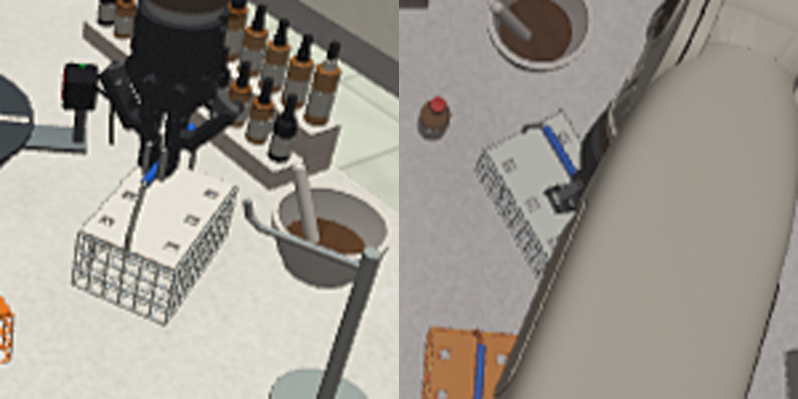

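The basket hangs level and empty in the gripper. The hook tip (side view 248,205) lies past it and the bail end is where predicted. Now I slide it onto the hook along the rod.

Emit:
{"op": "apply_moves", "data": {
  "commands": [
    [0,0.2,0,0],
    [0,0.4,0,0],
    [0,0.5,0,0],
    [0,0.5,0,0],
    [0,0.5,0,0]
  ]
}}

```text
clock: 74.48
eef_pos: [0.5437, -0.2667, 0.2218]
tool_rot: [0.968, 0.25, 0.0, 0.0]
ft_force: [-0.0, 0.2, -4.1]
grip_width: 0.0072
grasp_force: 58.7
```

Emit:
{"op": "apply_moves", "data": {
  "commands": [
    [0,0.5,0,0],
    [0,0.5,0,0],
    [0,0.5,0,0],
    [0,0.5,0,0],
    [0,0.5,0,0]
  ]
}}

```text
clock: 74.9
eef_pos: [0.5678, -0.3107, 0.2215]
tool_rot: [0.968, 0.249, -0.0, 0.0]
ft_force: [0.1, 0.4, -3.3]
grip_width: 0.0072
grasp_force: 58.7
```

Emit:
{"op": "apply_moves", "data": {
  "commands": [
    [0,0.4,0,0],
    [0,0.4,0,0],
    [0,0.2,0,0],
    [0,0,0,0],
    [0,0,0,0]
  ]
}}

```text
clock: 75.32
eef_pos: [0.5769, -0.3273, 0.2213]
tool_rot: [0.968, 0.249, -0.0, -0.0]
ft_force: [0.6, 0.1, -3.0]
grip_width: 0.0075
grasp_force: 58.7
```

Run:
```python
from go import *
st();p=np.array(bot.get_obs()["eef_pos"]);a=np.radians(yaw()+90);e=np.array([np.cos(a),np.sin(a)])
c=p[:2]+.028*e;P=np.array([.639,-.383]);r=np.array([-.479,.878]);print("out,lat",(c-P)@r,(c-P)@np.array([r[1],-r[0]]))
```

```text
t 75.32 p [ 0.5769 -0.3273  0.2213] yaw -61.1 w 0.0075 gf 58.7 f [ 0.6  0.1 -3. ] j [-0.52  0.59  0.51  1.5   0.    2.12] tilt -1.0
out,lat 0.07875580318675789 0.00015449853443737693
```

Emit:
{"op": "apply_moves", "data": {
  "commands": [
    [0,0,0.2,0],
    [0,0,0.3,0],
    [0,0,0.4,0],
    [0,0,0.4,0],
    [0,0,0.2,0]
  ]
}}

```text
clock: 75.73
eef_pos: [0.5761, -0.3264, 0.1897]
tool_rot: [0.968, 0.25, -0.001, -0.001]
ft_force: [-0.1, 0.6, -3.2]
grip_width: 0.0072
grasp_force: 58.7
```

Emit:
{"op": "apply_moves", "data": {
  "commands": [
    [0,0,0.1,0],
    [0,0,0.05,0],
    [0,0,0,0],
    [0,0,0,0],
    [0,0,0,0]
  ]
}}

```text
clock: 76.15
eef_pos: [0.5773, -0.3272, 0.1894]
tool_rot: [0.968, 0.249, 0.0, 0.0]
ft_force: [0.2, 1.2, -3.7]
grip_width: 0.0071
grasp_force: 58.7
```

Run:
```python
from go import *
st()
```

```text
t 76.15 p [ 0.5773 -0.3272  0.1894] yaw -61.1 w 0.0071 gf 58.7 f [ 0.2  1.2 -3.7] j [-0.52  0.59  0.44  1.42  0.    2.12] tilt -1.0
```

Emit:
{"op": "apply_moves", "data": {
  "commands": [
    [0,0,0.06,0],
    [0,0,0.06,0],
    [0,0,0,0],
    [0,0,0,0],
    [0,0,0,0]
  ]
}}

```text
clock: 76.57
eef_pos: [0.5773, -0.3273, 0.1871]
tool_rot: [0.968, 0.249, 0.0, 0.0]
ft_force: [-0.2, -0.0, -0.7]
grip_width: 0.007
grasp_force: 59.1
```

Run:
```python
from go import *
st()
```

```text
t 76.57 p [ 0.5773 -0.3273  0.1871] yaw -61.1 w 0.007 gf 59.1 f [-0.2 -0.  -0.7] j [-0.52  0.59  0.44  1.41 -0.    2.12] tilt -1.0
```

Emit:
{"op": "apply_moves", "data": {
  "commands": [
    [0,0,0.02,0],
    [0,0,0,0],
    [0,0,0,0],
    [0,0,0,0],
    [0,0,0,0]
  ]
}}

```text
clock: 76.98
eef_pos: [0.5772, -0.3273, 0.1866]
tool_rot: [0.968, 0.249, 0.0, 0.0]
ft_force: [-0.2, -0.7, 2.4]
grip_width: 0.0071
grasp_force: 59.3
```

Emit:
{"op": "apply_moves", "data": {
  "commands": [
    [0,0,0,0],
    [0,0,0,0],
    [0,0,0,0],
    [0,0,0,0],
    [0,0,0,0]
  ],
  "claw": 0.65
}}

```text
clock: 77.4
eef_pos: [0.5769, -0.3269, 0.1857]
tool_rot: [0.968, 0.25, -0.0, -0.0]
ft_force: [-0.2, -0.4, -0.2]
grip_width: 0.0298
grasp_force: 0.0
```

Emit:
{"op": "apply_moves", "data": {
  "commands": [
    [0,0,-0.2,0],
    [0,0,-0.4,0],
    [0,0,-0.6,0],
    [0,0,-0.8,0],
    [0,0,-0.8,0]
  ]
}}

```text
clock: 77.82
eef_pos: [0.5768, -0.327, 0.2431]
tool_rot: [0.968, 0.249, -0.0, -0.0]
ft_force: [-0.6, -0.3, 0.5]
grip_width: 0.03
grasp_force: 0.0
```

Emit:
{"op": "apply_moves", "data": {
  "commands": [
    [0,0,-0.8,0],
    [0,0,-0.8,0],
    [0,0,-0.4,0],
    [0,0,0,0],
    [0,0,0,0]
  ]
}}

```text
clock: 78.23
eef_pos: [0.5772, -0.3272, 0.2825]
tool_rot: [0.968, 0.249, 0.0, 0.0]
ft_force: [-1.2, 0.0, 0.1]
grip_width: 0.0299
grasp_force: 0.0
```

Run:
```python
from go import *
S=cam("side");st();print(delta([.45,-.05,.28]))
h=cv2.cvtColor(S[0],cv2.COLOR_BGR2HSV);m=cv2.inRange(h,(105,120,40),(128,255,255));n,l,s,ce=cv2.connectedComponentsWithStats(m)
for i in range(1,n):
    if s[i,4]>8:print(s[i].tolist(),np.round(ray(S,ce[i],.199),3))
print("seat px",proj(S,[.601,-.313,.199]),necks(S))
```

```text
t 78.28 p [ 0.5768 -0.327   0.2814] yaw -61.1 w 0.0298 gf 0.0 f [-0.5 -1.1 -0.4] j [-0.52  0.59  0.67  1.66  0.    2.12] tilt -1.0
[  1.14 -15.19   0.08]
[190, 98, 5, 6, 18] [0.443 0.587 0.199]
[376, 213, 18, 25, 101] [ 0.603 -0.313  0.199]
[231, 229, 39, 13, 106] [ 0.296 -0.201  0.199]
[219, 295, 13, 43, 171] [ 0.156 -0.379  0.199]
seat px [384.55043307 224.84808133] {0: array([], dtype=float64), 1: array([0.47, 0.35, 0.49]), 2: array([0.19, 0.22, 0.13]), 3: array([ 0.3 , -1.67, -1.52]), 4: array([0.33, 0.31, 0.04])}
```

The basket hangs at the seat. I'll move the arm clear, let things settle and check once more.

Emit:
{"op": "apply_moves", "data": {
  "commands": [
    [0,-0.7,-0.2,0],
    [0,-1,-0.2,0],
    [0,-1,0,0],
    [0,-1,0,0],
    [0,-1,0,0]
  ]
}}

```text
clock: 78.7
eef_pos: [0.5304, -0.2438, 0.2883]
tool_rot: [0.968, 0.249, -0.001, -0.001]
ft_force: [-0.4, 0.5, -0.7]
grip_width: 0.03
grasp_force: 0.0
```

Emit:
{"op": "apply_moves", "data": {
  "commands": [
    [0,-1,0,0],
    [0,-1,0,0],
    [0,-1,0,0],
    [0,-0.8,0,0],
    [0,0,0,0]
  ]
}}

```text
clock: 79.12
eef_pos: [0.4928, -0.1758, 0.2893]
tool_rot: [0.968, 0.251, -0.001, -0.001]
ft_force: [-0.3, -0.2, 0.1]
grip_width: 0.0299
grasp_force: 0.0
```

Emit:
{"op": "apply_moves", "data": {
  "commands": [
    [0,0,0,0],
    [0,0,0,0],
    [0,0,0,0],
    [0,0,0,0],
    [0,0,0,0]
  ]
}}

```text
clock: 79.53
eef_pos: [0.495, -0.1788, 0.2896]
tool_rot: [0.968, 0.249, -0.0, -0.0]
ft_force: [0.4, -0.2, -0.6]
grip_width: 0.0302
grasp_force: 0.0
```

Emit:
{"op": "apply_moves", "data": {
  "commands": [
    [0,0,0,0],
    [0,0,0,0],
    [0,0,0,0],
    [0,0,0,0],
    [0,0,0,0]
  ]
}}

```text
clock: 79.95
eef_pos: [0.4948, -0.1783, 0.29]
tool_rot: [0.968, 0.249, 0.0, 0.0]
ft_force: [-0.3, -0.4, -0.6]
grip_width: 0.0295
grasp_force: 0.0
```

Run:
```python
from go import *
T=cam("top")
for q in range(2):
    S=cam("side");b=blue(S,(360,190,420,260));print(b[0],ray(S,b[0][0],.199))
st();print(necks(S),bk())
for k in range(5):print(k,[r[1][3:9] for r in dark(S,k)])
```

```text
((384.9615173339844, 224.8076629638672), (3.60555100440979, 28.567060470581055), 33.6900634765625) [ 0.60199075 -0.31333177  0.199     ]
((384.9615173339844, 224.8076629638672), (3.60555100440979, 28.567060470581055), 33.6900634765625) [ 0.60199075 -0.31333177  0.199     ]
t 80.1 p [ 0.4948 -0.1782  0.29  ] yaw -61.1 w 0.0297 gf 0.0 f [ 1.1 -0.3 -0.3] j [-0.35  0.28  0.22  1.51 -0.    2.29] tilt -1.0
[]
{0: array([], dtype=float64), 1: array([0.34, 0.35, 0.49]), 2: array([0.31, 0.22, 0.13]), 3: array([ 0.3 , -1.67, -1.4 ]), 4: array([0.33, 0.31, 0.17])} []
0 [[21, 23, 33, 21, 18, 104], [20, 18, 25, 18, 23, 107], [18, 20, 23, 6, 95, 239], [18, 13, 16, 9, 76, 206], [158, 102, 14, 13, 80, 220], [233, 215, 104, 83, 174, 238]]
1 [[38, 12, 17, 13, 4, 100], [21, 20, 14, 17, 5, 104], [233, 0, 16, 19, 47, 117], [234, 0, 15, 5, 100, 247], [226, 0, 10, 1, 88, 235], [221, 202, 197, 198, 206, 221]]
2 [[68, 1, 12, 13, 1, 67], [44, 12, 27, 24, 8, 65], [236, 0, 16, 11, 66, 182], [230, 0, 12, 5, 86, 221], [156, 0, 14, 4, 86, 230], [218, 188, 146, 154, 202, 219]]
3 [[8, 15, 17, 16, 12, 31], [16, 29, 27, 31, 24, 29], [71, 43, 22, 24, 20, 39], [51, 34, 17, 25, 19, 38], [222, 47, 13, 23, 30, 69], [219, 211, 192, 157, 201, 216]]
4 [[10, 12, 18, 18, 15, 22], [14, 30, 26, 27, 22, 30], [72, 15, 22, 21, 25, 50], [71, 14, 17, 19, 23, 34], [69, 31, 32, 38, 33, 57], [71, 66, 64, 87, 85, 70]]
```

The basket is still on the hook, all five droppers are seated and the carousel is home, so I'm handing in.

```bash
python3 -c "
from workcell import bot
print(bot.job_done())"
```

```text
the job is handed in; nothing more can be done
None
```

I handed the job in at about 80 s. All five droppers are seated, the carousel made one full anticlockwise turn in about 10 s and is back home, and the empty basket hangs on the drip hook; the result was not reported back.

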